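Run pendant blanks through the bench tumbler

TASK

Run every wooden pendant blank on the bench through the hand tumbler: push the catch tray fully home under the drum, drop all the blanks in through the port on top, and set the loose handle fully down on the keyed shaft. Only then turn the handle until the port faces straight down and all the blanks have dropped into the tray. Finally turn the drum back so that the port faces up, leave the handle fully seated on the shaft, and draw the tray with the blanks out until it is clear of the machine; leave the wax jar, vase and brush alone.

Things in the scene. Friction and masses are not known exactly. Their poses are not given: they have to be found in the camera images.
- tumbler: Fixed green and steel hand tumbler; drum along its y axis, 155 mm up. Origin on the bench, centred below the drum. Frame 184 mm in x, y -72 to +72 mm, 176 mm high. At each end of the drum an arch of two legs carries a cross beam whose underside is 88 mm up; the tray goes in under the -y arch. Green gearbox, 74 x 74 mm, top 60 mm up, centred at (0, +160 mm), carries the upright shaft.
- drum (a joint): Drum angle, rad: 0 = port up, pi = port straight down; grows as the port tips to the tumbler's +x. End stops -0.7 and 3.6. Stays where left (friction about 0.05 N m). Geared to the upright shaft: the drum turns 2 rad per 1 rad of shaft; turning the shaft anticlockwise seen from above makes the angle grow.
- drum_mid (a point): Centre of the drum, on its axis (its y axis is the drum's axis, z points to the port). Drum of wooden staves with clear ends: inner radius 55 mm, outer 60 mm, inner length 100 mm along y. Clear sloping guards below it, 47 mm up and higher, lead what falls into the tray on three sides (all but -y).
- port (a point): Centre of the drum's open port, 60 mm out from the drum axis, z out of the drum. Port 80 mm across (x) and the full 100 mm of the drum long (y), edged with orange strips; at angle 0 it is 215 mm up. Open fingers may reach some 50 mm into it.
- shaft_seat (a point): On the axis of the upright steel shaft, at the gearbox top (60 mm above the bench), turning with the shaft: x points along its brass key. Shaft 18 mm in diameter and 23 mm high; on one side a key 6 mm wide over its full height reaches out to 15 mm from the axis.
- handle: Loose black handle, 140 g. Origin: centre of underside. Hub 60 mm in diameter, 31 mm high; on it a bar grip 56 (x) x 14 mm (y), 31 to 59 mm up. Blind bore from below: 21 mm across, 25 mm deep, one keyway 9 mm wide out to 17 mm along +x, shown by white marks on the bar's top and hub side at +x. Goes down only with keyway over key (within 0.1 rad); home: origin and x axis as shaft_seat. Up to 0.2 rad play.
- tray: Loose aluminium tray, 350 g. Origin: centre of underside. Open box 136 (x) x 120 (y) x 40 mm high, walls 4 mm. A flat stem leads from its -y end to an upright dark wood grip centred at y = -135 mm: 16 mm (x) x 44 mm (y), 10 to 62 mm up. Starts outside the -y arch. Fully home: its origin at tray_home, axes parallel.
- tray_home (a point): On the bench, centred under the drum (same point and axes as the tumbler's origin): where the tray's origin lies when it is fully home, 3 mm short of a 40 mm high back stop whose face is at y = +63 mm. The way in is along +y: legs leave 160 mm (x = +-80 mm), then two 12 mm high guide rails leave a channel 148 mm wide (x = +-74 mm).
- blank_a: Loose pale wood pendant blank, a slab with rounded edges, 38 (x) x 24 (y) x 18 mm (z), 16 g, lying flat on the bench at the start; may be absent. Origin: its centre.
- blank_b: Loose mid-brown wood pendant blank, a slab with rounded edges, 38 (x) x 24 (y) x 18 mm (z), 16 g, lying flat on the bench at the start; may be absent. Origin: its centre.
- blank_c: Loose dark brown wood pendant blank, a slab with rounded edges, 38 (x) x 24 (y) x 18 mm (z), 16 g, lying flat on the bench at the start; may be absent. Origin: its centre.
- blank_d: Loose red wood pendant blank, a slab with rounded edges, 38 (x) x 24 (y) x 18 mm (z), 16 g, lying flat on the bench at the start; may be absent. Origin: its centre.
- wax_jar: Amber jar with metal cap, 68 mm across, 65 mm high; bystander. Origin: centre of underside.
- vase: Blue vase with twigs of orange berries, 84 mm across, 125 mm high (twigs to 210 mm); bystander. Origin: centre of underside.
- brush: Hand brush lying on the bench, bystander. Origin: underside, lies along x.

How it is judged:
On the way, in this order (a step that is already met when the one before it is completed fails the run):
1. all blanks are in the drum, the tray is home under it and the handle is fully down on the keyed shaft, with the port still up (distance between each of blank_a, blank_b, blank_c, blank_d and drum_mid below 0.068 m and y of blank_a in the frame of drum_mid between -0.05 and 0.05 m and y of blank_b in the frame of drum_mid between -0.05 and 0.05 m and y of blank_c in the frame of drum_mid between -0.05 and 0.05 m and y of blank_d in the frame of drum_mid between -0.05 and 0.05 m and x of tray in the frame of tumbler between -0.018 and 0.018 m and y of tray in the frame of tumbler between -0.018 and 0.018 m and horizontal distance between handle and shaft_seat below 0.005 m and z of handle in the frame of shaft_seat below 0.005 m and angle between the x axis of handle and the x axis of shaft_seat, either way round below 0.35 rad and angle between handle's own z axis and vertical below 0.12 rad and value of joint drum between -0.75 and 1 rad), for 0.2 s.
2. the port faces down and all blanks lie in the tray (x of blank_a in the frame of tray between -0.068 and 0.068 m and y of blank_a in the frame of tray between -0.06 and 0.06 m and z of blank_a in the frame of tray between 0 and 0.065 m and x of blank_b in the frame of tray between -0.068 and 0.068 m and y of blank_b in the frame of tray between -0.06 and 0.06 m and z of blank_b in the frame of tray between 0 and 0.065 m and x of blank_c in the frame of tray between -0.068 and 0.068 m and y of blank_c in the frame of tray between -0.06 and 0.06 m and z of blank_c in the frame of tray between 0 and 0.065 m and x of blank_d in the frame of tray between -0.068 and 0.068 m and y of blank_d in the frame of tray between -0.06 and 0.06 m and z of blank_d in the frame of tray between 0 and 0.065 m and value of joint drum between 2.7 and 3.6 rad), for 0.2 s.
At the end, for the whole second after the job is handed in: Port up again (drum within 0.4 rad of 0), handle fully down on the keyed shaft (within 5 mm), the tray flat on the bench and at rest with its centre more than 125 mm to the -y side of the drum's centre (clear of the arch), and every blank at rest in the tray (value of joint drum between -0.4 and 0.4 rad and horizontal distance between handle and shaft_seat below 0.005 m and z of handle in the frame of shaft_seat below 0.005 m and angle between the x axis of handle and the x axis of shaft_seat, either way round below 0.35 rad and angle between handle's own z axis and vertical below 0.12 rad and x of blank_a in the frame of tray between -0.068 and 0.068 m and y of blank_a in the frame of tray between -0.06 and 0.06 m and z of blank_a in the frame of tray between 0 and 0.065 m and x of blank_b in the frame of tray between -0.068 and 0.068 m and y of blank_b in the frame of tray between -0.06 and 0.06 m and z of blank_b in the frame of tray between 0 and 0.065 m and x of blank_c in the frame of tray between -0.068 and 0.068 m and y of blank_c in the frame of tray between -0.06 and 0.06 m and z of blank_c in the frame of tray between 0 and 0.065 m and x of blank_d in the frame of tray between -0.068 and 0.068 m and y of blank_d in the frame of tray between -0.06 and 0.06 m and z of blank_d in the frame of tray between 0 and 0.065 m and y of tray in the frame of tumbler below -0.125 m and angle between tray's own z axis and vertical below 0.08 rad and height (world z) of tray below 0.008 m and linear speed of tray below 0.02 m/s and linear speed of each of blank_a, blank_b, blank_c, blank_d below 0.03 m/s); the robot touches nothing.
It fails at once if the wax jar is disturbed (distance of wax_jar from where it was at the start of the episode above 0.03 m).
It fails at once if the vase is disturbed (distance of vase from where it was at the start of the episode above 0.03 m).
It fails at once if the brush is disturbed (distance of brush from where it was at the start of the episode above 0.04 m).
Of blank_a, blank_b, blank_c, blank_d only 2 to 4 are there at a start; the rules pass over those that are not, and their reading is None.
At some moment in a run one of blank_a, blank_b, blank_c, blank_d, handle may be knocked a few centimetres aside while the robot is not near it.
Once in a run the grip may slacken for a moment while it holds something.
It also fails if it takes over 210 s, if anything falls off the work surface, if the arm or the gripper's body presses on something with over 40 N, if the wrist force passes 120 N, or if a joint passes its speed limit or range.

ROBOT

A 6-joint arm with a two-finger parallel gripper is mounted at the origin on the work surface. World frame = base frame: x ahead of the robot, y to its left, z up, the work surface at z = 0. Lengths are in m, angles in rad, forces in N, time in s.
With the tool pointing down it reaches from about 0.35 to 0.775 m from the base axis. Payload 7.3 kg.
Tool frame: the origin (TCP) lies midway between the tips of the shut fingers; the grasp point (between the pads) lies 19 mm behind it; z points along the fingers, y is the direction in which the jaws open and shut (so a half turn about z gives the same grasp; the last joint's range is limited). The gripper opens to 92 mm and grips with 3 to 60 N. Pads are 19 mm wide; open, the fingers measure 130 mm over their backs; the gripper's body (75 mm by 190 mm) begins 47 mm behind the grasp point.
Start: joints at [-1.322, 0.342, 1.524, -0, 1.275, -0.146], TCP at [0.202, -0.485, 0.196] pointing down, gripper open.
Joint ranges: [-2.53, 2.53], [-0.77, 2.02], [0.04, 2.7], [-1, 4.14], [0.28, 2.66], [-3.11, 3.11]. Speed limits (rad/s): [2.57, 2.57, 3.14, 3.14, 3.14, 3.14].

INTERFACE

Orientations are given as [roll, pitch, yaw] about the fixed x, y, z axes, in that order (R = Rz(yaw) Ry(pitch) Rx(roll)).
In Python, from cell import status, eyes, job gives the robot as it stands.
- The arm moves only by the tool jog_arm, never from a script. Its argument "series" is a list of rows, each a list of 3 entries, a list of its own where there are three numbers: the gripper command: -1 is shut, 1 is fully open, values between are in proportion, then the shift along the tool's x, y, z in m, then the turn, a rotation vector about the tool's x, y, z in rad. In form: [[grip, [x, y, z], [ax, ay, az]], ...]. A call has 1 to 12 rows; each row is the pose to reach, as a shift and turn from the pose commanded when the call began, along the tool's axes at that moment; what a row does not reach only later rows make up. A row lasts 1/12 s, in which the tool goes at most 41.7 mm and 7.16 degrees, less where a joint would pass 70% of its speed; a pose out of reach is approached as far as the arm can. A call with a gripper value outside its range is refused whole. The fingers move at their own pace and stop on an object; "squeeze" is the grip in N (left out, the last holds). Time passes only in rows, so rows that repeat a pose let the fingers close. It gives the time, the measured TCP pose, the force and the opening at its end, in the units of the state.
- status.observe(): the state, without advancing time (a new reading comes with each control period).
- eyes.read_camera(name): name is "scene" or "top" or "wrist"; returns a dict with "img" (420x560x3 uint8, red, green, blue), "range_z" (420x560 float32, m along the optical axis (not along the pixel's ray), 0 where there is no reading), "camera_matrix" (3x3 intrinsics, pixels), "k1" (the pictures are not rectified: a ray, as slopes to the right and down, at radius r is drawn at 1 + k1 r^2 times it, then the intrinsics apply), "T" (4x4, takes a point from camera to world coordinates); the wrist camera has in their place "tool_from_camera" (4x4, takes a point from camera to tool coordinates, whose origin is the TCP and whose axes are the flange's). Camera axes: x right, y down, z forward; pixel columns grow to the right and rows downward; lengths in m; the calibration is good to about 2 mm. A picture is of the moment at which its call begins: read the wrist's pose just before it.
- job.hand_in(): hands the job in, once; it reports no verdict.
The state is a dict: "time": time; "qpos": joint angles; "qvel": joint speeds; "joint_efforts": joint torques, N m; "tool_pos": TCP position; "tool_rot": TCP orientation; "contact_force": force on the tool from outside, world axes, zero at the start; "torque": the same for the moment, N m; "opening": finger opening in m.
Only numpy, scipy, OpenCV 4.12 (cv2) and the standard library are available. Lean on these libraries where they do the work, as an engineer would, in place of code of your own. Each camera call takes 0.05 s, during which the arm holds its last target.

## Working session

There is one attempt and no reset: what is moved stays moved. The work goes in short steps, Python scripts to look and compute and a tool call to move; the robot and the scene stay as the last step left them, time stands still between calls to the robot, and variables do not carry over. Pictures are saved under pics/ and viewed, and the job is handed in when it is done.

Besides the shell and the picture viewer there is one more tool, called after ">>>" in YAML: its name, and indented under it one key for each argument. jog_arm: Moves the arm, as the interface text tells. Its arguments: {"type":"object","properties":{"series":{"type":"array","items":{"type":"array"}},"squeeze":{"type":"number"}},"required":["series"]}

```bash
ls -la; mkdir -p pics; cat > h.py <<'E'
import numpy as np, cv2
from cell import status, eyes, job
from scipy.spatial.transform import Rotation as R
def tool():
    s=status.observe(); T=np.eye(4); T[:3,:3]=R.from_euler('xyz',s['tool_rot']).as_matrix(); T[:3,3]=s['tool_pos']; return T
def cam(name):
    T=tool(); c=eyes.read_camera(name)
    c['W']=np.array(c['T']) if 'T' in c else T@np.array(c['tool_from_camera'])
    return c
def save(c,n,crop=None,s=1):
    im=cv2.cvtColor(c['img'],cv2.COLOR_RGB2BGR)
    if crop: im=im[crop[1]:crop[3],crop[0]:crop[2]]
    if s!=1: im=cv2.resize(im,None,fx=s,fy=s,interpolation=cv2.INTER_CUBIC)
    cv2.imwrite('pics/'+n+'.png',im)
def rays(c,uv):
    uv=np.array(uv,float).reshape(-1,2);K=np.array(c['camera_matrix'])
    d=np.c_[(uv[:,0]-K[0,2])/K[0,0],(uv[:,1]-K[1,2])/K[1,1]]
    x=d.copy()
    for _ in range(20): x=d/(1+c['k1']*(x**2).sum(1,keepdims=True))
    return np.c_[x,np.ones(len(x))]
def onz(c,uv,z):
    r=rays(c,uv)@c['W'][:3,:3].T; o=c['W'][:3,3]
    return o+r*((z-o[2])/r[:,2])[:,None]
def depthpt(c,uv):
    uv=np.array(uv).reshape(-1,2).astype(int)
    r=rays(c,uv)*c['range_z'][uv[:,1],uv[:,0]][:,None]
    return r@c['W'][:3,:3].T+c['W'][:3,3]
def cloud(c):
    h,w=c['range_z'].shape; v,u=np.mgrid[:h,:w]
    return depthpt(c,np.c_[u.ravel(),v.ravel()]).reshape(h,w,3)
def pix(c,P):
    P=np.array(P,float).reshape(-1,3);p=(P-c['W'][:3,3])@c['W'][:3,:3]
    x=p[:,:2]/p[:,2:];x=x*(1+c['k1']*(x**2).sum(1,keepdims=True));K=np.array(c['camera_matrix'])
    return np.c_[x[:,0]*K[0,0]+K[0,2],x[:,1]*K[1,1]+K[1,2]]
E
python3 - <<'E'
from h import *
for n in ['scene','top','wrist']:
    c=cam(n); save(c,n+'0'); print(n,c['W'].round(3).tolist(),np.array(c['camera_matrix']).round(1).tolist(),c['k1'])
    np.save('c_'+n,c,allow_pickle=True)
print(status.observe())
E
```

```text
total 12
drwxr-xr-x  3 agent agent 4096 Dec  7 13:25 .
drwxr-xr-x 23 root  root  4096 Dec  7 13:25 ..
drwxr-xr-x  2 agent agent 4096 Dec  7 13:25 pics
scene [[0.46, 0.561, -0.689, 1.176], [0.888, -0.287, 0.359, -0.405], [0.004, -0.777, -0.63, 0.821], [0.0, 0.0, 0.0, 1.0]] [[379.1, 0.0, 275.5], [0.0, 379.1, 208.7], [0.0, 0.0, 1.0]] -0.06318857777043226
top [[0.02, -0.985, 0.169, 0.266], [-0.999, -0.026, -0.032, -0.007], [0.036, -0.168, -0.985, 1.142], [0.0, 0.0, 0.0, 1.0]] [[387.3, 0.0, 275.0], [0.0, 387.3, 210.2], [0.0, 0.0, 1.0]] -0.08507818501969726
wrist [[0.384, -0.89, -0.246, 0.269], [-0.923, -0.371, -0.101, -0.456], [-0.002, 0.266, -0.964, 0.384], [0.0, 0.0, 0.0, 1.0]] [[303.5, 0.0, 277.3], [0.0, 303.5, 207.0], [0.0, 0.0, 1.0]] -0.011628190099266801
{'time': 0.15, 'qpos': array([-1.32199100e+00,  3.42598429e-01,  1.52476512e+00,  2.79877060e-05,
        1.27540795e+00, -1.46018972e-01]), 'qvel': array([ 0.00161842, -0.00203801, -0.00204655,  0.00080799, -0.00147785,
       -0.00034304]), 'joint_efforts': array([ 1.47260827e-03, -4.31465828e+01, -2.44353873e+01,  7.17695849e-02,
        5.37088152e-02, -8.48692321e-05]), 'tool_pos': array([ 0.20187778, -0.48427979,  0.19559741]), 'tool_rot': array([-3.14043024e+00, -1.98004267e-04,  3.94816021e-01]), 'contact_force': array([ 1.53294344, -0.50982398,  0.3700003 ]), 'torque': array([ 0.01974422, -0.05045961,  0.02971624]), 'opening': 0.09191058505310326}
```

View pics/scene0.png

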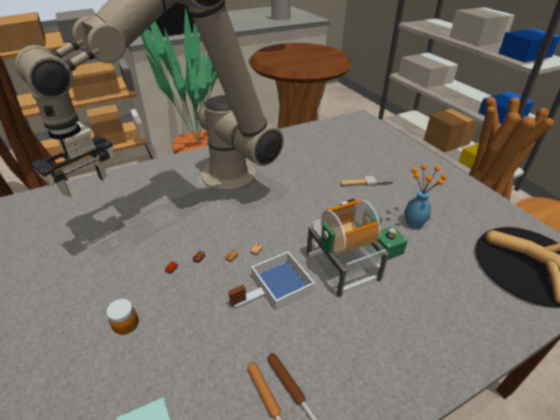

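View pics/top0.png

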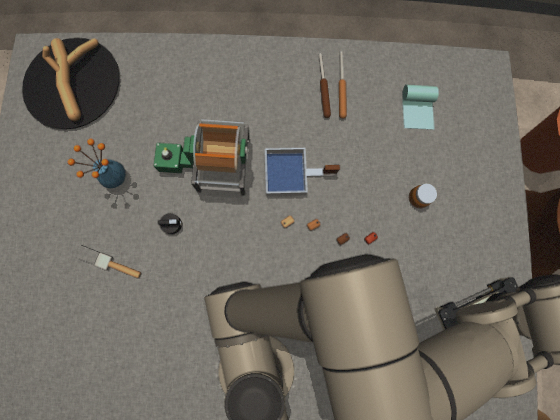

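View pics/wrist0.png

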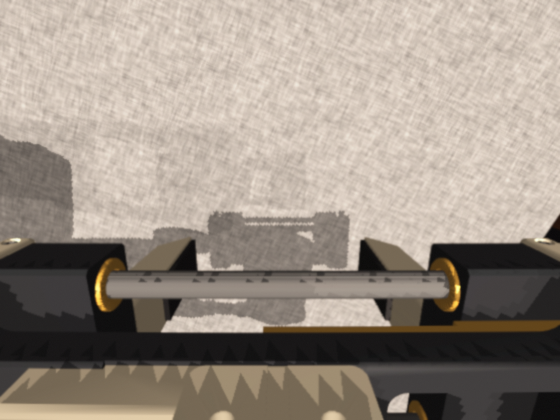

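Top view: blanks at (288,222), (313,225), (343,239) and (371,238); tray at (287,171) with its grip at (331,169); tumbler at (220,157); gearbox at (168,155); handle at (170,224). Next I'll zoom in and measure.

```bash
python3 - <<'E'
from h import *
c=np.load('c_top.npy',allow_pickle=True).item()
save(c,'topz1',(140,105,260,195),6); save(c,'topz2',(255,135,395,250),5); save(c,'topz3',(140,195,200,240),10)
P=cloud(c)
for n,uv in dict(a=(288,222),b=(313,225),c=(343,239),d=(371,238),hub=(170,224),grip=(331,169),box=(168,155),tray=(287,171)).items(): print(n,P[uv[1],uv[0]].round(4))
m=(P[...,2]>0.006)&(P[...,2]<0.03)
E
```

```text
a [ 0.4256 -0.0834  0.0139]
b [ 0.4183 -0.1572  0.0159]
c [ 0.3785 -0.2455  0.0193]
d [ 0.3834 -0.3298  0.0173]
hub [0.4053 0.2521 0.057 ]
grip [ 0.5777 -0.2034  0.0611]
box [0.6045 0.2696 0.0655]
tray [ 0.5837 -0.0788  0.0032]
```

```bash
python3 - <<'E'
from h import *
c=np.load('c_scene.npy',allow_pickle=True).item()
save(c,'scz1',(290,160,450,300),5)
E
```

```text
(no output)
```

View pics/topz1.png

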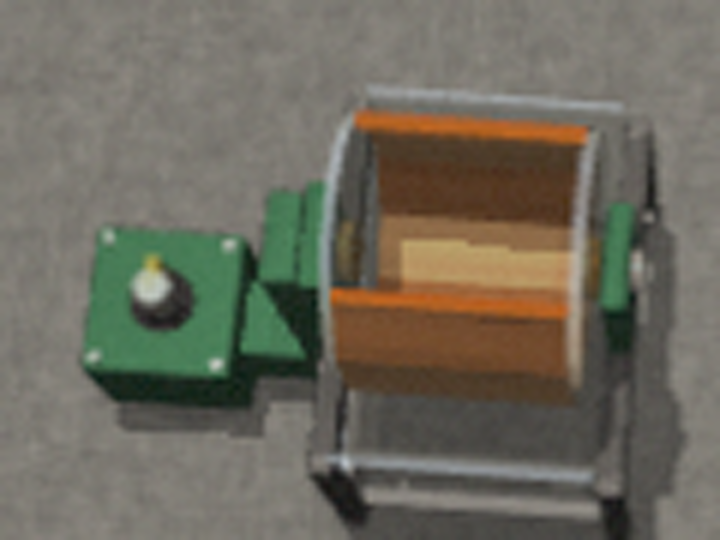

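View pics/topz2.png

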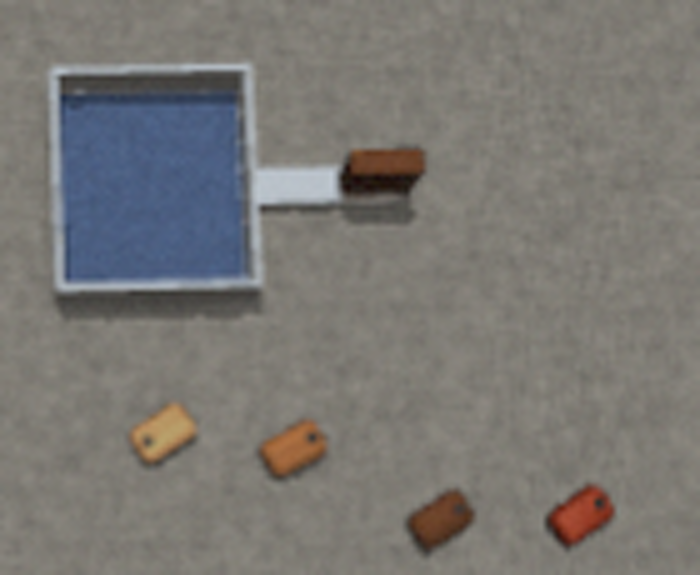

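View pics/topz3.png

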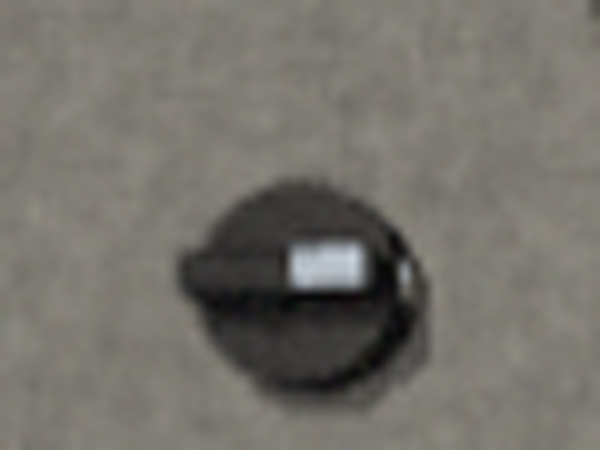

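View pics/scz1.png

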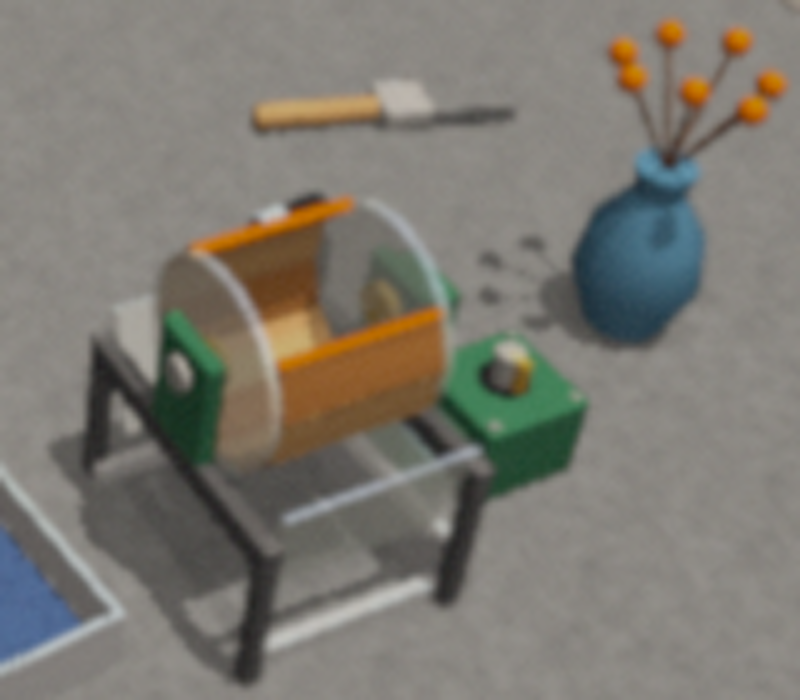

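The blanks lie at about 30° to the image axes, the shaft key points to +x (image up), and the handle's white mark points to -y. Next I'll work out the frames.

```bash
cat > m.py <<'E'
from h import *
def rect(pts):
    r=cv2.minAreaRect(np.float32(pts[:,:2])*1000); return np.round(r[0],1),np.round(r[1],1),round(r[2],1)
def comp(mask,win,minA=5):
    m=np.zeros(mask.shape,np.uint8); x0,y0,x1,y1=win; m[y0:y1,x0:x1]=mask[y0:y1,x0:x1]
    n,l,st,ce=cv2.connectedComponentsWithStats(m)
    return [(st[i,4],ce[i],l==i) for i in range(1,n) if st[i,4]>=minA]
E
python3 - <<'E'
from m import *
c=np.load('c_top.npy',allow_pickle=True).item()
hsv=cv2.cvtColor(c['img'],cv2.COLOR_RGB2HSV); H,S,V=[hsv[...,i].astype(int) for i in range(3)]
def rep(name,mask,win,z,minA=8):
    for a,ce,m in comp(mask,win,minA):
        vv,uu=np.nonzero(m); p=onz(c,np.c_[uu,vv],z)
        d=depthpt(c,np.c_[uu,vv])
        print(name,a,ce.round(1),rect(p),'depth med',np.median(d,0).round(4))
blk=(240,205,395,250)
rep('blank',(S>110)&(V>40),blk,0.018)
rep('strip',(S>200)&(H<14)&(V>150),(185,115,255,165),0.200)
rep('gear',(H>60)&(H<85)&(S>100)&(V>90),(150,135,186,170),0.06)
rep('shaft',(S<60)&(V>150),(158,145,172,158),0.083,4)
rep('key',(H>20)&(H<40)&(S>100)&(V>120),(158,140,175,158),0.083,3)
rep('trayblue',(H>100)&(H<125)&(S>80),(262,140,312,200),0.004)
rep('rim',(S<50)&(V>150),(258,140,311,200),0.040)
rep('grip',(H<12)&(S>100),(315,155,345,180),0.062)
rep('hmark',(S<60)&(V>150),(160,210,185,235),0.059,2)
rep('hub',(V<60),(155,205,185,240),0.031)
E
```

```text
blank 75 [287.1 220.9] (array([427.6, -80.4]), array([22.1, 34.5]), 35.2) depth med [ 0.4283 -0.0804  0.0169]
blank 88 [313.2 224.3] (array([ 420.1, -158.1]), array([21.1, 36. ]), 27.8) depth med [ 0.4206 -0.1572  0.0172]
blank 92 [370.8 237.5] (array([ 385.2, -329.4]), array([22.7, 37.3]), 33.8) depth med [ 0.3849 -0.3292  0.0173]
blank 77 [342.4 238.7] (array([ 379.8, -244.5]), array([21. , 34.2]), 34.1) depth med [ 0.3786 -0.2438  0.017 ]
strip 16 [207.6 125.3] (array([643.8, 140.7]), array([ 2.7, 30.9]), 1.6) depth med [0.6481 0.1382 0.1912]
strip 20 [223.2 126.6] (array([642.3,  98.3]), array([ 2.7, 38.5]), 1.7) depth med [0.6453 0.1004 0.1919]
strip 59 [214.6 155. ] (array([565.5, 118.6]), array([96.4,  4.6]), 87.5) depth med [0.5637 0.1155 0.2057]
gear 19 [184.5 145.9] (array([639.3, 226.6]), array([33.7,  5.8]), 3.7) depth med [0.5952 0.2011 0.1699]
gear 380 [167.  155.9] (array([605.2, 274.4]), array([69.1, 68.1]), 87.2) depth med [0.6002 0.2712 0.0598]
gear 55 [182.7 158.5] (array([599.7, 228.3]), array([33.6, 14.5]), 3.7) depth med [0.6006 0.231  0.0448]
shaft 22 [164.4 152.2] (array([607.7, 275.7]), array([11.9, 14.6]), 1.4) depth med [0.6075 0.2763 0.0832]
key 5 [164.8 148.4] (array([618.1, 275.2]), array([3. , 5.7]), 1.4) depth med [0.62   0.2757 0.0802]
trayblue 1280 [284.6 171.9] (array([580.9, -72. ]), array([115.6, 106. ]), 3.4) depth med [ 0.5799 -0.0704  0.0045]
rim 293 [287.5 169.9] (array([577.3, -78.2]), array([134.3, 133.2]), 1.9) depth med [ 0.5831 -0.0802  0.038 ]
grip 72 [331.3 168. ] (array([ 579. , -204.8]), array([21.1, 44.3]), 1.9) depth med [ 0.5813 -0.2057  0.0613]
hmark 22 [171.9 221.1] (array([412.5, 246.5]), array([ 8.6, 16.9]), 3.6) depth med [0.4136 0.2465 0.0595]
hub 235 [169.5 224.8] (array([409.4, 255.7]), array([60.4, 56.4]), 39.8) depth med [0.4045 0.26   0.0319]
```

```bash
cat > go.py <<'E'
import sys
from h import *
# usage: go.py x y z yawdeg  -> shift & turn in tool axes
def go(x,y,z,yaw,quiet=False):
    s=status.observe(); T=tool(); a=R.from_matrix(T[:3,:3])
    cur=np.degrees(s['tool_rot'][2])
    b=R.from_euler('xyz',[np.pi,0,np.radians(yaw)])
    d=T[:3,:3].T@(np.array([x,y,z])-T[:3,3]); rv=(a.inv()*b).as_rotvec()
    print('t %.2f tcp %s yaw %.1f open %.4f F %s | shift %s turn %s  rows~%.1f'%(s['time'],s['tool_pos'].round(4),cur,s['opening'],s['contact_force'].round(1),d.round(3),rv.round(3),max(np.linalg.norm(d)/.0417,np.degrees(np.linalg.norm(rv))/7.16)))
if __name__=='__main__': go(*map(float,sys.argv[1:5]))
E
python3 go.py 0.385 -0.329 0.12 -55; python3 go.py 0.385 -0.329 0.004 -55
```

```text
t 0.15 tcp [ 0.2019 -0.4843  0.1956] yaw 22.6 open 0.0919 F [ 1.5 -0.5  0.4] | shift [ 0.229 -0.073  0.076] turn [-1.000e-03  1.000e-03  1.355e+00]  rows~10.8
t 0.15 tcp [ 0.2019 -0.4843  0.1956] yaw 22.6 open 0.0919 F [ 1.5 -0.5  0.4] | shift [ 0.229 -0.073  0.192] turn [-1.000e-03  1.000e-03  1.355e+00]  rows~10.8
```

>>> jog_arm:
  series:
    - [0.2,[0.229,-0.073,0.076],[0,0,1.355]]
    - [0.2,[0.229,-0.073,0.076],[0,0,1.355]]
    - [0.2,[0.229,-0.073,0.076],[0,0,1.355]]
    - [0.2,[0.229,-0.073,0.076],[0,0,1.355]]
    - [0.2,[0.229,-0.073,0.076],[0,0,1.355]]
    - [0.2,[0.229,-0.073,0.076],[0,0,1.355]]
    - [0.2,[0.229,-0.073,0.076],[0,0,1.355]]
    - [0.2,[0.229,-0.073,0.076],[0,0,1.355]]
    - [0.2,[0.229,-0.073,0.076],[0,0,1.355]]
    - [0.2,[0.229,-0.073,0.076],[0,0,1.355]]
    - [0.2,[0.229,-0.073,0.076],[0,0,1.355]]
    - [0.2,[0.229,-0.073,0.076],[0,0,1.355]]
  squeeze: 15

```text
time: 1.15
tool_pos: [0.3852, -0.3289, 0.1198]
tool_rot: [3.141, 0.001, -0.966]
contact_force: [-0.5, -0.3, 1.1]
opening: 0.0549
```

```bash
python3 go.py 0.385 -0.329 0.004 -55; python3 -c "
from h import *
c=cam('wrist');save(c,'w1'); print(pix(c,[[0.385,-0.329,0.018]]))"
```

```text
t 1.15 tcp [ 0.3852 -0.3289  0.1198] yaw -55.4 open 0.0549 F [-0.5 -0.3  1.1] | shift [0.    0.    0.116] turn [ 0.     0.001 -0.006]  rows~2.8
[[278.98644728 197.62948391]]
```

View pics/w1.png

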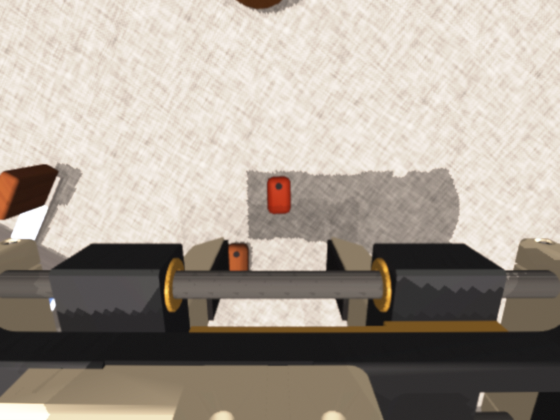

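The red blank is at (279,195), where I predicted it, and it lines up with the jaws. Going down to grasp it.

>>> jog_arm:
  series:
    - [0.2,[0,0,0.04],[0,0,0]]
    - [0.2,[0,0,0.08],[0,0,0]]
    - [0.2,[0,0,0.105],[0,0,0]]
    - [0.2,[0,0,0.115],[0,0,0]]
    - [0.2,[0,0,0.115],[0,0,0]]
    - [-1,[0,0,0.115],[0,0,0]]
    - [-1,[0,0,0.115],[0,0,0]]
    - [-1,[0,0,0.115],[0,0,0]]
    - [-1,[0,0,0.115],[0,0,0]]
    - [-1,[0,0,0.08],[0,0,0]]
    - [-1,[0,0,0.04],[0,0,0]]
    - [-1,[0,0,0.0],[0,0,0]]

```text
time: 2.2
tool_pos: [0.3849, -0.3287, 0.1219]
tool_rot: [3.141, 0.001, -0.96]
contact_force: [1.9, -0.5, 0.4]
opening: 0.0129
```

```bash
python3 go.py 0.604 0.118 0.27 0;python3 go.py 0.5 0.0 0.27 0; python3 -c "
from h import *
c=cam('wrist');save(c,'w2')"
```

```text
t 2.20 tcp [ 0.3849 -0.3287  0.1219] yaw -55.0 open 0.0129 F [ 1.9 -0.5  0.4] | shift [-0.24  -0.436 -0.148] turn [-0.     0.001 -0.96 ]  rows~12.4
t 2.20 tcp [ 0.3849 -0.3287  0.1219] yaw -55.0 open 0.0129 F [ 1.9 -0.5  0.4] | shift [-0.203 -0.283 -0.148] turn [-0.     0.001 -0.96 ]  rows~9.1
```

View pics/w2.png

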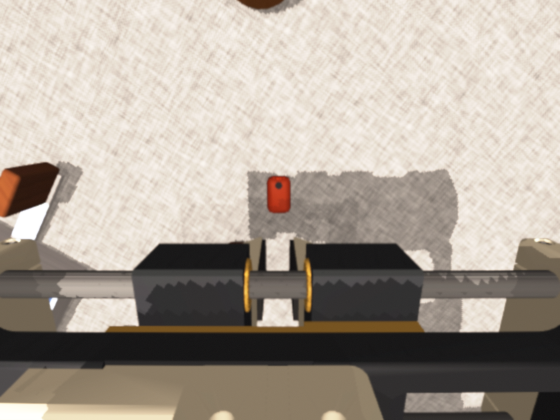

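The fingers were still closing when the lift began, so I missed. The blank hasn't moved (279,195), so I'll repeat with a longer close.

>>> jog_arm:
  series:
    - [-0.1,[0,0,0.02],[0,0,0]]
    - [-0.1,[0,0,0.05],[0,0,0]]
    - [-0.1,[0,0,0.09],[0,0,0]]
    - [-0.1,[0,0,0.11],[0,0,0]]
    - [-0.1,[0,0,0.118],[0,0,0]]
    - [-0.1,[0,0,0.118],[0,0,0]]
    - [-1,[0,0,0.118],[0,0,0]]
    - [-1,[0,0,0.118],[0,0,0]]
    - [-1,[0,0,0.118],[0,0,0]]
    - [-1,[0,0,0.118],[0,0,0]]
    - [-1,[0,0,0.118],[0,0,0]]
    - [-1,[0,0,0.118],[0,0,0]]

```text
time: 3.25
tool_pos: [0.3855, -0.3294, 0.0027]
tool_rot: [-3.141, -0.001, -0.96]
contact_force: [0.5, 0.5, 0.3]
opening: 0.0062
```

```bash
python3 go.py 0.385 -0.329 0.27 -55;python3 go.py 0.604 0.118 0.27 0
```

```text
t 3.25 tcp [ 0.3855 -0.3294  0.0027] yaw -55.0 open 0.0062 F [0.5 0.5 0.3] | shift [-0.     0.    -0.267] turn [-0.    -0.001 -0.   ]  rows~6.4
t 3.25 tcp [ 0.3855 -0.3294  0.0027] yaw -55.0 open 0.0062 F [0.5 0.5 0.3] | shift [-0.241 -0.436 -0.268] turn [ 0.    -0.001 -0.96 ]  rows~13.6
```

```bash
python3 -c "
from h import *
c=cam('wrist');save(c,'w3');c=cam('top');save(c,'t3',(320,180,460,290),5)"
```

```text
(no output)
```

View pics/w3.png

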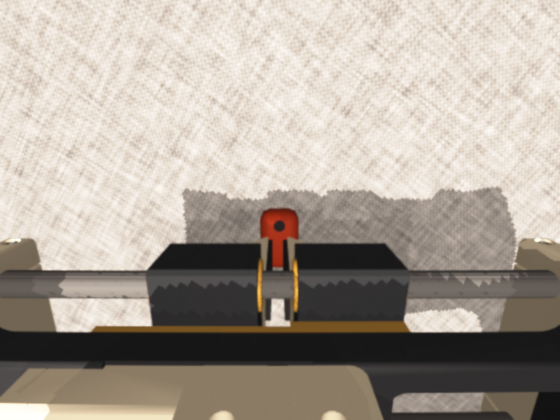

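View pics/t3.png

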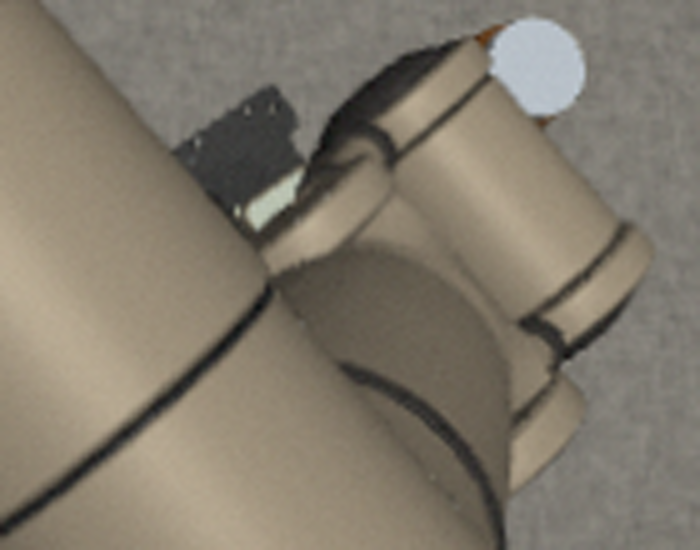

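```bash
python3 -c "
from h import *
c=cam('wrist')
print(depthpt(c,[[280,215],[280,238],[280,255],[264,225],[296,225],[268,250],[290,250]]).round(4)); print(pix(c,[[.3855,-.3294,.003],[.3855,-.3294,.018],[.385,-.329,.04]]))
T=tool(); P=depthpt(c,[[280,212],[280,255]]); print((P-T[:3,3])@T[:3,:3])"
```

```text
[[ 0.3951 -0.3437  0.0159]
 [ 0.387  -0.3322  0.0179]
 [ 0.3902 -0.3363  0.0539]
 [ 0.3995 -0.3331  0.0166]
 [ 0.3836 -0.3443  0.0167]
 [ 0.4079 -0.3544  0.1052]
 [ 0.4037 -0.3599  0.1101]]
[[279.21948901 234.25519682]
 [279.34503676 242.90867683]
 [279.89907728 259.38265804]]
[[ 1.87708800e-02  3.35329696e-04 -1.15523557e-02]
 [ 8.59464139e-03  5.06653119e-05 -5.16682192e-02]]
```

The blank appears centred between the tips even though the opening reads 6 mm. I'll lift a little and look.

>>> jog_arm:
  series:
    - [-1,[0,0,0],[0,0,0]]
    - [-1,[0,0,0],[0,0,0]]
    - [-1,[0,0,-0.03],[0,0,0]]
    - [-1,[0,0,-0.06],[0,0,0]]
    - [-1,[0,0,-0.06],[0,0,0]]

```text
time: 3.82
tool_pos: [0.3875, -0.3316, 0.0667]
tool_rot: [-3.141, -0.008, -0.96]
contact_force: [0.8, -2.0, 0.8]
opening: 0.0003
```

```bash
python3 -c "
from h import *
c=cam('wrist');save(c,'w4');
T=tool();P=(cloud(c)-T[:3,3])@T[:3,:3]
for r in range(200,300,8): print(r,[(u,P[r,u].round(3).tolist()) for u in (250,266,280,292)])"
```

```text
200 [(250, [0.008, -0.025, 0.064]), (266, [0.011, -0.011, 0.05]), (280, [0.012, 0.001, 0.047]), (292, [0.012, 0.01, 0.049])]
208 [(250, [0.001, -0.025, 0.065]), (266, [0.005, -0.011, 0.049]), (280, [0.006, 0.001, 0.047]), (292, [0.005, 0.01, 0.048])]
216 [(250, [-0.007, -0.026, 0.065]), (266, [-0.003, -0.011, 0.051]), (280, [-0.001, 0.001, 0.047]), (292, [-0.002, 0.011, 0.049])]
224 [(250, [-0.014, -0.026, 0.065]), (266, [-0.009, -0.011, 0.051]), (280, [-0.008, 0.001, 0.047]), (292, [-0.009, 0.011, 0.049])]
232 [(250, [-0.021, -0.026, 0.064]), (266, [-0.022, -0.012, 0.066]), (280, [-0.015, 0.001, 0.046]), (292, [-0.016, 0.011, 0.049])]
240 [(250, [-0.029, -0.026, 0.063]), (266, [0.011, -0.008, -0.037]), (280, [0.009, 0.0, -0.034]), (292, [0.011, 0.007, -0.037])]
248 [(250, [0.036, -0.009, -0.107]), (266, [0.036, -0.005, -0.108]), (280, [0.009, -0.0, -0.044]), (292, [0.036, 0.003, -0.107])]
256 [(250, [0.037, -0.009, -0.114]), (266, [0.036, -0.004, -0.114]), (280, [0.01, -0.0, -0.056]), (292, [0.036, 0.003, -0.114])]
264 [(250, [0.036, -0.008, -0.119]), (266, [0.036, -0.004, -0.118]), (280, [0.01, -0.0, -0.065]), (292, [0.036, 0.003, -0.118])]
272 [(250, [0.036, -0.008, -0.122]), (266, [0.036, -0.004, -0.122]), (280, [0.031, -0.001, -0.113]), (292, [0.036, 0.002, -0.122])]
280 [(250, [0.034, -0.008, -0.123]), (266, [0.034, -0.004, -0.122]), (280, [0.03, -0.001, -0.115]), (292, [0.072, -0.001, -0.191])]
288 [(250, [0.031, -0.008, -0.122]), (266, [0.031, -0.004, -0.122]), (280, [0.028, -0.001, -0.117]), (292, [0.033, 0.002, -0.124])]
296 [(250, [0.029, -0.008, -0.122]), (266, [0.029, -0.004, -0.122]), (280, [0.025, -0.001, -0.116]), (292, [0.029, 0.002, -0.122])]
```

View pics/w4.png

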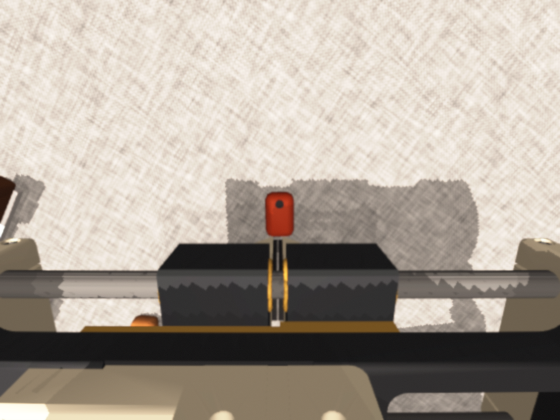

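The wrist depth data puts the finger ends roughly 34 mm behind the reported TCP. I'll check that against the scene camera.

```bash
python3 -c "
from h import *
c=cam('scene');T=tool();p=T[:3,3]; q=pix(c,[p,p+[0,0,.035],p+[0,0,.07]]);print(p,q.round(1))
x,y=q[0].astype(int); save(c,'s4',(x-60,y-60,x+60,y+40),6)
print((q-[x-60,y-60])*6)"
```

```text
[ 0.38578959 -0.32975654  0.06310231] [[167.9 253.4]
 [165.6 244.3]
 [163.2 234.9]]
[[365.2007213  362.19115061]
 [351.58817613 308.07649814]
 [337.43105426 251.56260195]]
```

View pics/s4.png

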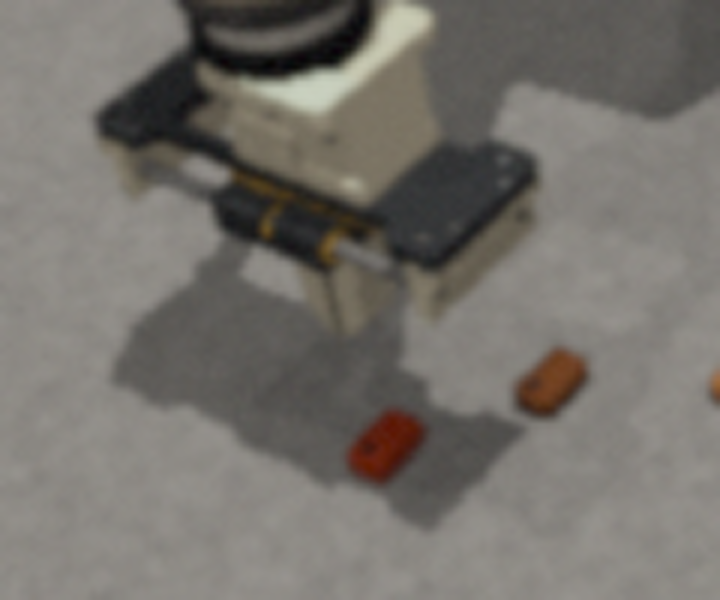

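In the scene view the finger ends (crop 345,330) sit about 20-30 mm above the projected TCP (365,362). I'll open the gripper and probe downwards over the blank in small steps, watching the force.

>>> jog_arm:
  series:
    - [0.1,[0,0,0.0],[0,0,0]]
    - [0.1,[0,0,0.0],[0,0,0]]
    - [0.1,[0,0,0.0],[0,0,0]]
    - [0.1,[0,0,0.0],[0,0,0]]
    - [0.1,[0,0,0],[0,0,0]]
    - [0.1,[0,0,0.0],[0,0,0]]
    - [0.1,[0,0,0.0],[0,0,0]]
    - [0.1,[0,0,0.0],[0,0,0]]
    - [0.1,[0,0,0.03],[0,0,0]]
    - [0.1,[0,0,0.06],[0,0,0]]
    - [0.1,[0,0,0.063],[0,0,0]]
    - [0.1,[0,0,0.063],[0,0,0]]

```text
time: 4.92
tool_pos: [0.3843, -0.3281, -0.002]
tool_rot: [3.141, 0.004, -0.96]
contact_force: [-0.4, 0.3, 1.0]
opening: 0.0507
```

>>> jog_arm:
  series:
    - [0.1,[0,0,0.003],[0,0,0]]
    - [0.1,[0,0,0.005],[0,0,0]]
    - [0.1,[0,0,0.005],[0,0,0]]

```text
time: 5.17
tool_pos: [0.3858, -0.3298, -0.0049]
tool_rot: [-3.141, -0.002, -0.96]
contact_force: [-0.9, 0.4, 0.3]
opening: 0.0504
```

>>> jog_arm:
  series:
    - [0.1,[0,0,0.003],[0,0,0]]
    - [0.1,[0,0,0.005],[0,0,0]]
    - [0.1,[0,0,0.005],[0,0,0]]

```text
time: 5.42
tool_pos: [0.3852, -0.3291, -0.0109]
tool_rot: [3.142, -0.0, -0.96]
contact_force: [0.5, -0.8, -0.9]
opening: 0.0504
```

TCP reads -11 mm with no contact, so the reported TCP does lie beyond the finger ends. Continuing down.

>>> jog_arm:
  series:
    - [0.1,[0,0,0.002],[0,0,0]]
    - [0.1,[0,0,0.004],[0,0,0]]
    - [0.1,[0,0,0.004],[0,0,0]]

```text
time: 5.67
tool_pos: [0.3851, -0.329, -0.0152]
tool_rot: [3.141, 0.001, -0.96]
contact_force: [0.8, -0.4, -0.1]
opening: 0.0506
```

>>> jog_arm:
  series:
    - [0.1,[0,0,0.002],[0,0,0]]
    - [0.1,[0,0,0.003],[0,0,0]]
    - [0.1,[0,0,0.003],[0,0,0]]

```text
time: 5.92
tool_pos: [0.3851, -0.329, -0.0182]
tool_rot: [3.142, 0.0, -0.96]
contact_force: [0.1, 0.2, -0.4]
opening: 0.0503
```

>>> jog_arm:
  series:
    - [0.1,[0,0,0.001],[0,0,0]]
    - [0.1,[0,0,0.002],[0,0,0]]
    - [0.1,[0,0,0.002],[0,0,0]]

```text
time: 6.17
tool_pos: [0.3852, -0.3291, -0.02]
tool_rot: [3.142, 0.0, -0.96]
contact_force: [-0.2, -0.6, 1.0]
opening: 0.0506
```

```bash
python3 -c "
from h import *
c=cam('wrist');save(c,'w5');s=status.observe();print(s['tool_pos'],s['contact_force'],s['qpos'])
c=cam('scene');save(c,'s5',(110,200,230,290),6)"
```

```text
[ 0.38522642 -0.32913085 -0.01995707] [-0.12636902  0.38452297  0.71473829] [-8.58374581e-01  5.92574257e-01  1.81990788e+00 -4.46444347e-05
  7.29211730e-01  1.67266824e+00]
```

View pics/s5.png

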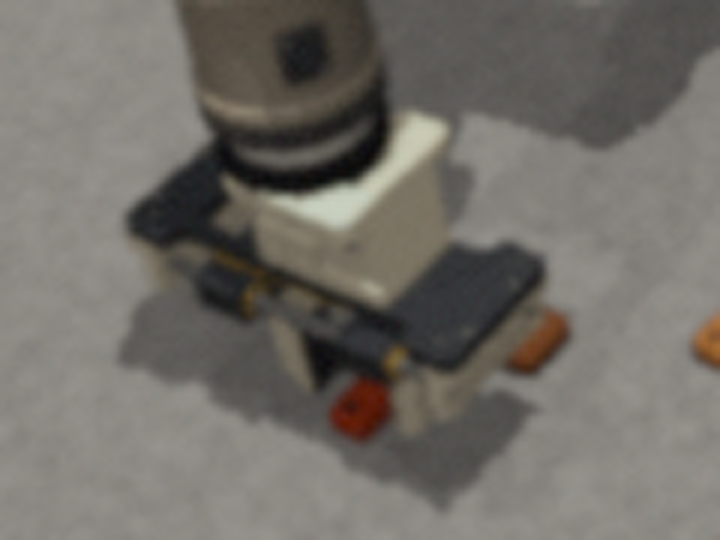

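View pics/w5.png

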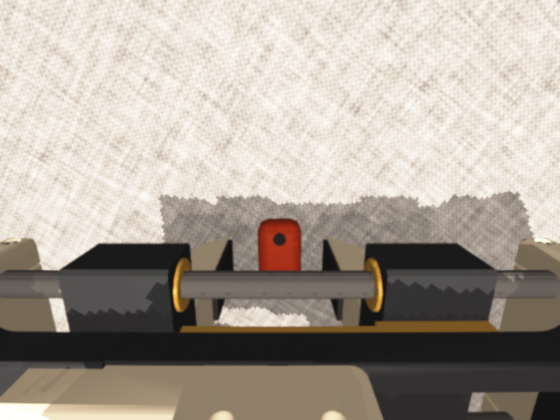

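>>> jog_arm:
  series:
    - [0.1,[0,0,0.002],[0,0,0]]
    - [0.1,[0,0,0.004],[0,0,0]]
    - [0.1,[0,0,0.004],[0,0,0]]

```text
time: 6.52
tool_pos: [0.3851, -0.329, -0.0243]
tool_rot: [3.141, 0.001, -0.96]
contact_force: [-1.2, -0.4, 0.1]
opening: 0.0505
```

>>> jog_arm:
  series:
    - [0.1,[0,0,0.002],[0,0,0]]
    - [0.1,[0,0,0.003],[0,0,0]]
    - [0.1,[0,0,0.003],[0,0,0]]

```text
time: 6.77
tool_pos: [0.3851, -0.329, -0.0271]
tool_rot: [3.142, 0.0, -0.96]
contact_force: [-0.2, -0.0, -0.2]
opening: 0.05
```

>>> jog_arm:
  series:
    - [0.1,[0,0,0.001],[0,0,0]]
    - [0.1,[0,0,0.002],[0,0,0]]
    - [0.1,[0,0,0.002],[0,0,0]]

```text
time: 7.02
tool_pos: [0.3852, -0.3291, -0.029]
tool_rot: [3.142, 0.0, -0.96]
contact_force: [0.2, 1.0, -0.2]
opening: 0.0507
```

>>> jog_arm:
  series:
    - [0.1,[0,0,0.001],[0,0,0]]
    - [0.1,[0,0,0.002],[0,0,0]]
    - [0.1,[0,0,0.002],[0,0,0]]

```text
time: 7.27
tool_pos: [0.3853, -0.3293, -0.0304]
tool_rot: [3.142, -0.0, -0.96]
contact_force: [-1.0, 1.2, 6.8]
opening: 0.0506
```

Contact comes at reported z ≈ -0.030, so the real finger ends lie 30 mm behind the reported TCP and I'll use that offset from now on. Raising 2 mm and gripping.

>>> jog_arm:
  series:
    - [0.1,[0,0,-0.003],[0,0,0]]
    - [-1,[0,0,-0.003],[0,0,0]]
    - [-1,[0,0,-0.003],[0,0,0]]
    - [-1,[0,0,-0.003],[0,0,0]]
    - [-1,[0,0,-0.003],[0,0,0]]
    - [-1,[0,0,-0.003],[0,0,0]]
    - [-1,[0,0,-0.003],[0,0,0]]
    - [-1,[0,0,-0.003],[0,0,0]]
    - [-1,[0,0,-0.003],[0,0,0]]

```text
time: 8.02
tool_pos: [0.3852, -0.3292, -0.0279]
tool_rot: [3.142, 0.0, -0.96]
contact_force: [0.1, -0.5, -0.7]
opening: 0.024
```

```bash
sed -i 's/^def go(x,y,z,yaw,quiet=False):/def go(x,y,z,yaw,quiet=False):  # z = real tip height (reported TCP lies 30 mm beyond tips)\n    z=z-0.030/' go.py; python3 go.py 0.385 -0.329 0.24 -55;python3 go.py 0.604 0.118 0.26 0
```

```text
t 8.02 tcp [ 0.3852 -0.3292 -0.0279] yaw -55.0 open 0.0240 F [ 0.1 -0.5 -0.7] | shift [-0.     0.    -0.238] turn [ 0.  0. -0.]  rows~5.7
t 8.02 tcp [ 0.3852 -0.3292 -0.0279] yaw -55.0 open 0.0240 F [ 0.1 -0.5 -0.7] | shift [-0.241 -0.436 -0.258] turn [ 0.    0.   -0.96]  rows~13.4
```

>>> jog_arm:
  series:
    - [-1,[0,0,-0.04],[0,0,0]]
    - [-1,[0,0,-0.08],[0,0,0]]
    - [-1,[0,0,-0.12],[0,0,0]]
    - [-1,[0,0,-0.16],[0,0,0]]
    - [-1,[-0.01,-0.018,-0.2],[0,0,-0.1]]
    - [-1,[-0.025,-0.045,-0.228],[0,0,-0.2]]
    - [-1,[-0.044,-0.08,-0.238],[0,0,-0.3]]
    - [-1,[-0.063,-0.114,-0.248],[0,0,-0.42]]
    - [-1,[-0.082,-0.148,-0.258],[0,0,-0.54]]
    - [-1,[-0.1,-0.181,-0.258],[0,0,-0.66]]
    - [-1,[-0.119,-0.216,-0.258],[0,0,-0.78]]
    - [-1,[-0.138,-0.25,-0.258],[0,0,-0.9]]

```text
time: 9.02
tool_pos: [0.5115, -0.0708, 0.2305]
tool_rot: [3.141, -0.001, -0.054]
contact_force: [0.6, 0.7, 0.9]
opening: 0.0234
```

```bash
python3 go.py 0.604 0.118 0.26 0;python3 go.py 0.604 0.118 0.175 0
```

```text
t 9.02 tcp [ 0.5115 -0.0708  0.2305] yaw -3.1 open 0.0234 F [0.6 0.7 0.9] | shift [ 0.082 -0.194  0.   ] turn [ 0.    -0.001 -0.054]  rows~5.0
t 9.02 tcp [ 0.5115 -0.0708  0.2305] yaw -3.1 open 0.0234 F [0.6 0.7 0.9] | shift [ 0.082 -0.194  0.085] turn [ 0.    -0.001 -0.054]  rows~5.4
```

>>> jog_arm:
  series:
    - [-1,[0.016,-0.039,0],[0,0,-0.02]]
    - [-1,[0.032,-0.078,0],[0,0,-0.054]]
    - [-1,[0.048,-0.117,0],[0,0,-0.054]]
    - [-1,[0.064,-0.152,0],[0,0,-0.054]]
    - [-1,[0.076,-0.18,0],[0,0,-0.054]]
    - [-1,[0.082,-0.194,0],[0,0,-0.054]]
    - [-1,[0.082,-0.194,0],[0,0,-0.054]]

```text
time: 9.6
tool_pos: [0.605, 0.1194, 0.2291]
tool_rot: [-3.141, 0.001, -0.002]
contact_force: [-1.3, 0.1, -1.2]
opening: 0.0239
```

```bash
python3 -c "
from h import *
c=cam('wrist');save(c,'w6');np.save('c_w6',c,allow_pickle=True)
c=cam('top');save(c,'t6',(140,80,300,220),5)"
```

```text
(no output)
```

View pics/w6.png

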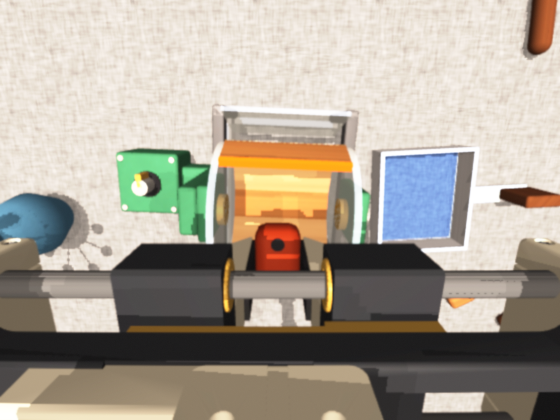

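View pics/t6.png

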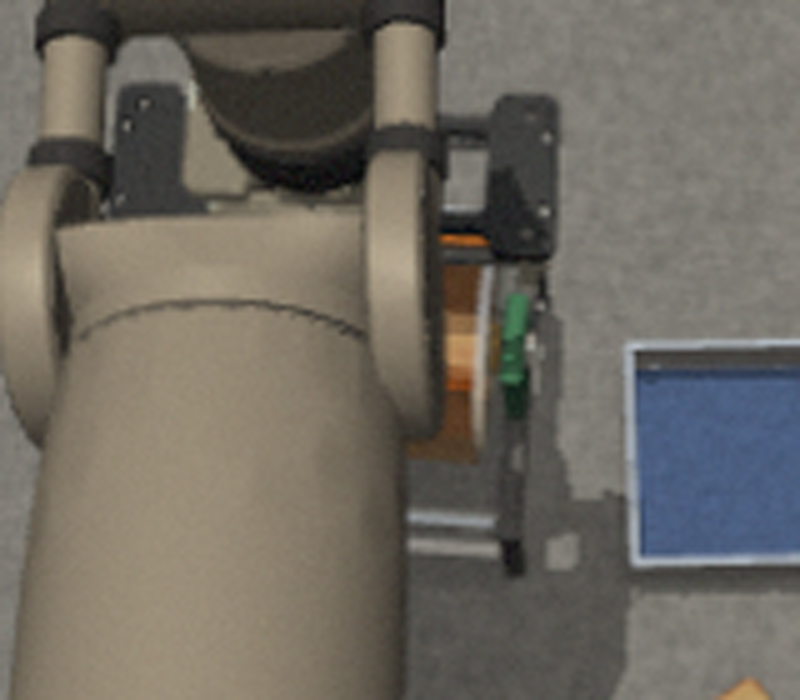

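The wrist view shows the blank held over the open port; the far strip runs from (222,155) to (350,158) and the shaft is at (147,185). Lowering into the drum and releasing.

>>> jog_arm:
  series:
    - [-1,[0,0,0.035],[0,0,0]]
    - [-1,[0,0,0.065],[0,0,0]]
    - [-1,[0,0,0.084],[0,0,0]]
    - [-1,[0,0,0.084],[0,0,0]]
    - [-0.15,[0,0,0.084],[0,0,0]]
    - [-0.15,[0,0,0.084],[0,0,0]]
    - [-0.15,[0,0,0.084],[0,0,0]]
    - [-0.15,[0,0,0.084],[0,0,0]]
    - [-0.15,[0,0,0.06],[0,0,0]]
    - [-0.15,[0,0,0.03],[0,0,0]]
    - [-0.1,[0,0,0],[0,0,0]]
    - [-0.1,[0,0,-0.01],[0,0,0]]

```text
time: 10.7
tool_pos: [0.6064, 0.1161, 0.2462]
tool_rot: [-3.141, -0.009, -0.006]
contact_force: [0.3, -0.1, 0.3]
opening: 0.041
```

```bash
python3 -c "
from h import *
c=cam('wrist');save(c,'w7');np.save('c_w7',c,allow_pickle=True)
c=cam('top');save(c,'t7')"; for z in 0.14 0.002; do python3 go.py 0.380 -0.244 $z -55;done
```

```text
t 10.80 tcp [0.6059 0.1161 0.2434] yaw -0.3 open 0.0414 F [-0.1  0.5  0.2] | shift [-0.225  0.361  0.132] turn [-0.004 -0.006  0.954]  rows~10.7
t 10.80 tcp [0.6059 0.1161 0.2434] yaw -0.3 open 0.0414 F [-0.1  0.5  0.2] | shift [-0.225  0.362  0.27 ] turn [-0.004 -0.006  0.954]  rows~12.1
```

View pics/w7.png

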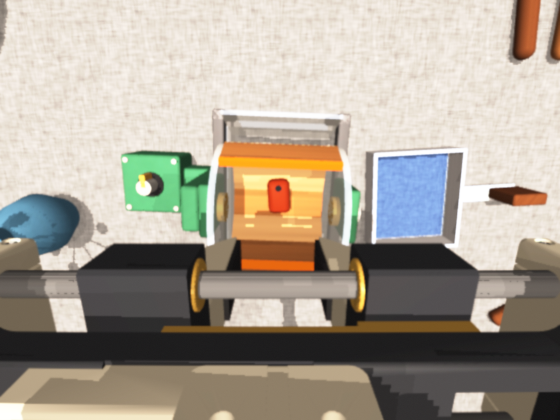

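View pics/t7.png

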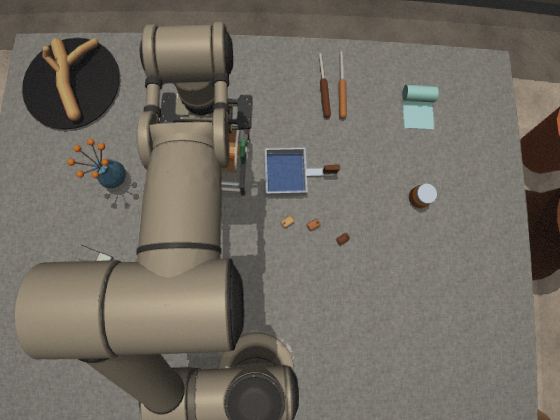

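The red blank lies in the drum (279,195) and the others haven't moved. On to the dark brown one.

>>> jog_arm:
  series:
    - [-0.1,[-0.01,0.018,0.0],[0,0,0.05]]
    - [-0.1,[-0.028,0.045,0.0],[0,0,0.15]]
    - [-0.1,[-0.048,0.078,0.0],[0,0,0.25]]
    - [-0.1,[-0.068,0.11,0.0],[0,0,0.35]]
    - [-0.1,[-0.088,0.143,0.01],[0,0,0.45]]
    - [-0.1,[-0.108,0.175,0.03],[0,0,0.55]]
    - [-0.1,[-0.128,0.207,0.05],[0,0,0.65]]
    - [-0.1,[-0.147,0.237,0.07],[0,0,0.75]]
    - [-0.1,[-0.166,0.268,0.09],[0,0,0.85]]
    - [-0.1,[-0.186,0.299,0.11],[0,0,0.95]]
    - [-0.1,[-0.205,0.33,0.125],[0,0,0.96]]
    - [-0.1,[-0.22,0.354,0.132],[0,0,0.96]]

```text
time: 11.8
tool_pos: [0.3788, -0.2369, 0.105]
tool_rot: [3.14, 0.005, -0.968]
contact_force: [1.0, 0.6, 0.3]
opening: 0.0415
```

```bash
python3 go.py 0.380 -0.244 0.002 -55.5; python3 -c "
from m import *
c=cam('wrist');save(c,'w8')
hsv=cv2.cvtColor(c['img'],cv2.COLOR_RGB2HSV);m=(hsv[...,1]>120)&(hsv[...,0]<15)
for a,ce,mm in comp(m,(100,80,460,245),200):
    v,u=np.nonzero(mm);print(a,ce.round(),rect(onz(c,np.c_[u,v],.018)))"
```

```text
t 11.80 tcp [ 0.3788 -0.2369  0.105 ] yaw -55.5 open 0.0415 F [1.  0.6 0.3] | shift [0.007 0.003 0.133] turn [0.002 0.005 0.001]  rows~3.2
823 [281. 191.] (array([ 382.2, -246.4]), array([21.3, 35.3]), 34.1)
339 [200. 232.] (array([ 425.1, -166.5]), array([23.5, 24.8]), 31.0)
```

View pics/w8.png

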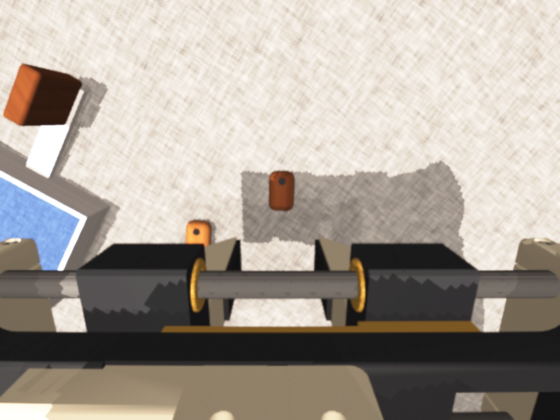

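The dark blank is at (281,191) and aligned. Grasping.

>>> jog_arm:
  series:
    - [-0.1,[0.004,0.002,0.03],[0,0,0]]
    - [-0.1,[0.008,0.003,0.07],[0,0,0]]
    - [-0.1,[0.008,0.003,0.105],[0,0,0]]
    - [-0.1,[0.008,0.003,0.125],[0,0,0]]
    - [-0.1,[0.008,0.003,0.132],[0,0,0]]
    - [-0.1,[0.008,0.003,0.132],[0,0,0]]
    - [-1,[0.008,0.003,0.132],[0,0,0]]
    - [-1,[0.008,0.003,0.132],[0,0,0]]
    - [-1,[0.008,0.003,0.132],[0,0,0]]
    - [-1,[0.008,0.003,0.132],[0,0,0]]
    - [-1,[0.008,0.003,0.132],[0,0,0]]
    - [-1,[0.008,0.003,0.132],[0,0,0]]

```text
time: 12.85
tool_pos: [0.3852, -0.2456, -0.0226]
tool_rot: [-3.141, -0.003, -0.966]
contact_force: [-0.3, 1.6, 8.3]
opening: 0.0239
```

```bash
python3 go.py 0.604 0.120 0.26 0
```

```text
t 12.85 tcp [ 0.3852 -0.2456 -0.0226] yaw -55.4 open 0.0239 F [-0.3  1.6  8.3] | shift [-0.176 -0.388 -0.253] turn [ 0.001 -0.003 -0.966]  rows~11.9
```

>>> jog_arm:
  series:
    - [-1,[0,0,-0.03],[0,0,0]]
    - [-1,[0,0,-0.07],[0,0,0]]
    - [-1,[0,0,-0.11],[0,0,0]]
    - [-1,[-0.004,-0.009,-0.15],[0,0,-0.08]]
    - [-1,[-0.01,-0.023,-0.188],[0,0,-0.18]]
    - [-1,[-0.02,-0.045,-0.222],[0,0,-0.28]]
    - [-1,[-0.034,-0.075,-0.245],[0,0,-0.38]]
    - [-1,[-0.05,-0.11,-0.253],[0,0,-0.5]]
    - [-1,[-0.066,-0.145,-0.253],[0,0,-0.62]]
    - [-1,[-0.082,-0.18,-0.253],[0,0,-0.74]]
    - [-1,[-0.098,-0.216,-0.253],[0,0,-0.86]]
    - [-1,[-0.114,-0.251,-0.253],[0,0,-0.966]]

```text
time: 13.85
tool_pos: [0.5266, -0.0065, 0.2299]
tool_rot: [3.141, -0.001, 0.006]
contact_force: [0.7, -0.5, -0.7]
opening: 0.0238
```

```bash
python3 go.py 0.604 0.118 0.26 0;python3 -c "
from h import *
c=cam('wrist');save(c,'w9')"
```

```text
t 13.85 tcp [ 0.5266 -0.0065  0.2299] yaw 0.3 open 0.0238 F [ 0.7 -0.5 -0.7] | shift [ 0.078 -0.124 -0.   ] turn [ 0.    -0.001  0.006]  rows~3.5
```

View pics/w9.png

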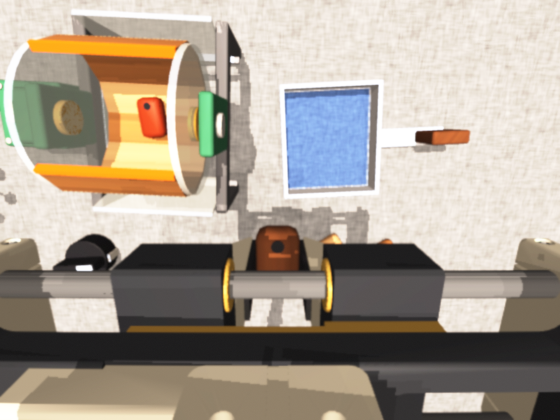

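The dark blank is held (278,250) and the red one is in the drum (152,117). Moving to the drum to drop this one.

>>> jog_arm:
  series:
    - [-1,[0.02,-0.035,0],[0,0,0]]
    - [-1,[0.045,-0.07,0],[0,0,0]]
    - [-1,[0.068,-0.105,0],[0,0,0]]
    - [-1,[0.078,-0.122,0],[0,0,0]]
    - [-1,[0.078,-0.124,0.02],[0,0,0]]
    - [-1,[0.078,-0.124,0.05],[0,0,0]]
    - [-1,[0.078,-0.124,0.08],[0,0,0]]
    - [-1,[0.078,-0.124,0.08],[0,0,0]]
    - [-0.15,[0.078,-0.124,0.08],[0,0,0]]
    - [-0.15,[0.078,-0.124,0.08],[0,0,0]]
    - [-0.15,[0.078,-0.124,0.08],[0,0,0]]
    - [-0.15,[0.078,-0.124,0.08],[0,0,0]]

```text
time: 14.9
tool_pos: [0.6052, 0.1154, 0.1514]
tool_rot: [-3.141, -0.004, -0.0]
contact_force: [0.4, 0.2, -0.4]
opening: 0.039
```

>>> jog_arm:
  series:
    - [-0.1,[0,0,-0.03],[0,0,0]]
    - [-0.1,[0,0,-0.065],[0,0,0]]
    - [-0.1,[0,0,-0.085],[0,0,0]]
    - [-0.1,[0,0,-0.085],[0,0,0]]

```text
time: 15.23
tool_pos: [0.6068, 0.1156, 0.2413]
tool_rot: [-3.141, -0.012, -0.0]
contact_force: [-0.4, 0.3, 1.2]
opening: 0.0412
```

```bash
python3 -c "
from h import *
c=cam('wrist');save(c,'w10',(180,130,400,260),3)
c=cam('top');save(c,'t10',(180,130,400,260),3)"; python3 go.py 0.420 -0.158 0.14 -60
```

```text
t 15.33 tcp [0.6046 0.1154 0.2358] yaw -0.0 open 0.0413 F [-0.3  0.2  0. ] | shift [-0.185  0.274  0.125] turn [-0.002 -0.003  1.047]  rows~8.5
```

View pics/w10.png

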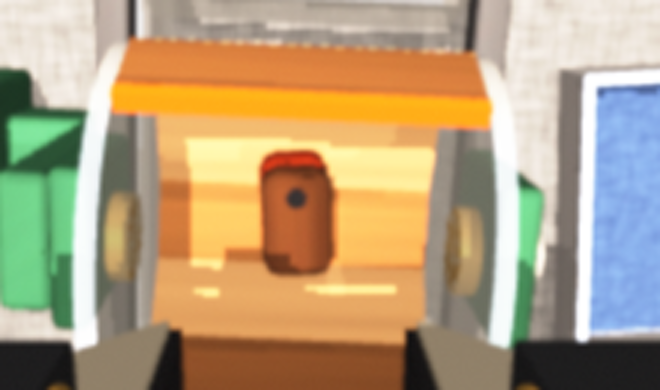

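View pics/t10.png

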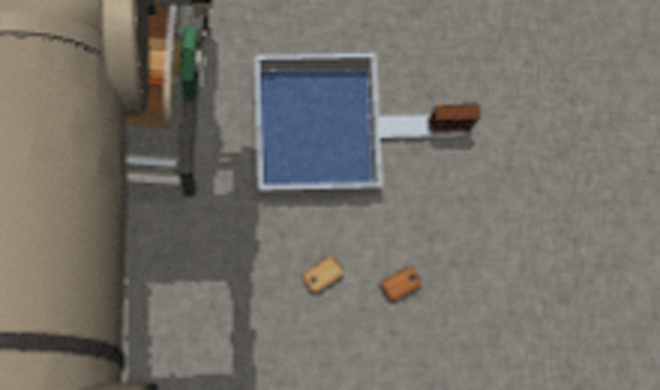

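Dark sits on top of red in the drum, and blanks a and b haven't moved. I'll spread the next drops. Going for the mid-brown one.

>>> jog_arm:
  series:
    - [-0.1,[-0.015,0.022,0.0],[0,0,0.08]]
    - [-0.1,[-0.035,0.052,0.0],[0,0,0.2]]
    - [-0.1,[-0.057,0.084,0.0],[0,0,0.32]]
    - [-0.1,[-0.08,0.118,0.01],[0,0,0.44]]
    - [-0.1,[-0.1,0.148,0.03],[0,0,0.56]]
    - [-0.1,[-0.12,0.178,0.055],[0,0,0.68]]
    - [-0.1,[-0.14,0.207,0.08],[0,0,0.8]]
    - [-0.1,[-0.158,0.234,0.105],[0,0,0.92]]
    - [-0.1,[-0.173,0.257,0.12],[0,0,1.04]]
    - [-0.1,[-0.182,0.27,0.125],[0,0,1.07]]
    - [-0.1,[-0.185,0.274,0.125],[0,0,1.07]]
    - [-0.1,[-0.185,0.274,0.125],[0,0,1.07]]

```text
time: 16.33
tool_pos: [0.418, -0.1589, 0.1085]
tool_rot: [3.141, 0.002, -1.071]
contact_force: [-0.1, -0.2, 0.4]
opening: 0.0414
```

```bash
cat > bl.py <<'E'
from m import *
import sys
c=cam('wrist')
hsv=cv2.cvtColor(c['img'],cv2.COLOR_RGB2HSV);m=(hsv[...,1]>100)&(hsv[...,0]<22)&(hsv[...,2]>60)
for a,ce,mm in comp(m,(100,80,460,245),200):
    v,u=np.nonzero(mm);print(a,ce.round(),rect(onz(c,np.c_[u,v],.018)))
if len(sys.argv)>1: save(c,sys.argv[1])
E
python3 bl.py w11; python3 go.py 0.420 -0.158 0.003 -61
```

```text
898 [274. 198.] (array([ 422.7, -158.4]), array([23. , 37.1]), 28.6)
t 16.38 tcp [ 0.419  -0.1585  0.1091] yaw -61.3 open 0.0412 F [-0.4 -0.  -0.5] | shift [ 0.    -0.001  0.136] turn [-0.     0.    -0.006]  rows~3.3
```

>>> jog_arm:
  series:
    - [-0.1,[0.001,-0.002,0.03],[0,0,0]]
    - [-0.1,[0.001,-0.002,0.07],[0,0,0]]
    - [-0.1,[0.001,-0.002,0.105],[0,0,0]]
    - [-0.1,[0.001,-0.002,0.126],[0,0,0]]
    - [-0.1,[0.001,-0.002,0.134],[0,0,0]]
    - [-0.1,[0.001,-0.002,0.134],[0,0,0]]
    - [-1,[0.001,-0.002,0.134],[0,0,0]]
    - [-1,[0.001,-0.002,0.134],[0,0,0]]
    - [-1,[0.001,-0.002,0.134],[0,0,0]]
    - [-1,[0.001,-0.002,0.134],[0,0,0]]
    - [-1,[0.001,-0.002,0.134],[0,0,0]]
    - [-1,[0.001,-0.002,0.134],[0,0,0]]

```text
time: 17.38
tool_pos: [0.4225, -0.1589, -0.0235]
tool_rot: [-3.14, -0.003, -1.07]
contact_force: [0.0, 2.4, 6.4]
opening: 0.0238
```

```bash
python3 go.py 0.622 0.123 0.26 0
```

```text
t 17.38 tcp [ 0.4225 -0.1589 -0.0235] yaw -61.3 open 0.0238 F [0.  2.4 6.4] | shift [-0.151 -0.311 -0.253] turn [-0.    -0.004 -1.07 ]  rows~10.3
```

>>> jog_arm:
  series:
    - [-1,[0,0,-0.03],[0,0,0]]
    - [-1,[0,0,-0.07],[0,0,0]]
    - [-1,[0,0,-0.11],[0,0,0]]
    - [-1,[-0.004,-0.008,-0.15],[0,0,-0.1]]
    - [-1,[-0.01,-0.02,-0.188],[0,0,-0.2]]
    - [-1,[-0.018,-0.037,-0.222],[0,0,-0.32]]
    - [-1,[-0.03,-0.062,-0.245],[0,0,-0.44]]
    - [-1,[-0.047,-0.096,-0.253],[0,0,-0.56]]
    - [-1,[-0.063,-0.13,-0.253],[0,0,-0.68]]
    - [-1,[-0.08,-0.165,-0.253],[0,0,-0.8]]
    - [-1,[-0.097,-0.2,-0.253],[0,0,-0.92]]
    - [-1,[-0.113,-0.233,-0.253],[0,0,-1.04]]

```text
time: 18.38
tool_pos: [0.5722, 0.0545, 0.229]
tool_rot: [3.142, -0.001, -0.024]
contact_force: [0.9, -0.2, -0.3]
opening: 0.0237
```

```bash
python3 go.py 0.622 0.123 0.26 0
```

```text
t 18.38 tcp [0.5722 0.0545 0.229 ] yaw -1.4 open 0.0237 F [ 0.9 -0.2 -0.3] | shift [ 0.048 -0.07  -0.001] turn [ 0.    -0.001 -0.024]  rows~2.0
```

>>> jog_arm:
  series:
    - [-1,[0.018,-0.03,0],[0,0,-0.024]]
    - [-1,[0.035,-0.06,0],[0,0,-0.024]]
    - [-1,[0.04,-0.07,0.0],[0,0,-0.024]]
    - [-1,[0.04,-0.07,0.01],[0,0,-0.024]]
    - [-1,[0.04,-0.07,0.035],[0,0,-0.024]]
    - [-1,[0.04,-0.07,0.065],[0,0,-0.024]]
    - [-1,[0.04,-0.07,0.078],[0,0,-0.024]]
    - [-1,[0.04,-0.07,0.078],[0,0,-0.024]]
    - [-0.15,[0.04,-0.07,0.078],[0,0,-0.024]]
    - [-0.15,[0.04,-0.07,0.078],[0,0,-0.024]]
    - [-0.15,[0.04,-0.07,0.078],[0,0,-0.024]]
    - [-0.15,[0.04,-0.07,0.078],[0,0,-0.024]]

```text
time: 19.38
tool_pos: [0.6142, 0.1211, 0.1517]
tool_rot: [-3.142, -0.003, -0.007]
contact_force: [-0.0, 0.4, 0.3]
opening: 0.0384
```

>>> jog_arm:
  series:
    - [-0.1,[0,0,-0.03],[0,0,0]]
    - [-0.1,[0,0,-0.065],[0,0,0]]
    - [-0.1,[0,0,-0.085],[0,0,0]]
    - [-0.1,[0,0,-0.085],[0,0,0]]

```text
time: 19.72
tool_pos: [0.6161, 0.1215, 0.2418]
tool_rot: [-3.141, -0.011, -0.006]
contact_force: [-0.6, 0.5, 0.6]
opening: 0.0411
```

```bash
python3 -c "
from h import *
c=cam('wrist');save(c,'w12',(180,130,400,260),3)
c=cam('top');save(c,'t12',(240,190,340,260),3)"; python3 go.py 0.428 -0.080 0.14 -55
```

```text
t 19.82 tcp [0.614  0.1214 0.2364] yaw -0.4 open 0.0410 F [ 0.5 -0.  -0.4] | shift [-0.185  0.203  0.126] turn [-0.001 -0.003  0.954]  rows~7.6
```

View pics/w12.png

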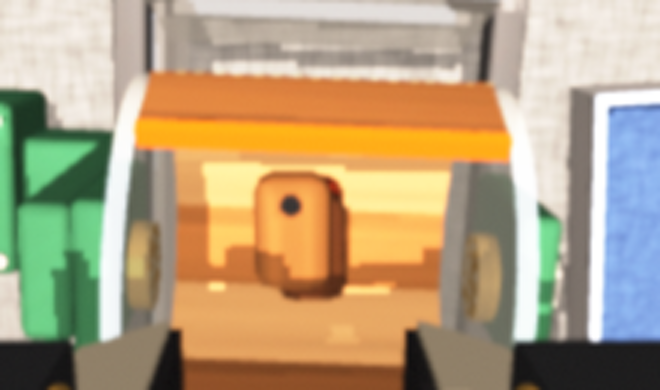

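View pics/t12.png

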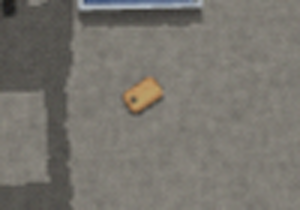

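The mid-brown blank landed on the stack, still inside the drum, and the pale one is in its place. Fetching it now.

>>> jog_arm:
  series:
    - [-0.1,[-0.015,0.016,0.0],[0,0,0.08]]
    - [-0.1,[-0.037,0.041,0.0],[0,0,0.18]]
    - [-0.1,[-0.062,0.068,0.0],[0,0,0.3]]
    - [-0.1,[-0.088,0.097,0.005],[0,0,0.42]]
    - [-0.1,[-0.112,0.123,0.025],[0,0,0.54]]
    - [-0.1,[-0.134,0.147,0.052],[0,0,0.66]]
    - [-0.1,[-0.155,0.17,0.08],[0,0,0.78]]
    - [-0.1,[-0.172,0.189,0.105],[0,0,0.9]]
    - [-0.1,[-0.182,0.2,0.12],[0,0,0.954]]
    - [-0.1,[-0.185,0.203,0.126],[0,0,0.954]]
    - [-0.1,[-0.185,0.203,0.126],[0,0,0.954]]

```text
time: 20.73
tool_pos: [0.4255, -0.0805, 0.1075]
tool_rot: [3.139, 0.004, -0.96]
contact_force: [0.4, 0.4, 0.3]
opening: 0.0413
```

```bash
python3 bl.py w13; python3 go.py 0.428 -0.080 0.003 -55;python3 go.py 0.429 -0.081 0.003 -55
```

```text
896 [275. 197.] (array([430. , -81.1]), array([22.9, 36.9]), 34.9)
t 20.78 tcp [ 0.4271 -0.0804  0.1087] yaw -55.0 open 0.0414 F [ 0.3 -0.4 -0.1] | shift [ 0.    -0.001  0.136] turn [0.001 0.001 0.001]  rows~3.3
t 20.78 tcp [ 0.4271 -0.0804  0.1087] yaw -55.0 open 0.0414 F [ 0.3 -0.4 -0.1] | shift [ 0.002 -0.001  0.136] turn [0.001 0.001 0.001]  rows~3.3
```

>>> jog_arm:
  series:
    - [-0.1,[0.002,-0.001,0.03],[0,0,0]]
    - [-0.1,[0.002,-0.001,0.07],[0,0,0]]
    - [-0.1,[0.002,-0.001,0.105],[0,0,0]]
    - [-0.1,[0.002,-0.001,0.126],[0,0,0]]
    - [-0.1,[0.002,-0.001,0.134],[0,0,0]]
    - [-0.1,[0.002,-0.001,0.134],[0,0,0]]
    - [-1,[0.002,-0.001,0.134],[0,0,0]]
    - [-1,[0.002,-0.001,0.134],[0,0,0]]
    - [-1,[0.002,-0.001,0.134],[0,0,0]]
    - [-1,[0.002,-0.001,0.134],[0,0,0]]
    - [-1,[0.002,-0.001,0.134],[0,0,0]]
    - [-1,[0.002,-0.001,0.134],[0,0,0]]

```text
time: 21.78
tool_pos: [0.4306, -0.0819, -0.0235]
tool_rot: [-3.139, -0.003, -0.96]
contact_force: [0.2, 1.8, 8.2]
opening: 0.0238
```

```bash
python3 go.py 0.594 0.111 0.26 0
```

```text
t 21.78 tcp [ 0.4306 -0.0819 -0.0235] yaw -55.0 open 0.0238 F [0.2 1.8 8.2] | shift [-0.064 -0.245 -0.253] turn [-0.001 -0.004 -0.96 ]  rows~8.6
```

>>> jog_arm:
  series:
    - [-1,[0,0,-0.03],[0,0,0]]
    - [-1,[0,0,-0.07],[0,0,0]]
    - [-1,[0,0,-0.11],[0,0,0]]
    - [-1,[0,0,-0.15],[0,0,-0.1]]
    - [-1,[0,0,-0.19],[0,0,-0.22]]
    - [-1,[-0.004,-0.016,-0.222],[0,0,-0.34]]
    - [-1,[-0.01,-0.04,-0.245],[0,0,-0.46]]
    - [-1,[-0.019,-0.073,-0.253],[0,0,-0.58]]
    - [-1,[-0.028,-0.106,-0.253],[0,0,-0.7]]
    - [-1,[-0.037,-0.14,-0.253],[0,0,-0.82]]
    - [-1,[-0.046,-0.175,-0.253],[0,0,-0.94]]
    - [-1,[-0.054,-0.205,-0.253],[0,0,-0.96]]

```text
time: 22.78
tool_pos: [0.5672, 0.0821, 0.2289]
tool_rot: [-3.141, -0.001, 0.007]
contact_force: [1.6, -0.6, -1.0]
opening: 0.0238
```

```bash
python3 go.py 0.594 0.111 0.26 0;python3 go.py 0.594 0.111 0.183 0
```

```text
t 22.78 tcp [0.5672 0.0821 0.2289] yaw 0.4 open 0.0238 F [ 1.6 -0.6 -1. ] | shift [ 0.027 -0.029 -0.001] turn [-0.    -0.001  0.007]  rows~0.9
t 22.78 tcp [0.5672 0.0821 0.2289] yaw 0.4 open 0.0238 F [ 1.6 -0.6 -1. ] | shift [ 0.027 -0.029  0.076] turn [-0.    -0.001  0.007]  rows~2.1
```

>>> jog_arm:
  series:
    - [-1,[0.015,-0.016,0],[0,0,0]]
    - [-1,[0.027,-0.029,0],[0,0,0]]
    - [-1,[0.027,-0.029,0.0],[0,0,0]]
    - [-1,[0.027,-0.029,0.02],[0,0,0]]
    - [-1,[0.027,-0.029,0.05],[0,0,0]]
    - [-1,[0.027,-0.029,0.073],[0,0,0]]
    - [-1,[0.027,-0.029,0.073],[0,0,0]]
    - [-0.15,[0.027,-0.029,0.073],[0,0,0]]
    - [-0.15,[0.027,-0.029,0.073],[0,0,0]]
    - [-0.15,[0.027,-0.029,0.073],[0,0,0]]
    - [-0.15,[0.027,-0.029,0.073],[0,0,0]]
    - [-0.15,[0.027,-0.029,0.073],[0,0,0]]

```text
time: 23.78
tool_pos: [0.5938, 0.1092, 0.1565]
tool_rot: [-3.142, -0.002, -0.0]
contact_force: [0.8, -0.4, -0.1]
opening: 0.0389
```

>>> jog_arm:
  series:
    - [-0.1,[0,0,-0.03],[0,0,0]]
    - [-0.1,[0,0,-0.065],[0,0,0]]
    - [-0.1,[0,0,-0.085],[0,0,0]]
    - [-0.1,[0,0,-0.085],[0,0,0]]

```text
time: 24.12
tool_pos: [0.5957, 0.1094, 0.2463]
tool_rot: [-3.141, -0.011, -0.0]
contact_force: [0.1, 0.3, 0.2]
opening: 0.0413
```

```bash
python3 -c "
from h import *
c=cam('wrist');save(c,'w14',(180,130,400,260),3)"; python3 go.py 0.577 -0.207 0.14 90;python3 go.py 0.55 -0.03 0.26 30
```

```text
t 24.17 tcp [0.5947 0.1093 0.2434] yaw -0.0 open 0.0411 F [ 1.  -0.3  0.4] | shift [-0.018  0.316  0.133] turn [ 0.005 -0.005 -1.571]  rows~12.6
t 24.17 tcp [0.5947 0.1093 0.2434] yaw -0.0 open 0.0411 F [ 1.  -0.3  0.4] | shift [-0.045  0.139  0.013] turn [ 0.001 -0.006 -0.524]  rows~4.2
```

View pics/w14.png

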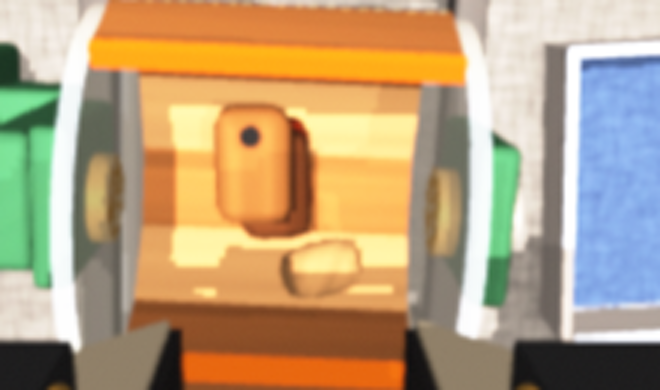

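All four blanks are in the drum: three stacked, with the pale one beside them at crop (320,268). Next I'll move behind the tray grip with yaw 90° to look along +y.

```bash
python3 go.py 0.577 -0.25 0.26 90
```

```text
t 24.17 tcp [0.5947 0.1093 0.2434] yaw -0.0 open 0.0411 F [ 1.  -0.3  0.4] | shift [-0.018  0.359  0.013] turn [ 0.005 -0.005 -1.571]  rows~12.6
```

>>> jog_arm:
  series:
    - [0,[0,0.02,0],[0,0,0]]
    - [0,[0,0.05,0],[0,0,-0.1]]
    - [0,[0,0.09,0],[0,0,-0.22]]
    - [0,[0,0.13,0],[0,0,-0.34]]
    - [0,[-0.01,0.17,0],[0,0,-0.46]]
    - [0,[-0.018,0.205,0],[0,0,-0.58]]
    - [0,[-0.018,0.24,0],[0,0,-0.7]]
    - [0,[-0.018,0.275,0],[0,0,-0.82]]
    - [0,[-0.018,0.31,0],[0,0,-0.94]]
    - [0,[-0.018,0.34,0],[0,0,-1.06]]
    - [0,[-0.018,0.355,0],[0,0,-1.18]]
    - [0,[-0.018,0.359,0],[0,0,-1.3]]

```text
time: 25.17
tool_pos: [0.5741, -0.253, 0.2381]
tool_rot: [-3.139, 0.0, 1.302]
contact_force: [0.8, -0.2, -0.4]
opening: 0.0462
```

>>> jog_arm:
  series:
    - [0,[0,0,0],[0,0,-0.12]]
    - [0,[0,0,0],[0,0,-0.24]]
    - [0,[0,0,0],[0,0,-0.27]]
    - [0,[0,0,0],[0,0,-0.27]]
    - [0,[0,0,0],[0,0,-0.27]]

```text
time: 25.58
tool_pos: [0.5748, -0.2496, 0.2391]
tool_rot: [-3.14, -0.001, 1.568]
contact_force: [-0.1, 0.3, -0.4]
opening: 0.0459
```

```bash
python3 -c "
from h import *
s=status.observe();print(s['tool_pos'],s['tool_rot'],s['qpos'])
c=cam('wrist');save(c,'w15');np.save('c_w15',c,allow_pickle=True)"
```

```text
[ 0.57481923 -0.24961361  0.23910624] [-3.14010102e+00 -7.84459993e-04  1.56833570e+00] [-5.31851112e-01  5.11728047e-01  1.13848632e+00 -7.64391187e-05
  1.49306189e+00 -5.29385069e-01]
```

View pics/w15.png

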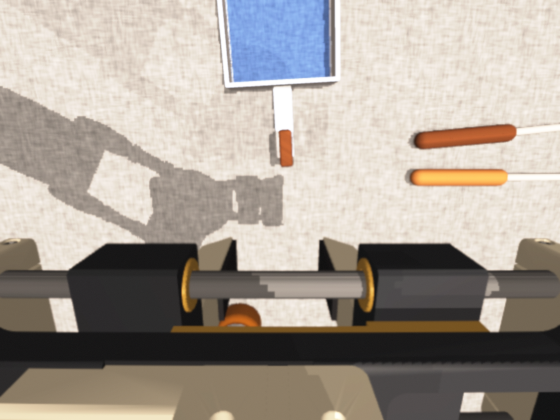

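The tray's near rim runs from (226,86) to (340,80), and the grip top is around (286,148). Converting those to world positions.

```bash
python3 - <<'E'
from m import *
c=np.load('c_w15.npy',allow_pickle=True).item()
save(c,'w15z',(200,60,360,180),5)
hsv=cv2.cvtColor(c['img'],cv2.COLOR_RGB2HSV);H,S,V=[hsv[...,i].astype(int) for i in range(3)]
P=cloud(c)
m=(S>120)&(H<12)&(P[...,2]>0.056)&(P[...,2]<.068)
for a,ce,mm in comp(m,(250,100,320,185),30):
    v,u=np.nonzero(mm);print('grip',a,ce.round(),rect(onz(c,np.c_[u,v],.062)))
# near rim outer top edge
m=(S<40)&(V>170)&(P[...,2]>.03)&(P[...,2]<.046)
pts=[]
for u in range(235,332,4):
    v=np.nonzero(m[60:95,u])[0]
    if len(v): pts.append((u,60+v.max()))
pw=onz(c,pts,.040)[:,:2]; k=np.polyfit(pw[:,0],pw[:,1],1); print('rim line yaw',np.degrees(np.arctan(k[0])),np.median(pw,0), pw[::5].round(4).tolist())
E
```

```text
grip 400 [285. 148.] (array([ 585.3, -204.6]), array([14.5, 41.1]), 2.0)
rim line yaw 2.943107046544273 [ 0.58241165 -0.13108035] [[0.525, -0.1332], [0.5489, -0.1321], [0.5729, -0.1311], [0.5967, -0.13], [0.6206, -0.129]]
```

View pics/w15z.png

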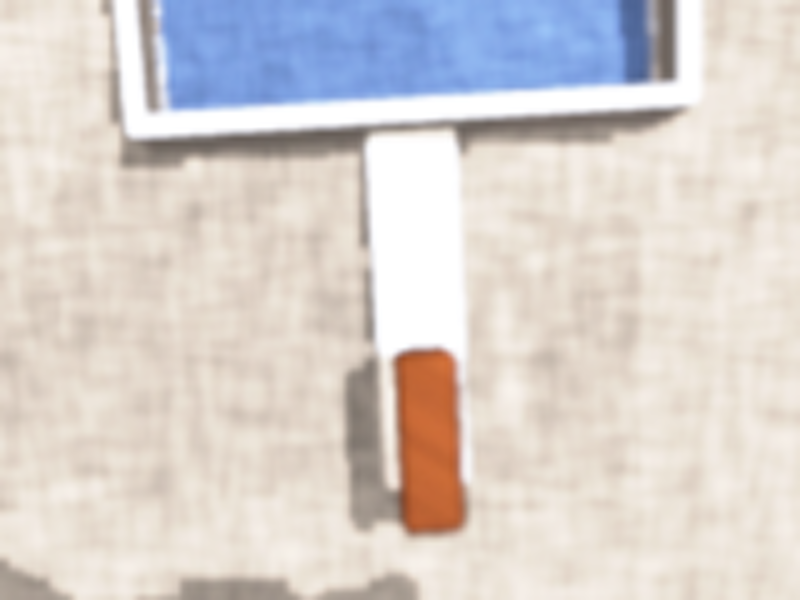

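```bash
python3 - <<'E'
from m import *
ct=np.load('c_top.npy',allow_pickle=True).item()
c6=np.load('c_w6.npy',allow_pickle=True).item();c7=np.load('c_w7.npy',allow_pickle=True).item()
save(ct,'z_top',(180,110,262,205),7); save(c7,'z_w7',(110,100,370,250),3)
for n,c,win in (('top',ct,(140,100,262,210)),('w6',c6,(110,95,370,245)),('w7',c7,(110,95,370,245))):
    P=cloud(c)[win[1]:win[3],win[0]:win[2]].reshape(-1,3)
    for lo,hi in ((.03,.05),(.05,.07),(.075,.1),(.1,.12),(.14,.18),(.18,.22)):
        q=P[(P[:,2]>lo)&(P[:,2]<hi)]
        if len(q): print(n,lo,hi,len(q),'x',np.percentile(q[:,0],[1,50,99]).round(3),'y',np.percentile(q[:,1],[1,50,99]).round(3),'z',np.median(q[:,2]).round(3))
    hsv=cv2.cvtColor(c['img'],cv2.COLOR_RGB2HSV);H,S,V=[hsv[...,i].astype(int) for i in range(3)]
    PP=cloud(c)
    m=(H>55)&(H<90)&(S>90)&(PP[...,2]>.052)&(PP[...,2]<.068)
    for a,ce,mm in comp(m,win,100):
        v,u=np.nonzero(mm);print(' gear',a,ce.round(),rect(onz(c,np.c_[u,v],.06)))
    m=(H<16)&(S>180)&(V>180)&(PP[...,2]>.185)
    for a,ce,mm in comp(m,win,10):
        v,u=np.nonzero(mm);w=onz(c,np.c_[u,v],.2);k=np.polyfit(w[:,1],w[:,0],1);print(' strip',a,ce.round(),rect(w),'slope deg',np.degrees(-np.arctan(k[0])),np.median(PP[v,u],0).round(3))
    m=(S<70)&(V>150)&(PP[...,2]>.075)&(PP[...,2]<.09)
    for a,ce,mm in comp(m,(110,140,175,200),5):
        v,u=np.nonzero(mm);w=onz(c,np.c_[u,v],.083);print(' shaft',a,ce.round(),rect(w))
    m=(H>18)&(H<40)&(S>120)&(V>100)
    for a,ce,mm in comp(m,(110,140,175,200),3):
        v,u=np.nonzero(mm);w=onz(c,np.c_[u,v],.083);print(' key',a,ce.round(),rect(w))
E
```

```text
top 0.03 0.05 197 x [0.505 0.586 0.68 ] y [0.039 0.231 0.302] z 0.043
top 0.05 0.07 662 x [0.508 0.6   0.664] y [0.055 0.268 0.31 ] z 0.06
top 0.075 0.1 260 x [0.504 0.604 0.676] y [0.04  0.136 0.279] z 0.096
top 0.1 0.12 860 x [0.509 0.625 0.689] y [0.041 0.11  0.192] z 0.108
top 0.14 0.18 789 x [0.537 0.593 0.658] y [0.04  0.129 0.204] z 0.167
top 0.18 0.22 840 x [0.542 0.562 0.651] y [0.059 0.119 0.171] z 0.195
 gear 443 [167. 156.] (array([604.7, 273. ]), array([72.8, 72.5]), 87.5)
 strip 12 [213. 126.] (array([644.2, 125.3]), array([ 2.7, 20.6]), 1.6) slope deg -4.0331014911753815 [0.647 0.128 0.192]
 strip 20 [227. 127.] (array([642.6,  88. ]), array([ 2.7, 43.6]), 1.7) slope deg -2.665045694451531 [0.645 0.091 0.192]
 strip 17 [205. 154.] (array([566. , 142.8]), array([ 2.6, 22.8]), 1.6) slope deg -0.42350258532904234 [0.564 0.141 0.205]
 shaft 20 [165. 152.] (array([607.7, 274.3]), array([12.2, 11.4]), 4.2)
 key 3 [165. 149.] (array([617.4, 274.3]), array([4.2, 2. ]), 46.7)
w6 0.03 0.05 532 x [0.605 0.624 0.666] y [0.066 0.234 0.305] z 0.045
w6 0.05 0.07 3904 x [0.572 0.619 0
[... 968 characters left out ...]
0.312] z 0.06
w7 0.075 0.1 1751 x [0.592 0.618 0.681] y [0.054 0.135 0.283] z 0.094
w7 0.1 0.12 6941 x [0.556 0.6   0.688] y [0.044 0.117 0.185] z 0.107
w7 0.14 0.18 4075 x [0.573 0.618 0.663] y [0.045 0.153 0.205] z 0.17
w7 0.18 0.22 4082 x [0.585 0.643 0.656] y [0.061 0.115 0.171] z 0.193
 gear 2476 [153. 181.] (array([609.1, 273.9]), array([73.9, 72. ]), 87.4)
 strip 234 [281. 158.] (array([653.8, 115.2]), array([92.6,  1.9]), 87.4) slope deg -2.523509299597443 [0.652 0.113 0.186]
 shaft 161 [144. 188.] (array([607. , 276.4]), array([16.4, 18.3]), 8.9)
 key 46 [142. 177.] (array([621.7, 275.5]), array([ 8. , 12.2]), 61.4)
 key 6 [142. 184.] (array([612.1, 277.1]), array([1.2, 2.5]), 83.2)
```

View pics/z_w7.png

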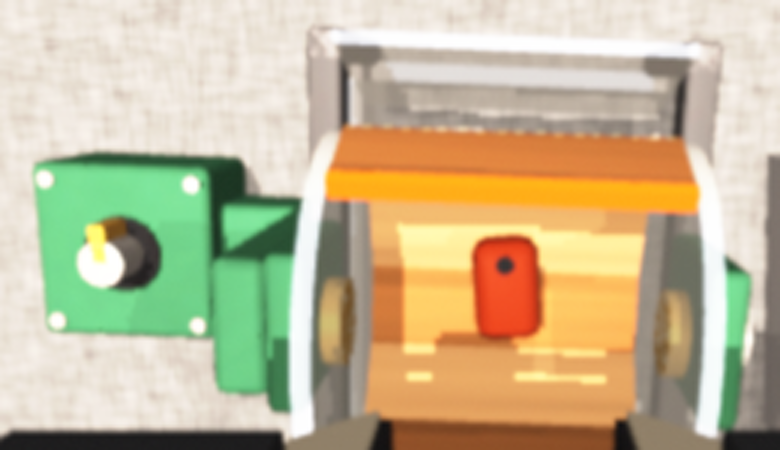

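View pics/z_top.png

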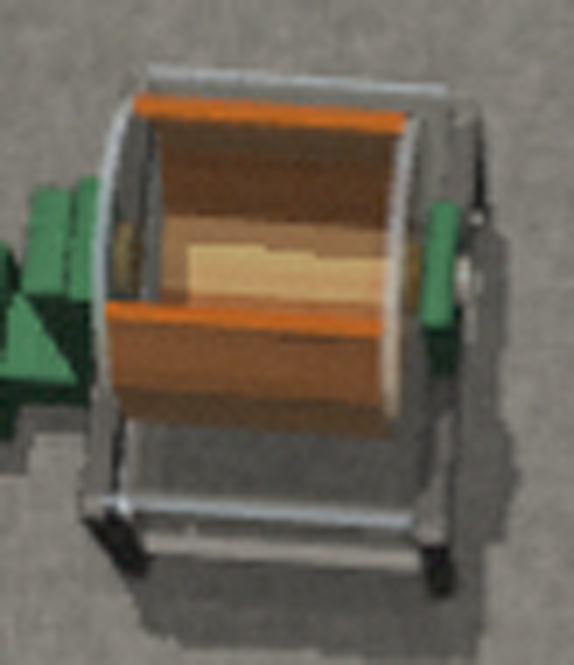

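The tray has yaw ≈ +2.5° and its grip at (0.5853,-0.2046). The tumbler has yaw ≈ -2.6° and its origin at ≈ (0.600,0.116). The drum sits at about +0.15 rad and the shaft at (0.607,0.276). I'll grasp the grip toward its rear.

```bash
python3 go.py 0.5858 -0.2185 0.12 92.4; python3 go.py 0.5858 -0.2185 0.032 92.4
```

```text
t 25.63 tcp [ 0.5749 -0.2496  0.2393] yaw 89.9 open 0.0456 F [ 0.1 -0.6  0.1] | shift [0.031 0.011 0.149] turn [-0.001 -0.001 -0.044]  rows~3.7
t 25.63 tcp [ 0.5749 -0.2496  0.2393] yaw 89.9 open 0.0456 F [ 0.1 -0.6  0.1] | shift [0.031 0.011 0.237] turn [-0.001 -0.001 -0.044]  rows~5.7
```

>>> jog_arm:
  series:
    - [0.1,[0.012,0.004,0.03],[0,0,-0.02]]
    - [0.1,[0.024,0.008,0.07],[0,0,-0.044]]
    - [0.1,[0.031,0.011,0.11],[0,0,-0.044]]
    - [0.1,[0.031,0.011,0.149],[0,0,-0.044]]
    - [0.1,[0.031,0.011,0.165],[0,0,-0.044]]
    - [0.1,[0.031,0.011,0.165],[0,0,-0.044]]

```text
time: 26.13
tool_pos: [0.5832, -0.2169, 0.0698]
tool_rot: [-3.133, -0.005, 1.613]
contact_force: [-0.6, 0.5, -0.2]
opening: 0.0504
```

```bash
python3 -c "
from h import *
c=cam('wrist');save(c,'w16')
print(pix(c,[[0.5858,-.2185,.062],[.5853,-.2046,.062]]))"; python3 go.py 0.5858 -0.2185 0.032 92.4
```

```text
[[280.14532446 235.65769767]
 [280.32281126 216.37321244]]
t 26.18 tcp [ 0.585 -0.218  0.073] yaw 92.4 open 0.0507 F [-0.9  1.1 -0. ] | shift [-0.001  0.001  0.071] turn [-0.004 -0.002  0.001]  rows~1.7
```

View pics/w16.png

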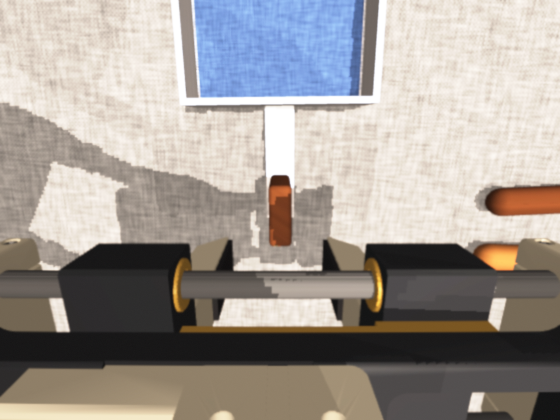

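The grip is centred between the fingers at (281,212). Closing on it.

>>> jog_arm:
  series:
    - [0.1,[-0.001,0.001,0.03],[0,0,0]]
    - [0.1,[-0.001,0.001,0.055],[0,0,0]]
    - [0.1,[-0.001,0.001,0.07],[0,0,0]]
    - [0.1,[-0.001,0.001,0.07],[0,0,0]]
    - [-1,[-0.001,0.001,0.07],[0,0,0]]
    - [-1,[-0.001,0.001,0.07],[0,0,0]]
    - [-1,[-0.001,0.001,0.07],[0,0,0]]
    - [-1,[-0.001,0.001,0.07],[0,0,0]]
    - [-1,[-0.001,0.001,0.07],[0,0,0]]
    - [-1,[-0.001,0.001,0.07],[0,0,0]]
    - [-1,[-0.001,0.001,0.07],[0,0,0]]
    - [-1,[-0.001,0.001,0.07],[0,0,0]]
  squeeze: 25

```text
time: 27.18
tool_pos: [0.5873, -0.2201, 0.0056]
tool_rot: [3.141, 0.001, 1.614]
contact_force: [-2.0, -0.7, 3.3]
opening: 0.0158
```

```bash
python3 go.py 0.5848 -0.2185 0.032 87.4; python3 go.py 0.5882 -0.142 0.032 87.4
```

```text
t 27.18 tcp [ 0.5873 -0.2201  0.0056] yaw 92.5 open 0.0158 F [-2.  -0.7  3.3] | shift [ 0.002 -0.002  0.004] turn [0.    0.001 0.089]  rows~0.7
t 27.18 tcp [ 0.5873 -0.2201  0.0056] yaw 92.5 open 0.0158 F [-2.  -0.7  3.3] | shift [0.078 0.004 0.004] turn [0.    0.001 0.089]  rows~1.9
```

>>> jog_arm:
  series:
    - [-1,[0,-0.001,0],[0,0,0.03]]
    - [-1,[0,-0.002,0],[0,0,0.06]]
    - [-1,[0,-0.003,0],[0,0,0.089]]
    - [-1,[0,-0.003,0],[0,0,0.089]]

```text
time: 27.52
tool_pos: [0.5836, -0.2197, 0.0052]
tool_rot: [-3.14, -0.0, 1.524]
contact_force: [-4.0, 0.3, 2.5]
opening: 0.0157
```

```bash
python3 go.py 0.5882 -0.142 0.032 87.4;python3 - <<'E'
from m import *
c=cam('wrist');save(c,'w17');np.save('c_w17',c,allow_pickle=True)
c=cam('top');save(c,'t17',(170,100,350,230),4);np.save('c_t17',c,allow_pickle=True)
E
```

```text
t 27.52 tcp [ 0.5836 -0.2197  0.0052] yaw 87.3 open 0.0157 F [-4.   0.3  2.5] | shift [0.078 0.001 0.003] turn [-0.001 -0.    -0.001]  rows~1.9
```

View pics/t17.png

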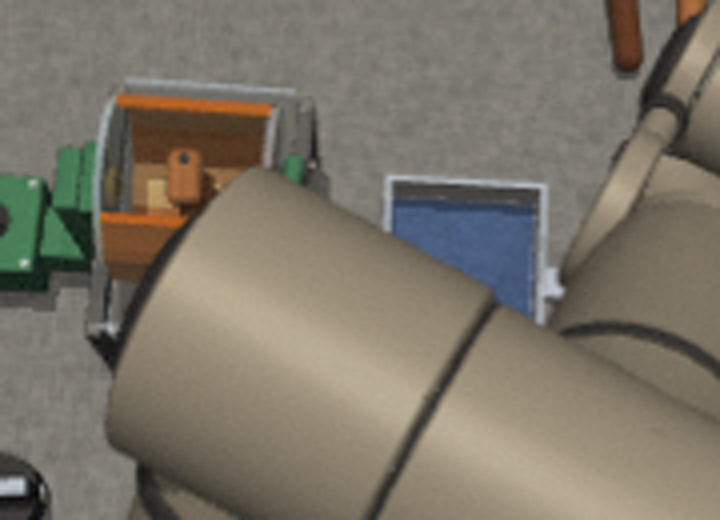

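View pics/w17.png

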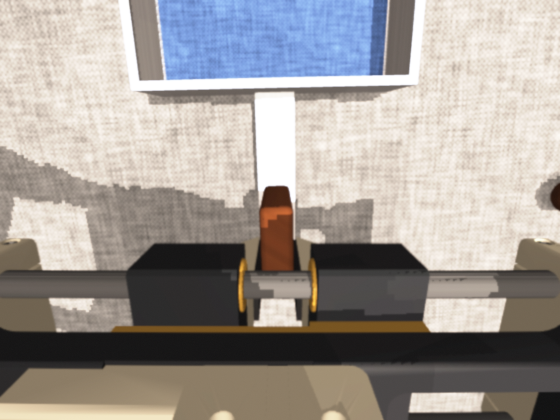

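The tray is now parallel to the frame, so I'll push it in partway and check.

>>> jog_arm:
  series:
    - [-1,[0.012,0.0,0],[0,0,0]]
    - [-1,[0.028,0.001,0],[0,0,0]]
    - [-1,[0.044,0.001,0],[0,0,0]]
    - [-1,[0.06,0.001,0],[0,0,0]]
    - [-1,[0.075,0.001,0],[0,0,0]]
    - [-1,[0.085,0.001,0],[0,0,0]]
    - [-1,[0.085,0.001,0],[0,0,0]]

```text
time: 28.2
tool_pos: [0.5897, -0.132, 0.0054]
tool_rot: [3.141, -0.001, 1.527]
contact_force: [0.1, 2.9, 1.9]
opening: 0.0158
```

```bash
python3 go.py 0.5920 -0.039 0.032 87.4;python3 - <<'E'
from m import *
c=cam('wrist');save(c,'w18')
E
```

```text
t 28.20 tcp [ 0.5897 -0.132   0.0054] yaw 87.5 open 0.0158 F [0.1 2.9 1.9] | shift [ 0.093 -0.002  0.003] turn [ 0.001 -0.001  0.002]  rows~2.2
```

View pics/w18.png

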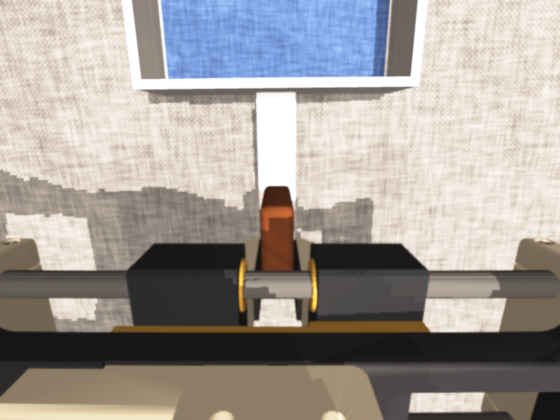

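>>> jog_arm:
  series:
    - [-1,[0.012,0,0],[0,0,0]]
    - [-1,[0.024,-0.001,0],[0,0,0]]
    - [-1,[0.036,-0.001,0],[0,0,0]]
    - [-1,[0.045,-0.002,0],[0,0,0]]
    - [-1,[0.05,-0.002,0],[0,0,0]]
    - [-1,[0.05,-0.002,0],[0,0,0]]

```text
time: 28.75
tool_pos: [0.5898, -0.0842, 0.0053]
tool_rot: [3.141, -0.0, 1.525]
contact_force: [0.2, 0.7, 2.1]
opening: 0.0159
```

>>> jog_arm:
  series:
    - [-1,[0.008,0,0],[0,0,0]]
    - [-1,[0.018,0,0],[0,0,0]]
    - [-1,[0.026,0,0],[0,0,0]]
    - [-1,[0.032,0,0],[0,0,0]]
    - [-1,[0.034,0,0],[0,0,0]]

```text
time: 29.17
tool_pos: [0.5915, -0.0512, 0.0054]
tool_rot: [3.141, 0.001, 1.525]
contact_force: [-0.2, -5.1, 5.6]
opening: 0.0157
```

```bash
python3 go.py 0.5920 -0.039 0.032 87.4;python3 - <<'E'
from m import *
c=cam('wrist');save(c,'w19');np.save('c_w19',c,allow_pickle=True)
c=cam('scene');save(c,'s19',(190,120,460,320),3)
E
```

```text
t 29.17 tcp [ 0.5915 -0.0512  0.0054] yaw 87.4 open 0.0157 F [-0.2 -5.1  5.6] | shift [ 0.012 -0.     0.003] turn [ 0.001  0.001 -0.   ]  rows~0.3
```

View pics/w19.png

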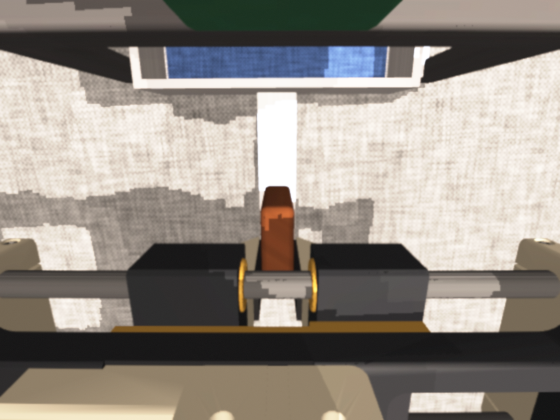

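View pics/s19.png

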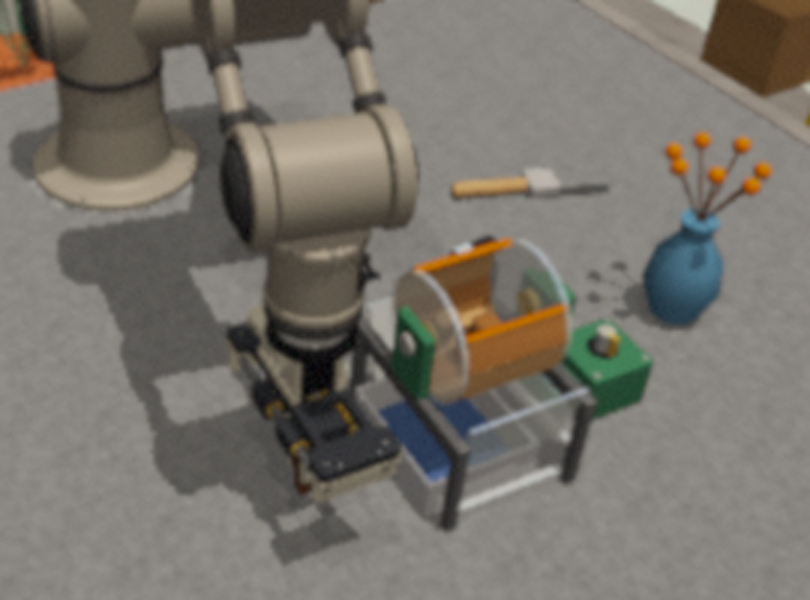

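>>> jog_arm:
  series:
    - [-1,[0.005,0,0],[0,0,0]]
    - [-1,[0.01,0,0],[0,0,0]]
    - [-1,[0.013,0,0],[0,0,0]]
    - [-1,[0.013,0,0],[0,0,0]]

```text
time: 29.6
tool_pos: [0.592, -0.0383, 0.0054]
tool_rot: [3.141, 0.001, 1.525]
contact_force: [0.5, -3.1, 4.1]
opening: 0.0157
```

>>> jog_arm:
  series:
    - [-1,[0.003,0,0],[0,0,0]]
    - [-1,[0.003,0,0],[0,0,0]]

```text
time: 29.77
tool_pos: [0.5921, -0.0356, 0.0054]
tool_rot: [3.141, 0.001, 1.525]
contact_force: [1.0, -3.8, 5.2]
opening: 0.0157
```

```bash
python3 - <<'E'
from m import *
c=cam('wrist');save(c,'w20');np.save('c_w20',c,allow_pickle=True)
# near rim outer edge
P=onz(c,[[160,88],[279,87],[400,86]],.040);print(P.round(4))
E
```

```text
[[0.5409 0.0564 0.04  ]
 [0.5976 0.0541 0.04  ]
 [0.6552 0.0519 0.04  ]]
```

View pics/w20.png

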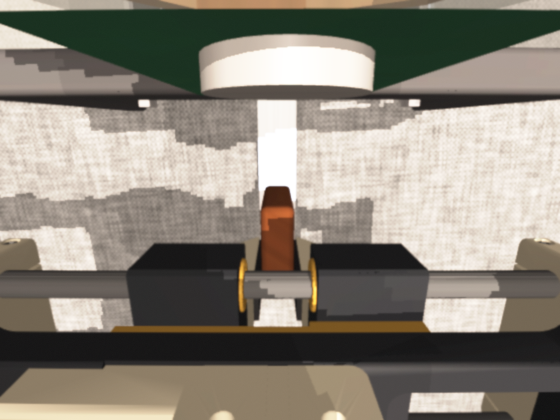

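The tray should be home, with its near rim at y≈0.054 and centre ≈ 0.1145 against 0.116. Releasing and lifting.

>>> jog_arm:
  series:
    - [-0.1,[0,0,0],[0,0,0]]
    - [-0.1,[0,0,0],[0,0,0]]
    - [-0.1,[0,0,0],[0,0,0]]
    - [-0.1,[0,0,0],[0,0,0]]
    - [-0.1,[0,0,0],[0,0,0]]
    - [-0.1,[-0.002,0,-0.03],[0,0,0]]
    - [-0.1,[-0.01,0,-0.07],[0,0,0]]
    - [-0.1,[-0.03,0,-0.11],[0,0,0]]
    - [-0.1,[-0.05,0,-0.15],[0,0,0]]
    - [-0.1,[-0.06,0,-0.19],[0,0,0]]
    - [-0.1,[-0.06,0,-0.23],[0,0,0]]
    - [-0.1,[-0.06,0,-0.24],[0,0,0]]

```text
time: 30.82
tool_pos: [0.5909, -0.0965, 0.252]
tool_rot: [3.132, 0.002, 1.523]
contact_force: [1.0, 0.2, -0.0]
opening: 0.0411
```

```bash
python3 - <<'E'
from m import *
c=cam('wrist');save(c,'w21');np.save('c_w21',c,allow_pickle=True)
c=cam('top');save(c,'t21')
E
python3 go.py 0.41 0.256 0.26 90
```

```text
t 30.92 tcp [ 0.5905 -0.0956  0.2491] yaw 87.3 open 0.0414 F [ 0.2 -0.4  0.1] | shift [ 0.343 -0.197  0.017] turn [ 0.007  0.002 -0.046]  rows~9.5
```

View pics/w21.png

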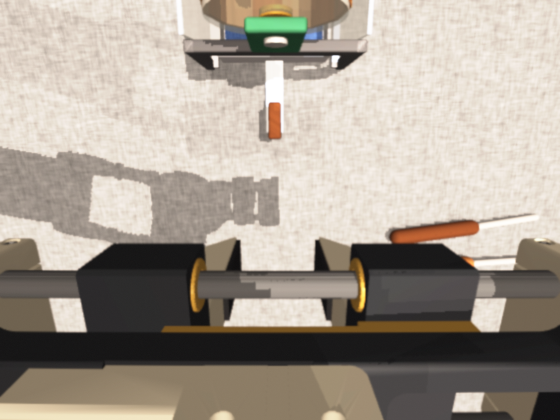

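View pics/t21.png

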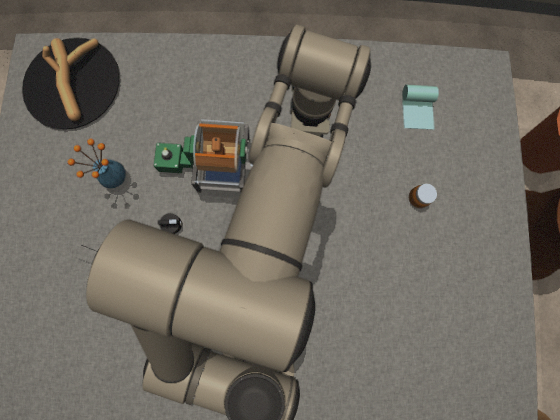

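>>> jog_arm:
  series:
    - [-0.1,[0.02,-0.04,0],[0,0,0]]
    - [-0.1,[0.045,-0.07,0],[0,0,0]]
    - [-0.1,[0.075,-0.095,0],[0,0,0]]
    - [-0.1,[0.105,-0.12,0],[0,0,0]]
    - [-0.1,[0.135,-0.14,0],[0,0,0]]
    - [-0.1,[0.165,-0.16,0],[0,0,-0.046]]
    - [-0.1,[0.2,-0.175,0],[0,0,-0.046]]
    - [-0.1,[0.23,-0.188,0],[0,0,-0.046]]
    - [-0.1,[0.26,-0.197,0],[0,0,-0.046]]
    - [-0.1,[0.28,-0.197,0],[0,0,-0.046]]
    - [-0.1,[0.285,-0.197,0],[0,0,-0.046]]
    - [-0.1,[0.285,-0.197,0],[0,0,-0.046]]

```text
time: 31.92
tool_pos: [0.4044, 0.1996, 0.2437]
tool_rot: [-3.139, 0.001, 1.574]
contact_force: [-0.4, -0.2, -1.0]
opening: 0.0413
```

```bash
python3 - <<'E'
from m import *
c=cam('wrist');save(c,'w22');np.save('c_w22',c,allow_pickle=True)
print(pix(c,[[.41,.256,.059]]),status.observe()['qpos'])
E
python3 go.py 0.41 0.256 0.2 90
```

```text
[[281.81171656 137.52316929]] [ 2.86446828e-01  1.69343096e-01  1.62448241e+00 -5.29282106e-04
  1.35030557e+00  2.84957441e-01]
t 31.97 tcp [0.4047 0.1987 0.2439] yaw 90.1 open 0.0415 F [-0.4 -0.6 -0. ] | shift [0.057 0.006 0.074] turn [-0.002  0.001  0.002]  rows~2.2
```

View pics/w22.png

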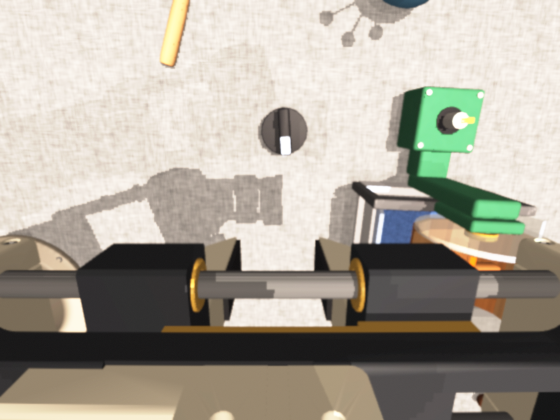

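```bash
python3 - <<'E'
from m import *
c=np.load('c_w22.npy',allow_pickle=True).item()
P=cloud(c); w=slice(95,165),slice(245,325)
z=P[...,2]
def fit(lo,hi,zz):
    m=(z>lo)&(z<hi)
    for a,ce,mm in comp(m,(245,95,325,165),20):
        v,u=np.nonzero(mm);print(lo,a,ce.round(1),rect(onz(c,np.c_[u,v],zz)), np.median(P[v,u],0).round(4))
fit(.052,.068,.059); fit(.024,.04,.031)
hsv=cv2.cvtColor(c['img'],cv2.COLOR_RGB2HSV);S,V=hsv[...,1].astype(int),hsv[...,2].astype(int)
m=(V<90)
for a,ce,mm in comp(m,(245,95,325,165),100):
    v,u=np.nonzero(mm);print('dark',a,ce.round(1),rect(onz(c,np.c_[u,v],.031)))
m=(S<60)&(V>200)&(z>.05)
for a,ce,mm in comp(m,(245,95,325,165),10):
    v,u=np.nonzero(mm);print('mark',a,ce.round(1),rect(onz(c,np.c_[u,v],.059)))
# shaft & key from here
m=(S<70)&(V>170)&(z>.075)&(z<.09)
for a,ce,mm in comp(m,(430,95,485,145),10):
    v,u=np.nonzero(mm);print('shaft',a,ce.round(1),rect(onz(c,np.c_[u,v],.083)))
H=hsv[...,0].astype(int)
m=(H>18)&(H<40)&(S>120)&(V>120)
for a,ce,mm in comp(m,(430,95,490,145),5):
    v,u=np.nonzero(mm);print('key',a,ce.round(1),rect(onz(c,np.c_[u,v],.083)))
save(c,'w22z',(400,80,500,170),6)
E
```

```text
0.052 554 [284.4 131.4] (array([413.1, 262.5]), array([13.9, 55.3]), 4.0) [0.4127 0.2636 0.0592]
0.024 604 [271.3 131.7] (array([394.9, 261. ]), array([22.7, 56.5]), 4.1) [0.3977 0.2616 0.0313]
0.024 571 [297.2 129.9] (array([431.9, 263.8]), array([21.6, 56.3]), 4.2) [0.4296 0.2642 0.0313]
dark 297 [277.5 128.2] (array([403.9, 263.6]), array([56.6, 12.2]), 83.7)
mark 190 [285.2 145.8] (array([414.2, 246.3]), array([11.9, 22.9]), 4.8)
shaft 201 [459.2 120. ] (array([607.2, 276.9]), array([17.5, 17.1]), 0.3)
key 21 [469.8 119.7] (array([618. , 277.5]), array([7.8, 3.2]), 0.4)
```

View pics/w22z.png

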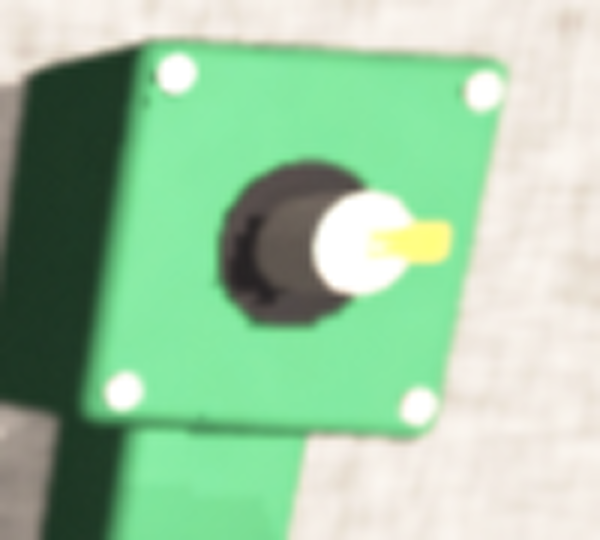

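The handle bar is centred at (0.4131,0.2625) with its x axis at -86°. The shaft is at (0.6072,0.2769) with the key at about +2.5°. Grasping the bar.

```bash
python3 go.py 0.4131 0.2625 0.049 94
```

```text
t 31.97 tcp [0.4047 0.1987 0.2439] yaw 90.1 open 0.0415 F [-0.4 -0.6 -0. ] | shift [0.064 0.009 0.225] turn [-0.002  0.001 -0.068]  rows~5.6
```

>>> jog_arm:
  series:
    - [-0.1,[0.03,0.004,0.02],[0,0,-0.03]]
    - [-0.1,[0.055,0.008,0.05],[0,0,-0.068]]
    - [-0.1,[0.064,0.009,0.085],[0,0,-0.068]]
    - [-0.1,[0.064,0.009,0.115],[0,0,-0.068]]
    - [-0.1,[0.064,0.009,0.13],[0,0,-0.068]]
    - [-0.1,[0.064,0.009,0.13],[0,0,-0.068]]

```text
time: 32.47
tool_pos: [0.4121, 0.2603, 0.1111]
tool_rot: [-3.133, 0.003, 1.638]
contact_force: [-0.2, -1.2, 0.2]
opening: 0.0415
```

```bash
python3 - <<'E'
from m import *
c=cam('wrist');save(c,'w23')
P=cloud(c);z=P[...,2]
m=(z>.052)&(z<.066)
for a,ce,mm in comp(m,(200,100,360,245),50):
    v,u=np.nonzero(mm);print(a,ce.round(1),rect(onz(c,np.c_[u,v],.059)))
E
python3 go.py 0.4131 0.2625 0.049 94
```

```text
1078 [278.1 209.3] (array([412.6, 263.8]), array([13.4, 55.9]), 4.2)
t 32.52 tcp [0.4135 0.261  0.1134] yaw 93.8 open 0.0416 F [-0.1 -0.1  0.7] | shift [0.002 0.    0.094] turn [-0.004  0.002 -0.003]  rows~2.3
```

View pics/w23.png

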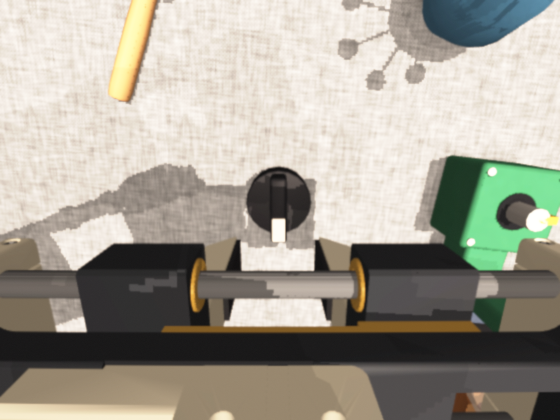

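>>> jog_arm:
  series:
    - [-0.1,[0.002,0,0.03],[0,0,0]]
    - [-0.1,[0.002,0,0.065],[0,0,0]]
    - [-0.1,[0.002,0,0.087],[0,0,0]]
    - [-0.1,[0.002,0,0.094],[0,0,0]]
    - [-0.1,[0.002,0,0.094],[0,0,0]]
    - [-1,[0.002,0,0.094],[0,0,0]]
    - [-1,[0.002,0,0.094],[0,0,0]]
    - [-1,[0.002,0,0.094],[0,0,0]]
    - [-1,[0.002,0,0.094],[0,0,0]]
    - [-1,[0.002,0,0.094],[0,0,0]]
    - [-1,[0.002,0,0.094],[0,0,0]]
    - [-1,[0.002,0,0.094],[0,0,0]]
  squeeze: 30

```text
time: 33.52
tool_pos: [0.4142, 0.2649, 0.0217]
tool_rot: [3.141, -0.0, 1.639]
contact_force: [-2.7, -0.4, 6.8]
opening: 0.0136
```

```bash
python3 go.py 0.4131 0.2625 0.19 94; python3 go.py 0.6072 0.2769 0.21 182.5
```

```text
t 33.52 tcp [0.4142 0.2649 0.0217] yaw 93.9 open 0.0136 F [-2.7 -0.4  6.8] | shift [-0.002 -0.001 -0.138] turn [ 0.    -0.    -0.002]  rows~3.3
t 33.52 tcp [0.4142 0.2649 0.0217] yaw 93.9 open 0.0136 F [-2.7 -0.4  6.8] | shift [-0.001  0.193 -0.158] turn [ 1.000e-03  0.000e+00 -1.546e+00]  rows~12.4
```

>>> jog_arm:
  series:
    - [-1,[0,0,-0.03],[0,0,0]]
    - [-1,[0,0,-0.065],[0,0,0]]
    - [-1,[0,0,-0.1],[0,0,-0.1]]
    - [-1,[0,0.01,-0.13],[0,0,-0.22]]
    - [-1,[0,0.03,-0.15],[0,0,-0.34]]
    - [-1,[0,0.055,-0.158],[0,0,-0.46]]
    - [-1,[0,0.08,-0.158],[0,0,-0.58]]
    - [-1,[0,0.105,-0.158],[0,0,-0.7]]
    - [-1,[0,0.13,-0.158],[0,0,-0.82]]
    - [-1,[0,0.155,-0.158],[0,0,-0.94]]
    - [-1,[0,0.175,-0.158],[0,0,-1.06]]
    - [-1,[0,0.193,-0.158],[0,0,-1.18]]

```text
time: 34.52
tool_pos: [0.6079, 0.2777, 0.1782]
tool_rot: [-3.141, -0.001, 2.824]
contact_force: [0.7, 0.7, -1.3]
opening: 0.0133
```

>>> jog_arm:
  series:
    - [-1,[0,0,0],[0,0,-0.12]]
    - [-1,[0,0,0],[0,0,-0.24]]
    - [-1,[0,0,0],[0,0,-0.36]]
    - [-1,[0,0,0],[0,0,-0.366]]
    - [-1,[0,0,0],[0,0,-0.366]]

```text
time: 34.93
tool_pos: [0.6066, 0.2778, 0.1786]
tool_rot: [-3.141, -0.001, -3.101]
contact_force: [0.7, 1.0, -2.1]
opening: 0.0138
```

```bash
python3 - <<'E'
from m import *
c=cam('wrist');save(c,'w24');np.save('c_w24',c,allow_pickle=True)
T=tool()
P=(cloud(c)-T[:3,3])@T[:3,:3]
s=status.observe();print(s['tool_pos'],s['tool_rot'],s['opening'],s['qpos'])
c=cam('scene');save(c,'s24',(290,120,470,280),4)
E
```

```text
[0.60659809 0.27786351 0.1787643 ] [-3.14132833e+00 -5.15375185e-04 -3.10192050e+00] 0.013142292704766618 [ 3.14845230e-01  6.23757798e-01  1.10689869e+00 -1.15815765e-04
  1.41150398e+00 -1.29560492e+00]
```

View pics/w24.png

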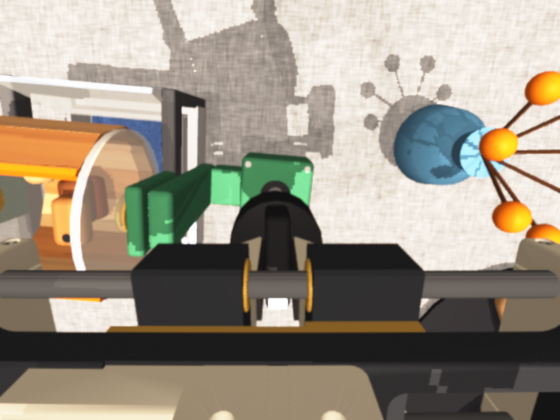

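View pics/s24.png

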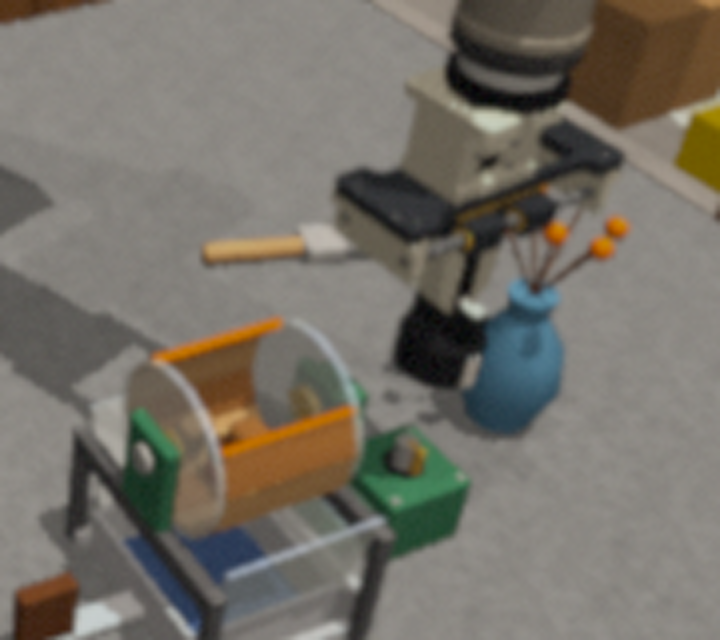

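The vase twigs come close to the gripper's right end, so I'll measure the clearance and also the held handle's offset.

```bash
python3 - <<'E'
from m import *
for n in ('c_top','c_w24'):
    c=np.load(n+'.npy',allow_pickle=True).item();P=cloud(c)
    hsv=cv2.cvtColor(c['img'],cv2.COLOR_RGB2HSV);H,S,V=[hsv[...,i].astype(int) for i in range(3)]
    win=(50,120,140,210) if n=='c_top' else (380,40,560,240)
    m=(H>90)&(H<110)&(S>100)&(P[...,2]>.01)&(P[...,2]<.25)
    for a,ce,mm in comp(m,win,60):
        v,u=np.nonzero(mm);q=P[v,u];print(n,'vase',a,'x',np.percentile(q[:,0],[2,98]).round(3),'y',np.percentile(q[:,1],[2,98]).round(3),'z',np.percentile(q[:,2],[2,98]).round(3))
    m=(H<16)&(S>180)&(P[...,2]>.1)
    for a,ce,mm in comp(m,win,6):
        v,u=np.nonzero(mm);print('  berry',a,ce.round(),np.median(P[v,u],0).round(3))
c=np.load('c_w24.npy',allow_pickle=True).item()
W=c['W'];P=cloud(c)
print('bar/hub in tool frame')
import sys
s=np.array([.60659809,.27786351,.1787643]);Rm=R.from_euler('xyz',[-3.14132833e+00,-5.15375185e-04,-3.10192050e+00]).as_matrix()
Q=(P-s)@Rm
for u in (245,262,279,295,312):
    print(u,[(v,Q[v,u].round(3).tolist()) for v in (195,205,215,225,235,243)])
E
```

```text
berry 23 [ 91. 142.] [0.592 0.436 0.199]
  berry 25 [101. 146.] [0.575 0.402 0.214]
  berry 20 [ 77. 149.] [0.575 0.471 0.198]
  berry 24 [ 71. 162.] [0.537 0.48  0.204]
  berry 24 [105. 162.] [0.539 0.393 0.204]
  berry 23 [ 80. 174.] [0.507 0.455 0.2  ]
  berry 19 [ 96. 175.] [0.507 0.417 0.197]
c_w24 vase 5010 x [0.516 0.583] y [0.402 0.45 ] z [0.047 0.125]
  berry 364 [535.  89.] [0.512 0.415 0.194]
  berry 345 [489. 144.] [0.542 0.391 0.201]
  berry 389 [504. 213.] [0.577 0.4   0.211]
  berry 229 [538. 230.] [0.591 0.435 0.197]
bar/hub in tool frame
245 [(195, [-0.001, -0.032, 0.119]), (205, [0.017, -0.021, 0.011]), (215, [0.017, -0.018, -0.011]), (225, [0.01, -0.019, -0.01]), (235, [0.004, -0.019, -0.01]), (243, [0.01, -0.016, -0.04])]
262 [(195, [0.025, -0.009, 0.009]), (205, [0.023, -0.008, -0.01]), (215, [0.017, -0.008, -0.01]), (225, [0.01, -0.008, -0.01]), (235, [0.004, -0.008, -0.012]), (243, [0.009, -0.007, -0.036])]
279 [(195, [0.025, 0.002, 0.007]), (205, [0.024, 0.002, -0.013]), (215, [0.024, 0.002, -0.033]), (225, [0.02, 0.002, -0.038]), (235, [0.014, 0.002, -0.039]), (243, [0.01, 0.002, -0.038])]
295 [(195, [-0.001, 0.02, 0.118]), (205, [0.023, 0.012, -0.009]), (215, [0.017, 0.012, -0.01]), (225, [0.01, 0.012, -0.01]), (235, [0.004, 0.012, -0.01]), (243, [0.01, 0.011, -0.039])]
312 [(195, [-0.015, 0.044, 0.177]), (205, [-0.028, 0.045, 0.178]), (215, [0.015, 0.023, -0.004]), (225, [0.01, 0.023, -0.009]), (235, [0.003, 0.023, -0.009]), (243, [0.01, 0.02, -0.039])]
```

There is about 13 mm of clearance to the berries. The handle centre sits about 3.5 mm behind the tool in tool x, with its underside 21 mm above the reported TCP's level. I'll correct for that and descend.

>>> jog_arm:
  series:
    - [-1,[0.003,-0.001,0.02],[0,0,0]]
    - [-1,[0.003,-0.001,0.045],[0,0,0]]
    - [-1,[0.003,-0.001,0.065],[0,0,0]]
    - [-1,[0.003,-0.001,0.07],[0,0,0]]
    - [-1,[0.003,-0.001,0.07],[0,0,0]]

```text
time: 35.45
tool_pos: [0.6027, 0.2764, 0.1074]
tool_rot: [-3.14, -0.004, -3.1]
contact_force: [0.5, 0.4, -1.5]
opening: 0.0135
```

```bash
python3 go.py 0.6037 0.2768 0.111 182.4; python3 - <<'E'
from m import *
c=cam('scene');save(c,'s25',(370,180,430,265),8)
c=cam('wrist');save(c,'w25',(200,120,360,250),4)
E
```

```text
t 35.45 tcp [0.6027 0.2764 0.1074] yaw -177.6 open 0.0135 F [ 0.5  0.4 -1.5] | shift [-0.001  0.     0.026] turn [-0.001 -0.004 -0.   ]  rows~0.6
```

View pics/s25.png

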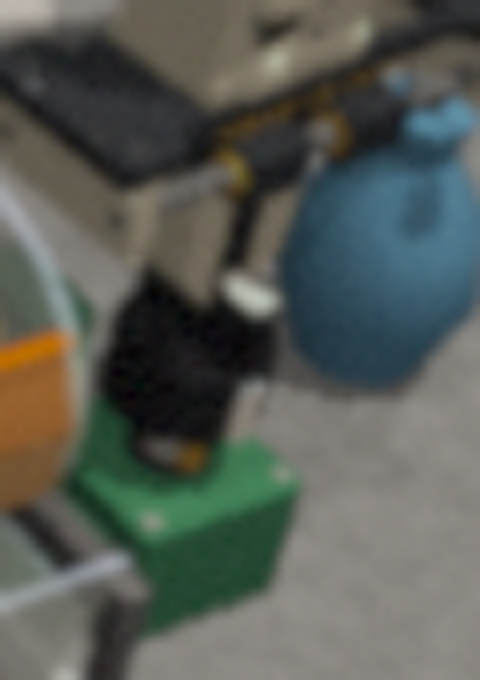

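View pics/w25.png

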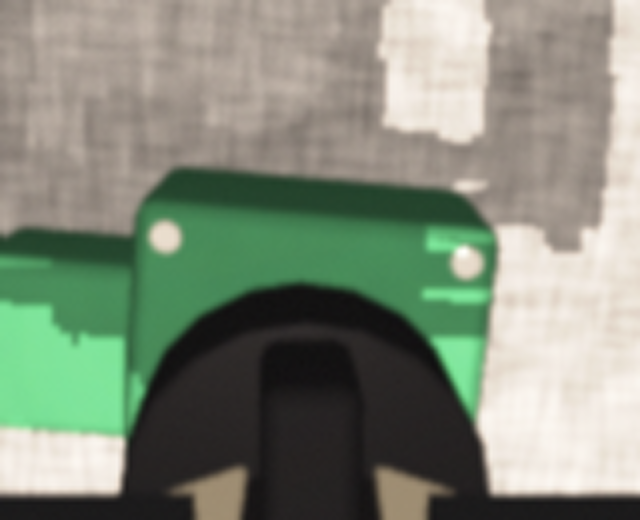

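```bash
python3 - <<'E'
from m import *
c=cam('scene')
im=cv2.cvtColor(c['img'],cv2.COLOR_RGB2BGR)[180:265,370:430]; im=cv2.resize(im,None,fx=8,fy=8,interpolation=cv2.INTER_CUBIC)
t=np.linspace(0,2*np.pi,60)
def draw(P,col):
    q=((pix(c,P)-[370,180]+.5)*8).astype(int); cv2.polylines(im,[q.reshape(-1,1,2)],False,col,1)
T=tool(); hc=T[:3,3]+T[:3,:3]@[-.0035,0,0]; hc[2]=T[2,3]-.021
print(hc)
for dz,r in ((0,.03),(.031,.03)): draw(np.c_[hc[0]+r*np.cos(t),hc[1]+r*np.sin(t),0*t+hc[2]+dz],(0,0,255))
sh=np.array([.6072,.2769])
for z in (.06,.083): draw(np.c_[sh[0]+.009*np.cos(t),sh[1]+.009*np.sin(t),0*t+z],(0,255,255))
cv2.imwrite('pics/s25b.png',im)
E
```

```text
[0.60828851 0.27722785 0.0898161 ]
```

View pics/s25b.png

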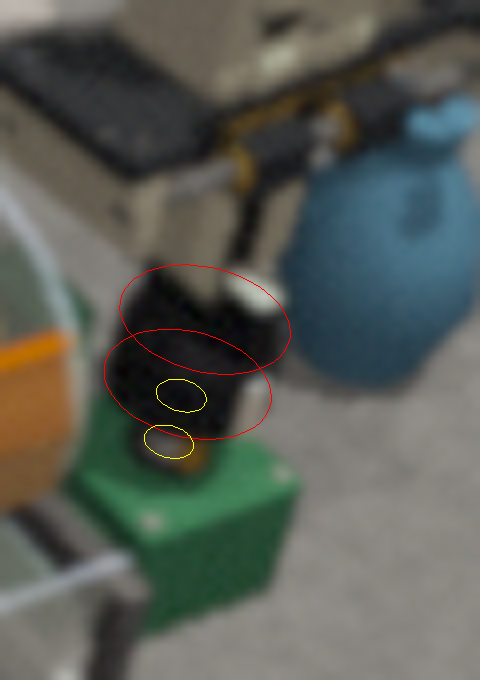

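>>> jog_arm:
  series:
    - [-1,[0,0,0.002],[0,0,0]]
    - [-1,[0,0,0.003],[0,0,0]]
    - [-1,[0,0,0.003],[0,0,0]]

```text
time: 35.85
tool_pos: [0.604, 0.2768, 0.1066]
tool_rot: [3.141, 0.001, -3.099]
contact_force: [-0.1, 0.1, -2.7]
opening: 0.0138
```

```bash
python3 - <<'E'
from h import *
for i in range(4):
    s=status.observe();print(s['tool_pos'].round(4),s['tool_rot'].round(3),s['contact_force'].round(1)); eyes.read_camera('top')
E
```

```text
[0.604  0.2768 0.1066] [ 3.141e+00  1.000e-03 -3.099e+00] [-0.1  0.1 -2.7]
[0.6039 0.2768 0.1065] [ 3.142e+00  1.000e-03 -3.098e+00] [-1.  -0.5 -1.5]
[0.6039 0.2768 0.1065] [ 3.142e+00  1.000e-03 -3.098e+00] [ 0.7 -0.3 -2.2]
[0.6039 0.2768 0.1064] [ 3.142  0.    -3.098] [ 0.5 -0.4 -2.1]
```

>>> jog_arm:
  series:
    - [-1,[0,0,0.002],[0,0,0]]
    - [-1,[0,0,0.004],[0,0,0]]
    - [-1,[0,0,0.004],[0,0,0]]
    - [-1,[0,0,0.004],[0,0,0]]

```text
time: 36.38
tool_pos: [0.6036, 0.2767, 0.1018]
tool_rot: [-3.141, -0.001, -3.098]
contact_force: [0.8, -0.3, -1.8]
opening: 0.0137
```

>>> jog_arm:
  series:
    - [-1,[0,0,0.002],[0,0,0]]
    - [-1,[0,0,0.003],[0,0,0]]
    - [-1,[0,0,0.003],[0,0,0]]
    - [-1,[0,0,0.003],[0,0,0]]

```text
time: 36.72
tool_pos: [0.6037, 0.2767, 0.0989]
tool_rot: [-3.141, -0.0, -3.098]
contact_force: [-0.7, -0.1, -1.5]
opening: 0.0133
```

>>> jog_arm:
  series:
    - [-1,[0,0,0.002],[0,0,0]]
    - [-1,[0,0,0.004],[0,0,0]]
    - [-1,[0,0,0.004],[0,0,0]]

```text
time: 36.97
tool_pos: [0.6035, 0.2766, 0.0945]
tool_rot: [-3.141, -0.001, -3.098]
contact_force: [-0.2, 0.4, -1.6]
opening: 0.0134
```

>>> jog_arm:
  series:
    - [-1,[0,0,0.002],[0,0,0]]
    - [-1,[0,0,0.004],[0,0,0]]
    - [-1,[0,0,0.004],[0,0,0]]

```text
time: 37.22
tool_pos: [0.6035, 0.2767, 0.0905]
tool_rot: [-3.141, -0.001, -3.098]
contact_force: [-0.1, 0.5, -2.5]
opening: 0.0133
```

>>> jog_arm:
  series:
    - [-1,[0,0,0.002],[0,0,0]]
    - [-1,[0,0,0.005],[0,0,0]]
    - [-1,[0,0,0.005],[0,0,0]]

```text
time: 37.47
tool_pos: [0.6035, 0.2766, 0.0853]
tool_rot: [-3.141, -0.001, -3.098]
contact_force: [-0.7, 0.1, -1.8]
opening: 0.0138
```

>>> jog_arm:
  series:
    - [-1,[0,0,0.001],[0,0,0]]
    - [-1,[0,0,0.003],[0,0,0]]
    - [-1,[0,0,0.003],[0,0,0]]

```text
time: 37.72
tool_pos: [0.6036, 0.2767, 0.0827]
tool_rot: [-3.141, -0.0, -3.098]
contact_force: [-0.7, 0.1, -2.1]
opening: 0.0133
```

```bash
python3 - <<'E'
from m import *
c=cam('scene');save(c,'s26',(370,180,430,265),8)
c=cam('wrist');save(c,'w26')
E
```

```text
(no output)
```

View pics/s26.png

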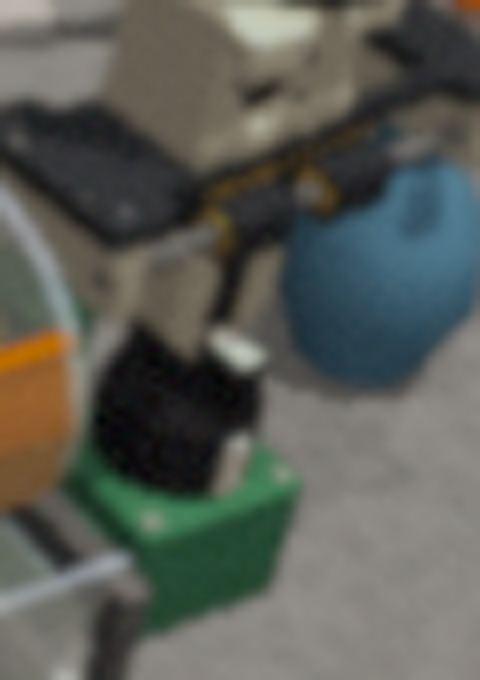

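View pics/w26.png

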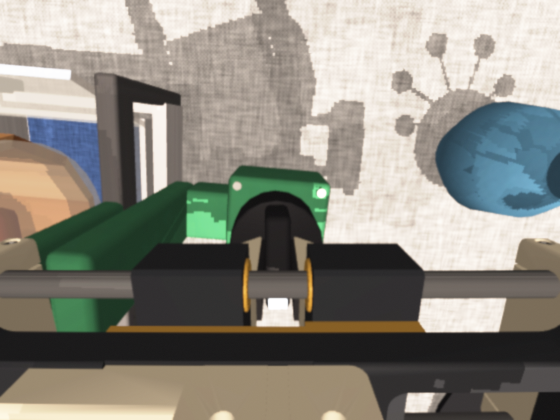

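>>> jog_arm:
  series:
    - [-1,[0,0,0.001],[0,0,0]]
    - [-1,[0,0,0.002],[0,0,0]]
    - [-1,[0,0,0.002],[0,0,0]]

```text
time: 38.07
tool_pos: [0.6042, 0.2766, 0.0819]
tool_rot: [-3.142, 0.001, -3.098]
contact_force: [-1.0, -1.7, 2.9]
opening: 0.0136
```

>>> jog_arm:
  series:
    - [-1,[0,0,0.001],[0,0,0]]
    - [-1,[0,0,0.0015],[0,0,0]]
    - [-1,[0,0,0.0015],[0,0,0]]

```text
time: 38.32
tool_pos: [0.6045, 0.2764, 0.0817]
tool_rot: [-3.141, 0.002, -3.099]
contact_force: [-3.1, -3.7, 10.7]
opening: 0.0139
```

Contact at reported z 0.0817 puts the handle's underside at about 0.061, so it is seated. Before turning, I'll verify the tray position from the last clear view.

```bash
python3 - <<'E'
from m import *
c=np.load('c_w21.npy',allow_pickle=True).item();P=cloud(c)
hsv=cv2.cvtColor(c['img'],cv2.COLOR_RGB2HSV);H,S,V=[hsv[...,i].astype(int) for i in range(3)]
m=(S>120)&(H<12)&(P[...,2]>0.056)&(P[...,2]<.068)
for a,ce,mm in comp(m,(250,80,320,185),30):
    v,u=np.nonzero(mm);print('grip',a,ce.round(),rect(onz(c,np.c_[u,v],.062)))
# arch beam points
m=(P[...,2]>.09)&(P[...,2]<.12)
v,u=np.nonzero(m[30:60,150:400]);q=P[30:60,150:400][v,u];print(len(q),np.percentile(q[:,0],[1,50,99]).round(3),np.percentile(q[:,1],[1,50,99]).round(3))
c=cam('scene');save(c,'s27',(290,150,450,300),5)
E
```

```text
grip 395 [274. 121.] (array([593.6, -21. ]), array([40.5, 13.4]), 87.2)
2906 [0.508 0.595 0.687] [0.042 0.05  0.068]
```

View pics/s27.png

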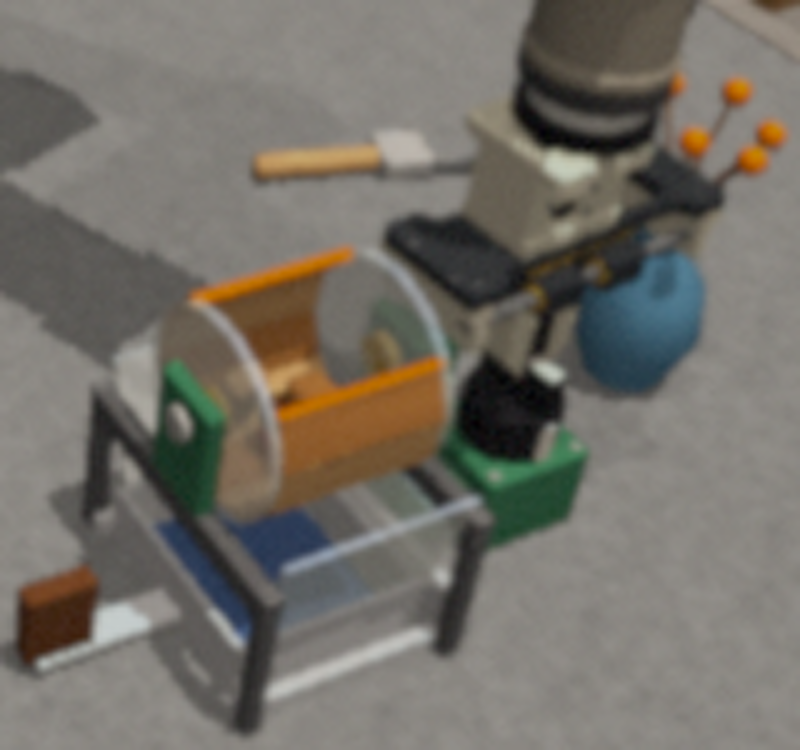

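The tray is about 2 mm short of home, which is well inside tolerance, and the blanks are in the drum. Now turning the handle anticlockwise on a small arc about the shaft.

>>> jog_arm:
  series:
    - [-1,[0,-0.0002,-0.001],[0,0,-0.06]]
    - [-1,[0,-0.0004,-0.001],[0,0,-0.12]]
    - [-1,[0,-0.0006,-0.001],[0,0,-0.18]]
    - [-1,[-0.0001,-0.0008,-0.001],[0,0,-0.24]]
    - [-1,[-0.0002,-0.001,-0.001],[0,0,-0.3]]
    - [-1,[-0.0002,-0.0012,-0.001],[0,0,-0.36]]
    - [-1,[-0.0003,-0.0014,-0.001],[0,0,-0.42]]
    - [-1,[-0.0004,-0.0016,-0.001],[0,0,-0.48]]
    - [-1,[-0.0005,-0.0018,-0.001],[0,0,-0.54]]
    - [-1,[-0.0006,-0.002,-0.001],[0,0,-0.6]]
    - [-1,[-0.0006,-0.002,-0.001],[0,0,-0.6]]

```text
time: 39.28
tool_pos: [0.6053, 0.274, 0.0818]
tool_rot: [-3.14, 0.001, -2.496]
contact_force: [-0.5, -3.6, 6.3]
opening: 0.0135
```

```bash
python3 - <<'E'
from m import *
s=status.observe();print(s['tool_pos'],s['tool_rot'],s['contact_force'],s['torque'])
c=cam('scene');save(c,'s28',(290,150,450,300),5)
E
```

```text
[0.6052878  0.27396906 0.08179248] [-3.13997294e+00  1.16320905e-03 -2.49606012e+00] [-0.47693506 -3.60334002  6.33029603] [-0.46576452  0.05367599 -0.12377208]
```

View pics/s28.png

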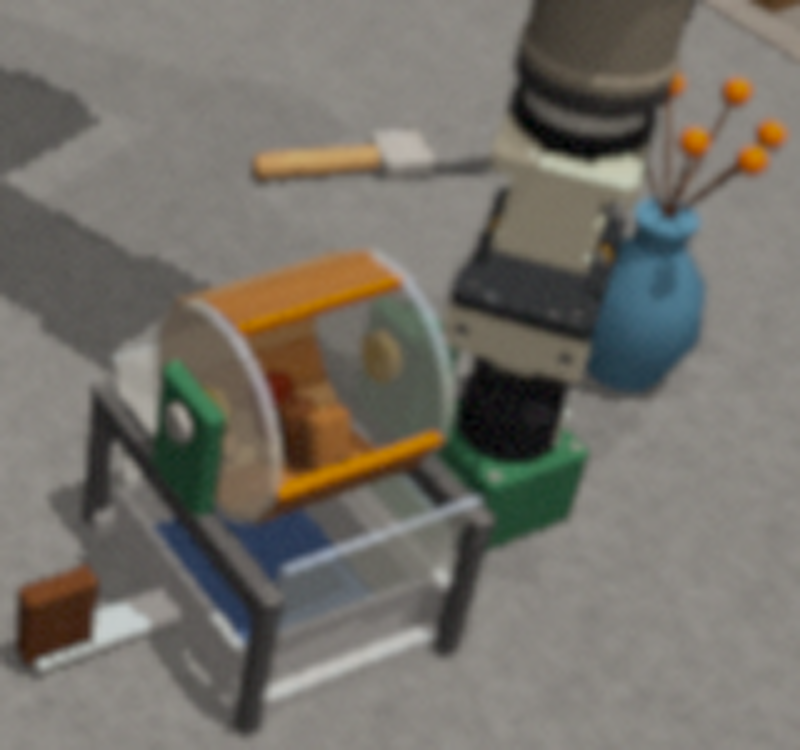

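The drum has turned with the handle to about 1 rad. Continuing to port-down.

>>> jog_arm:
  series:
    - [-1,[0,-0.0003,0],[0,0,-0.1]]
    - [-1,[-0.0001,-0.0007,0],[0,0,-0.2]]
    - [-1,[-0.0002,-0.001,0],[0,0,-0.3]]
    - [-1,[-0.0003,-0.0014,0],[0,0,-0.4]]
    - [-1,[-0.0004,-0.0017,0],[0,0,-0.5]]
    - [-1,[-0.0006,-0.002,0],[0,0,-0.6]]
    - [-1,[-0.0008,-0.0023,0],[0,0,-0.7]]
    - [-1,[-0.0011,-0.0025,0],[0,0,-0.8]]
    - [-1,[-0.0013,-0.0027,0],[0,0,-0.9]]
    - [-1,[-0.0016,-0.0029,0],[0,0,-0.98]]
    - [-1,[-0.0016,-0.0029,0],[0,0,-0.98]]
    - [-1,[-0.0016,-0.0029,0],[0,0,-0.98]]

```text
time: 40.33
tool_pos: [0.6078, 0.2731, 0.0817]
tool_rot: [-3.14, -0.0, -1.518]
contact_force: [-0.8, -2.1, 4.8]
opening: 0.0136
```

```bash
python3 - <<'E'
from m import *
s=status.observe();print(s['tool_pos'],s['tool_rot'],s['contact_force'],s['torque'])
c=cam('scene');save(c,'s29',(290,150,450,300),5)
c=cam('wrist');save(c,'w29')
E
```

```text
[0.60783844 0.27311323 0.08166787] [-3.14047411e+00 -2.90847678e-04 -1.51818471e+00] [-0.78161425 -2.07645459  4.8072638 ] [-0.29040933  0.33172055  0.00831299]
```

View pics/s29.png

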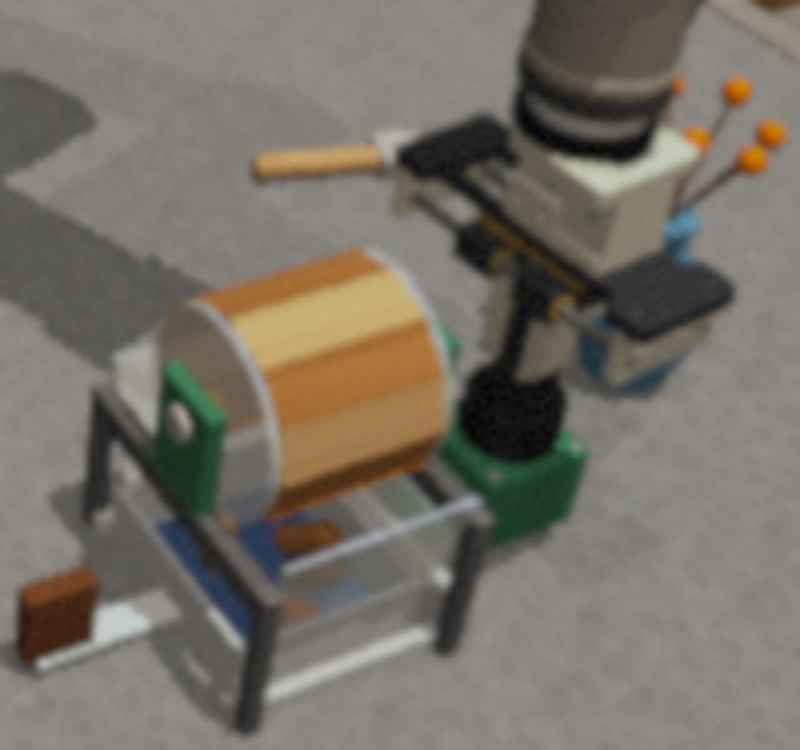

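View pics/w29.png

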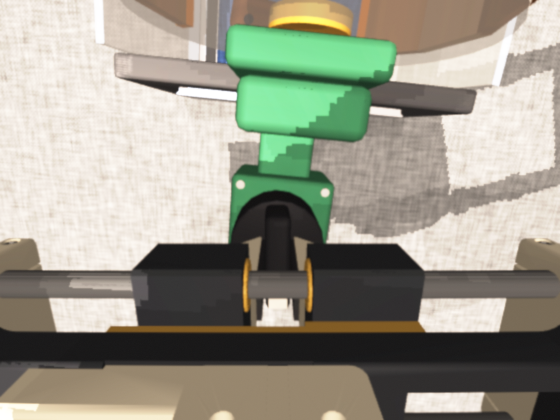

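The port is down and blanks are dropping: brown at (310,540), others around (215,545) and (300,605). Giving it half a second before looking again.

>>> jog_arm:
  series:
    - [-1,[0,0,0],[0,0,0]]
    - [-1,[0,0,0],[0,0,0]]
    - [-1,[0,0,0],[0,0,0]]
    - [-1,[0,0,0],[0,0,0]]
    - [-1,[0,0,0],[0,0,0]]
    - [-1,[0,0,0],[0,0,0]]

```text
time: 40.93
tool_pos: [0.6078, 0.2731, 0.0816]
tool_rot: [-3.14, -0.0, -1.519]
contact_force: [-1.5, -2.7, 5.1]
opening: 0.0137
```

```bash
python3 - <<'E'
from m import *
c=cam('scene');save(c,'s30',(310,215,400,290),8)
c=cam('top');save(c,'t30',(170,105,260,205),6)
E
```

```text
(no output)
```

View pics/s30.png

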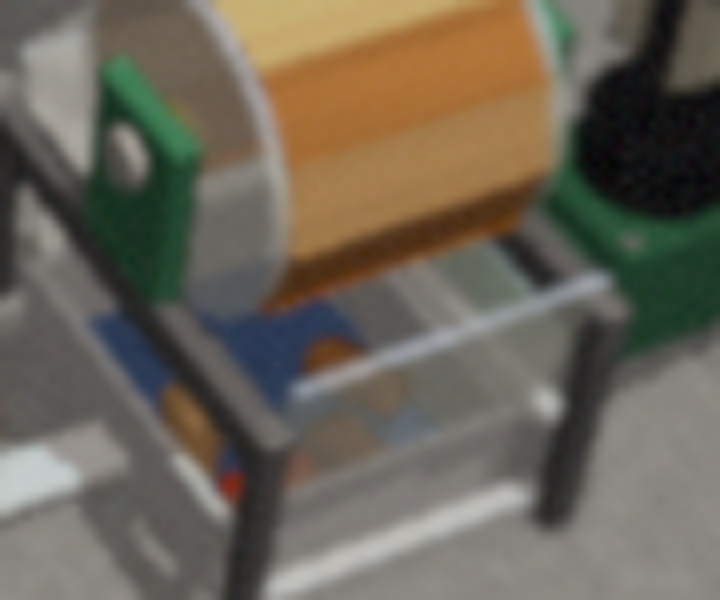

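View pics/t30.png

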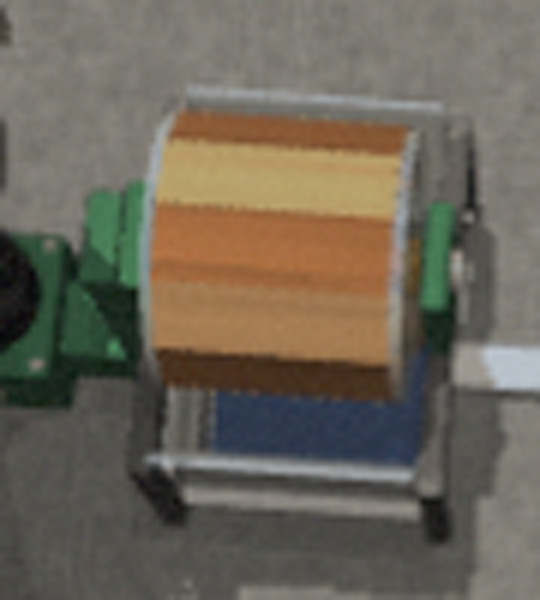

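```bash
python3 - <<'E'
from h import *
c=np.load('c_scene.npy',allow_pickle=True).item()
yaw=np.radians(-2.6);ex=np.array([np.cos(yaw),np.sin(yaw),0]);ey=np.array([-np.sin(yaw),np.cos(yaw),0]);o=np.array([.600,.1162,.155])
for phi in (0,.15,2.7,2.9,3.0,3.14,3.3):
    a=phi-np.radians(41.8) if phi>1 else phi+np.radians(41.8)
    P=[o+.06*(np.sin(a)*ex+np.array([0,0,np.cos(a)]))+y*ey for y in (-.05,.05)]
    print(phi,pix(c,P).round(1).tolist())
E
```

```text
0 [[343.3, 227.6], [376.4, 216.7]]
0.15 [[344.4, 231.1], [377.5, 220.0]]
2.7 [[343.4, 251.1], [375.5, 239.8]]
2.9 [[341.7, 252.6], [373.5, 241.3]]
3.0 [[340.8, 252.9], [372.4, 241.7]]
3.14 [[339.3, 253.1], [370.7, 241.9]]
3.3 [[337.5, 252.8], [368.7, 241.7]]
```

Drum angle looks like ≈2.9 rad, given some key play. Turning a bit further so the port points straight down.

>>> jog_arm:
  series:
    - [-1,[0,-0.0002,0],[0,0,-0.04]]
    - [-1,[0,-0.0003,0],[0,0,-0.08]]
    - [-1,[0,-0.0004,0],[0,0,-0.12]]
    - [-1,[0,-0.0004,0],[0,0,-0.12]]
    - [-1,[0,-0.0004,0],[0,0,-0.12]]
    - [-1,[0,-0.0004,0],[0,0,-0.12]]
    - [-1,[0,-0.0004,0],[0,0,-0.12]]

```text
time: 41.62
tool_pos: [0.6082, 0.2732, 0.0816]
tool_rot: [-3.141, -0.0, -1.398]
contact_force: [-0.9, -2.1, 5.3]
opening: 0.0136
```

```bash
python3 - <<'E'
from m import *
s=status.observe();print(s['tool_rot'],s['torque'],s['contact_force'],s['qpos'])
c=cam('scene');save(c,'s31',(310,215,400,290),8)
E
```

```text
[-3.14062475e+00 -3.96339041e-04 -1.39848218e+00] [-0.31593061  0.41061613 -0.08595308] [-0.91856907 -2.08537831  5.25958324] [ 3.07659941e-01  6.97077599e-01  1.24395724e+00 -5.61550091e-04
  1.19965230e+00 -3.00604362e+00]
```

View pics/s31.png

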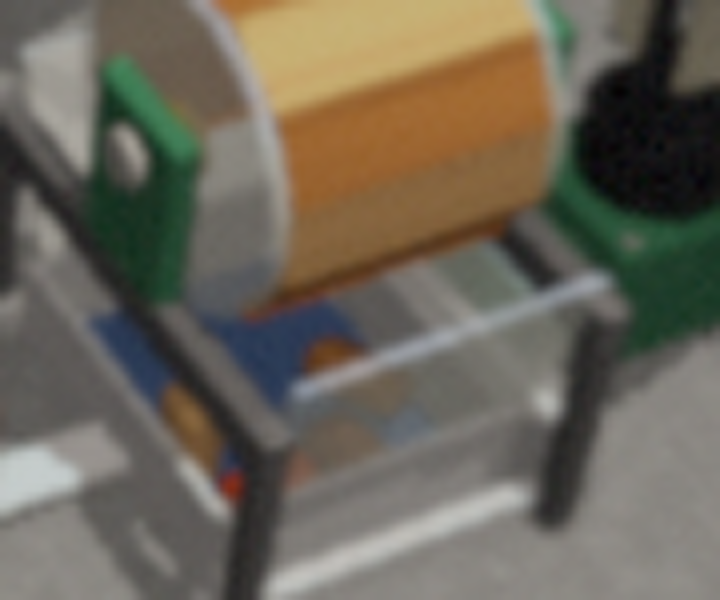

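The drum is now at ≈3.1 rad with all four blanks in the tray: pale (190,420), red (235,487), dark (340,440) and mid-brown (340,360). Turning back.

>>> jog_arm:
  series:
    - [-1,[0,0.0004,0],[0,0,0.1]]
    - [-1,[-0.0001,0.0008,0],[0,0,0.22]]
    - [-1,[-0.0002,0.0012,0],[0,0,0.34]]
    - [-1,[-0.0004,0.0016,0],[0,0,0.46]]
    - [-1,[-0.0006,0.002,0],[0,0,0.58]]
    - [-1,[-0.0008,0.0022,0],[0,0,0.7]]
    - [-1,[-0.0012,0.0026,0],[0,0,0.82]]
    - [-1,[-0.0015,0.0028,0],[0,0,0.94]]
    - [-1,[-0.0018,0.0031,0],[0,0,1.06]]
    - [-1,[-0.0022,0.0032,0],[0,0,1.18]]
    - [-1,[-0.0025,0.0034,0],[0,0,1.3]]
    - [-1,[-0.0029,0.0034,0],[0,0,1.42]]

```text
time: 42.67
tool_pos: [0.6038, 0.2762, 0.0811]
tool_rot: [3.141, 0.0, -2.824]
contact_force: [-1.3, 0.6, 1.8]
opening: 0.0134
```

```bash
python3 - <<'E'
from m import *
s=status.observe();print(s['tool_pos'],s['tool_rot'],s['torque'],s['contact_force'],s['qpos'])
c=cam('scene');save(c,'s32',(290,150,450,300),5)
E
```

```text
[0.60383189 0.27617084 0.08108537] [ 3.14096113e+00  2.68135952e-04 -2.82387649e+00] [0.31714262 0.16921384 0.20234544] [-1.28642289  0.57554283  1.80578416] [ 3.13308961e-01  6.93056448e-01  1.25347215e+00  6.80215170e-04
  1.19479878e+00 -1.57545330e+00]
```

View pics/s32.png

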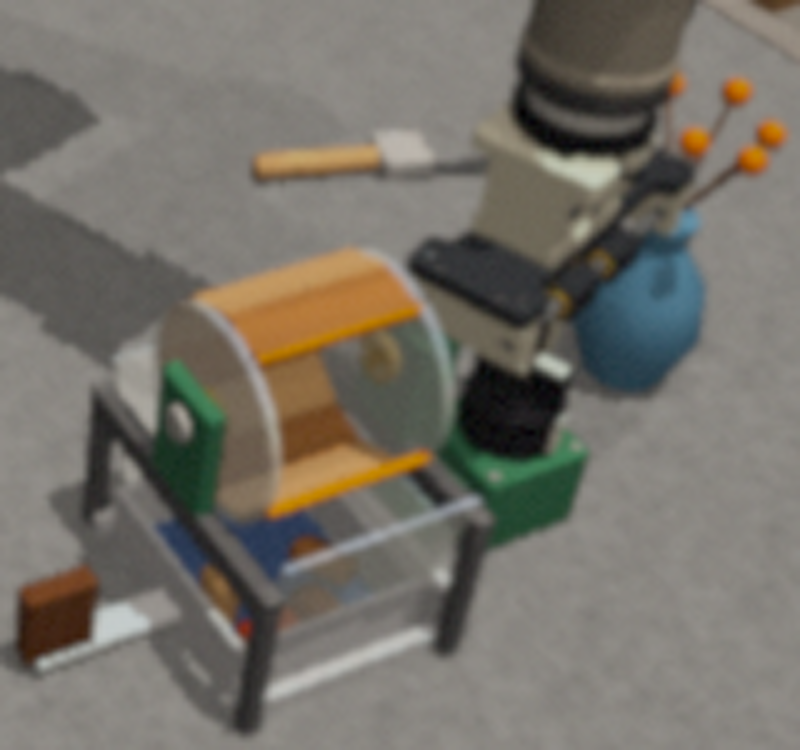

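The drum is empty and partway back. It lags the handle by the key play, so I'll turn the handle further.

>>> jog_arm:
  series:
    - [-1,[0,0.0003,0],[0,0,0.08]]
    - [-1,[0,0.0006,0],[0,0,0.17]]
    - [-1,[-0.0001,0.0009,0],[0,0,0.26]]
    - [-1,[-0.0002,0.0012,0],[0,0,0.35]]
    - [-1,[-0.0003,0.0015,0],[0,0,0.44]]
    - [-1,[-0.0005,0.0018,0],[0,0,0.53]]
    - [-1,[-0.0006,0.002,0],[0,0,0.6]]
    - [-1,[-0.0006,0.002,0],[0,0,0.6]]
    - [-1,[-0.0006,0.002,0],[0,0,0.6]]

```text
time: 43.47
tool_pos: [0.6045, 0.2781, 0.0812]
tool_rot: [3.14, 0.001, 2.869]
contact_force: [0.3, -0.2, 3.4]
opening: 0.0136
```

```bash
python3 - <<'E'
from m import *
s=status.observe();print(s['tool_pos'],s['tool_rot'],s['torque'],s['contact_force'],s['qpos'])
c=cam('scene');save(c,'s33',(290,150,450,300),5)
c=cam('top');save(c,'t33',(150,105,260,205),6)
E
```

```text
[0.60452061 0.27811246 0.08116927] [3.14049176e+00 1.28694822e-03 2.86855728e+00] [ 0.30937191 -0.21397816  0.03203237] [ 0.2704104  -0.17500366  3.41544812] [ 3.16010641e-01  6.94692095e-01  1.25001334e+00  2.15389406e-04
  1.19520554e+00 -9.81829859e-01]
```

View pics/s33.png

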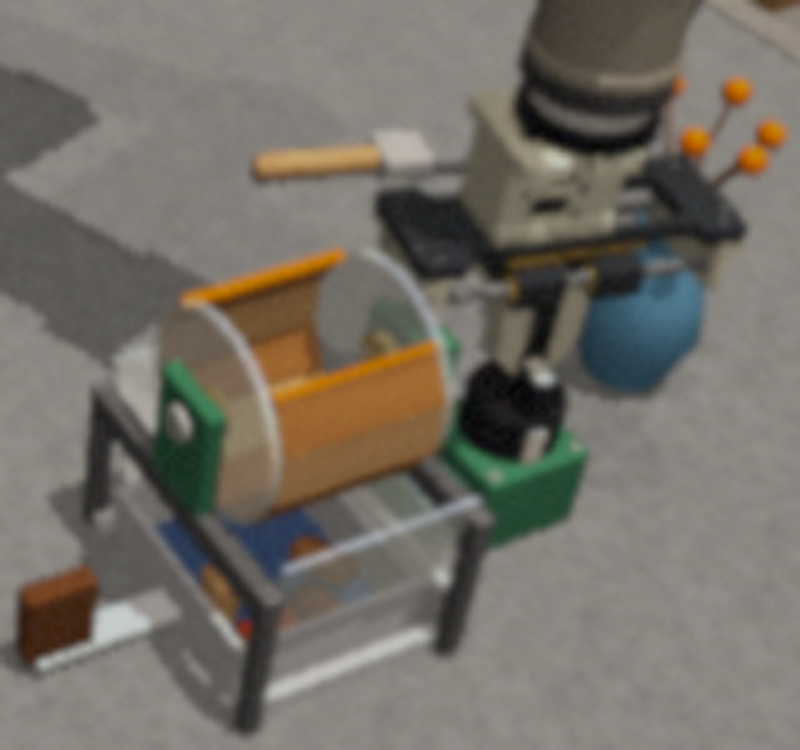

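View pics/t33.png

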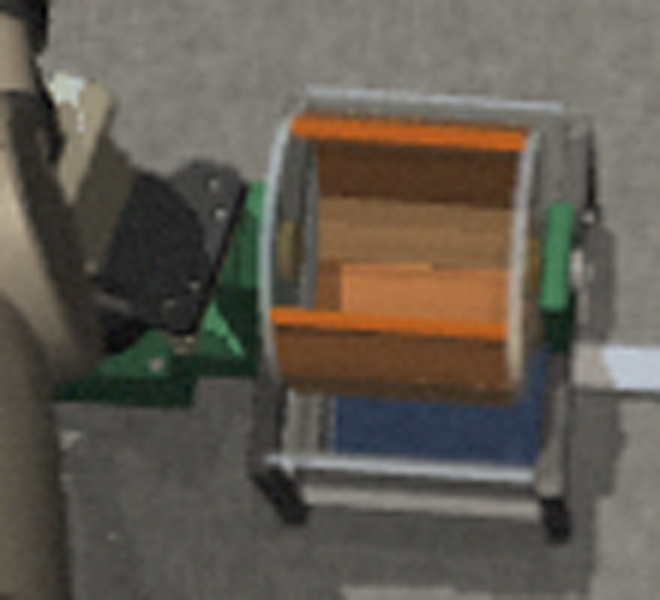

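The port is up again (drum ≈ 0 rad) and empty. I'll take out some play, release the handle and lift off.

>>> jog_arm:
  series:
    - [-1,[0,-0.0002,0],[0,0,-0.06]]
    - [-1,[0,-0.0004,0],[0,0,-0.12]]
    - [-1,[0,-0.0004,0],[0,0,-0.12]]
    - [-0.2,[0,-0.0004,0],[0,0,-0.12]]
    - [-0.2,[0,-0.0004,0],[0,0,-0.12]]
    - [-0.2,[0,-0.0004,0],[0,0,-0.12]]
    - [-0.2,[0,-0.0004,0],[0,0,-0.12]]
    - [-0.2,[0,-0.0004,0],[0,0,-0.12]]
    - [-0.2,[0,-0.0004,-0.02],[0,0,-0.12]]
    - [-0.2,[0,-0.0004,-0.05],[0,0,-0.12]]
    - [-0.2,[0,-0.0004,-0.09],[0,0,-0.12]]
    - [-0.2,[0,-0.0004,-0.13],[0,0,-0.12]]

```text
time: 44.57
tool_pos: [0.603, 0.2771, 0.211]
tool_rot: [-3.14, -0.003, 2.985]
contact_force: [0.7, 0.5, -0.4]
opening: 0.0369
```

>>> jog_arm:
  series:
    - [-0.2,[0.02,-0.0,-0.03],[0,0,0]]
    - [-0.2,[0.05,0,-0.05],[0,0,0]]
    - [-0.2,[0.08,0,-0.05],[0,0,0]]
    - [-0.2,[0.08,0,-0.05],[0,0,0]]

```text
time: 44.9
tool_pos: [0.5207, 0.2912, 0.2628]
tool_rot: [3.14, -0.0, 2.987]
contact_force: [0.9, 0.6, 0.4]
opening: 0.0367
```

```bash
python3 - <<'E'
from m import *
s=status.observe();print(s['tool_pos'],s['tool_rot'],s['opening'],s['qpos'])
c=cam('scene');save(c,'s34',(290,120,450,300),5)
c=cam('top');save(c,'t34',(150,105,260,205),6)
c=cam('wrist');save(c,'w34');np.save('c_w34',c,allow_pickle=True)
E
```

```text
[0.52067726 0.29115525 0.26275543] [ 3.14032728e+00 -4.24722672e-05  2.98722718e+00] 0.036672359134400735 [ 3.80792230e-01  4.39376247e-01  1.19249661e+00  1.11223070e-03
  1.50911106e+00 -1.03570682e+00]
```

View pics/s34.png

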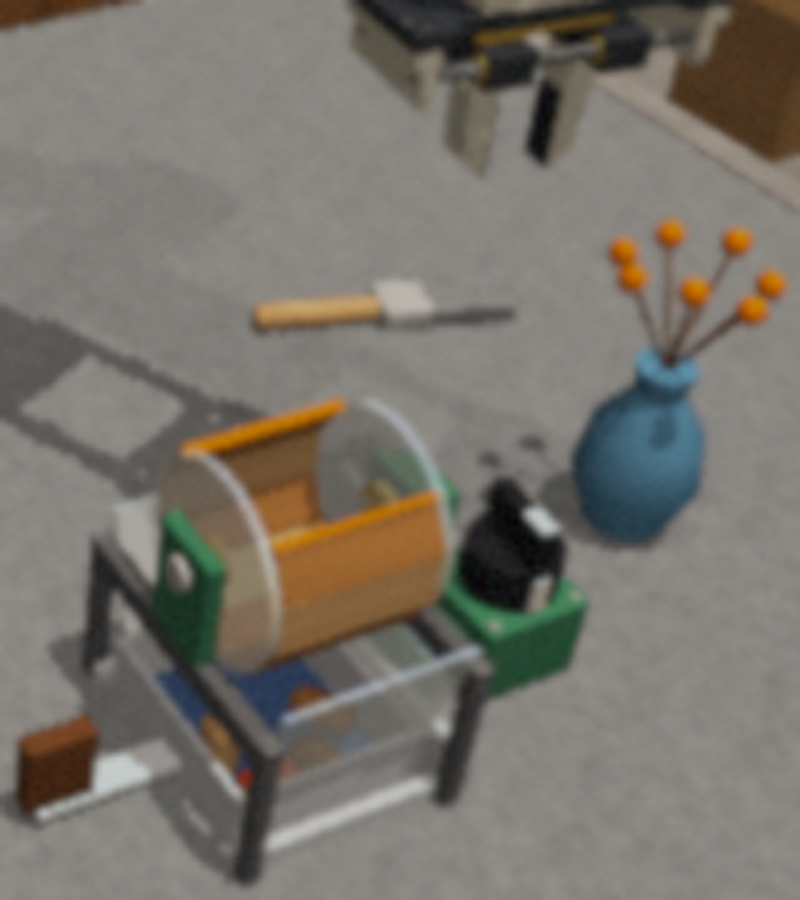

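View pics/w34.png

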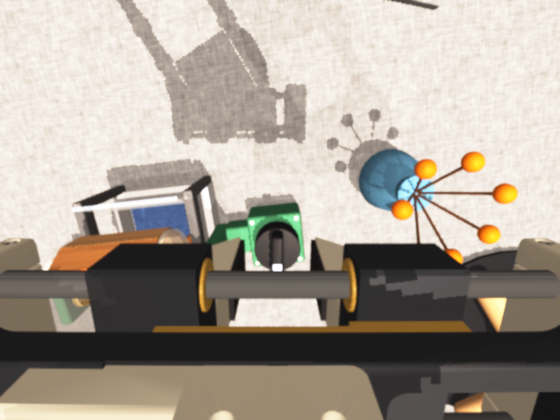

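The handle is seated flat, the port is up, and the vase and brush haven't been touched. Next I'll check the handle height by depth, then travel to the tray grip.

```bash
python3 - <<'E'
from m import *
c=np.load('c_w34.npy',allow_pickle=True).item();P=cloud(c);z=P[...,2]
m=(z>.1)&(z<.135)
for a,ce,mm in comp(m,(250,215,310,275),20):
    v,u=np.nonzero(mm);print('bar',a,ce.round(1),np.median(P[v,u],0).round(4),rect(onz(c,np.c_[u,v],.119)))
m=(z>.08)&(z<.1)
for a,ce,mm in comp(m,(250,215,310,275),20):
    v,u=np.nonzero(mm);print('hub',a,ce.round(1),np.median(P[v,u],0).round(4),np.percentile(z[v,u],[10,90]).round(4))
E
python3 go.py 0.50 0.10 0.28 130; python3 go.py 0.590 -0.095 0.26 87.4
```

```text
bar 425 [277.2 250.7] [0.5972 0.2801 0.119 ] (array([597.8, 280.5]), array([13. , 47.3]), 80.8)
hub 1190 [277.1 246.6] [0.6041 0.2821 0.0913] [0.0896 0.0923]
t 45.05 tcp [0.525  0.2899 0.2606] yaw 171.0 open 0.0366 F [ 0.6 -0.1 -0.8] | shift [-0.005 -0.191  0.011] turn [-0.     0.001  0.716]  rows~5.7
t 45.05 tcp [0.525  0.2899 0.2606] yaw 171.0 open 0.0366 F [ 0.6 -0.1 -0.8] | shift [-0.124 -0.37   0.031] turn [0.00e+00 1.00e-03 1.46e+00]  rows~11.7
```

The bar top at 0.119 and hub top at 0.091 are exactly the home heights. Moving to the tray.

>>> jog_arm:
  series:
    - [-0.1,[0,-0.03,0],[0,0,0.12]]
    - [-0.1,[0,-0.062,0],[0,0,0.24]]
    - [-0.1,[-0.003,-0.095,0],[0,0,0.36]]
    - [-0.1,[-0.005,-0.128,0],[0,0,0.48]]
    - [-0.1,[-0.008,-0.16,0.005],[0,0,0.6]]
    - [-0.1,[-0.018,-0.192,0.01],[0,0,0.72]]
    - [-0.1,[-0.035,-0.225,0.01],[0,0,0.84]]
    - [-0.1,[-0.053,-0.258,0.01],[0,0,0.96]]
    - [-0.1,[-0.072,-0.29,0.01],[0,0,1.08]]
    - [-0.1,[-0.09,-0.32,0.01],[0,0,1.2]]
    - [-0.1,[-0.107,-0.345,0.01],[0,0,1.32]]
    - [-0.1,[-0.122,-0.368,0.01],[0,0,1.44]]

```text
time: 46.05
tool_pos: [0.589, -0.096, 0.2493]
tool_rot: [-3.14, 0.0, 1.537]
contact_force: [0.1, 0.8, 0.6]
opening: 0.0416
```

```bash
python3 - <<'E'
from m import *
c=cam('wrist');save(c,'w35');P=cloud(c)
c2=cam('wrist');c=c2;save(c,'w35');P=cloud(c)
hsv=cv2.cvtColor(c['img'],cv2.COLOR_RGB2HSV);H,S,V=[hsv[...,i].astype(int) for i in range(3)]
m=(S>120)&(H<12)&(P[...,2]>0.056)&(P[...,2]<.068)
for a,ce,mm in comp(m,(230,60,340,205),30):
    v,u=np.nonzero(mm);print('grip',a,ce.round(),rect(onz(c,np.c_[u,v],.062)))
E
python3 go.py 0.593 -0.036 0.10 87.3; python3 go.py 0.593 -0.036 0.03 87.3
```

```text
grip 399 [276. 117.] (array([593.5, -21. ]), array([41. , 13.2]), 87.4)
t 46.15 tcp [ 0.5894 -0.0977  0.2485] yaw 88.0 open 0.0415 F [0.6 0.1 0. ] | shift [0.062 0.002 0.178] turn [-0.002  0.001  0.012]  rows~4.5
t 46.15 tcp [ 0.5894 -0.0977  0.2485] yaw 88.0 open 0.0415 F [0.6 0.1 0. ] | shift [0.062 0.002 0.248] turn [-0.002  0.001  0.012]  rows~6.1
```

View pics/w35.png

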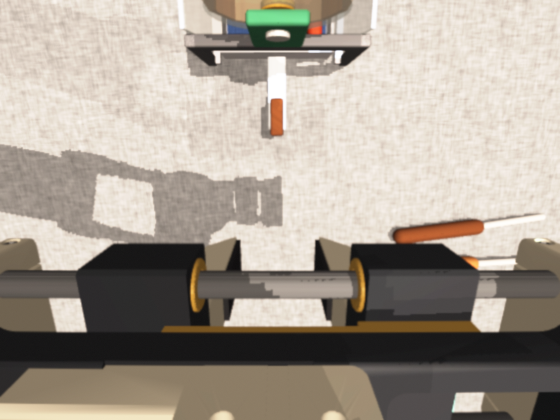

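>>> jog_arm:
  series:
    - [-0.1,[0.002,0.001,0.03],[0,0,0.012]]
    - [-0.1,[0.006,0.002,0.065],[0,0,0.012]]
    - [-0.1,[0.012,0.002,0.1],[0,0,0.012]]
    - [-0.1,[0.022,0.002,0.135],[0,0,0.012]]
    - [-0.1,[0.035,0.002,0.165],[0,0,0.012]]
    - [-0.1,[0.048,0.002,0.19],[0,0,0.012]]
    - [-0.1,[0.058,0.002,0.215],[0,0,0.012]]
    - [-0.1,[0.062,0.002,0.235],[0,0,0.012]]
    - [-0.1,[0.062,0.002,0.246],[0,0,0.012]]
    - [-0.1,[0.062,0.002,0.246],[0,0,0.012]]

```text
time: 46.98
tool_pos: [0.5897, -0.0303, 0.0015]
tool_rot: [-3.136, -0.001, 1.534]
contact_force: [-0.1, 0.5, 0.4]
opening: 0.0414
```

>>> jog_arm:
  series:
    - [-1,[0,0,0],[0,0,0]]
    - [-1,[0,0,0],[0,0,0]]
    - [-1,[0,0,0],[0,0,0]]
    - [-1,[0,0,0],[0,0,0]]
    - [-1,[0,0,0],[0,0,0]]
    - [-1,[0,0,0],[0,0,0]]
    - [-1,[0,0,0],[0,0,0]]
  squeeze: 25

```text
time: 47.57
tool_pos: [0.5923, -0.0313, 0.0056]
tool_rot: [3.14, 0.001, 1.532]
contact_force: [0.3, -3.0, 5.4]
opening: 0.0156
```

```bash
python3 go.py 0.593 -0.036 0.033 87.3; python3 - <<'E'
from m import *
c=cam('wrist');save(c,'w36')
E
```

```text
t 47.57 tcp [ 0.5923 -0.0313  0.0056] yaw 87.8 open 0.0156 F [ 0.3 -3.   5.4] | shift [-0.005  0.001  0.003] turn [0.002 0.001 0.009]  rows~0.1
```

View pics/w36.png

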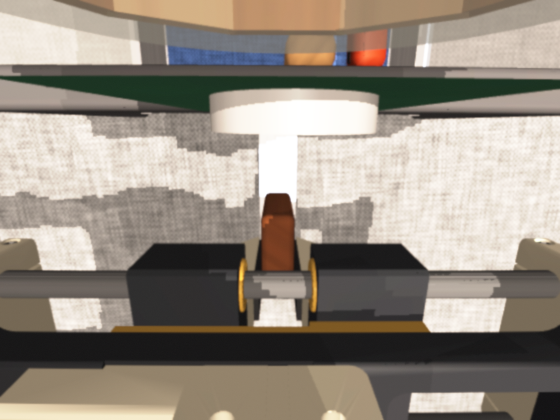

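Grip secured. Drawing the tray out slowly along -y.

>>> jog_arm:
  series:
    - [-1,[-0.003,0,0],[0,0,0]]
    - [-1,[-0.008,0,0],[0,0,0]]
    - [-1,[-0.015,0,0],[0,0,0]]
    - [-1,[-0.024,0,0],[0,0,0]]
    - [-1,[-0.034,0,0],[0,0,0]]
    - [-1,[-0.044,0,0],[0,0,0]]
    - [-1,[-0.054,-0.0005,0],[0,0,0]]
    - [-1,[-0.064,-0.0005,0],[0,0,0]]
    - [-1,[-0.074,-0.0005,0],[0,0,0]]
    - [-1,[-0.084,-0.0005,0],[0,0,0]]
    - [-1,[-0.09,-0.001,0],[0,0,0]]
    - [-1,[-0.092,-0.001,0],[0,0,0]]

```text
time: 48.62
tool_pos: [0.5869, -0.124, 0.0046]
tool_rot: [3.142, 0.0, 1.532]
contact_force: [0.3, 4.2, 2.5]
opening: 0.0157
```

```bash
python3 - <<'E'
from m import *
s=status.observe();print(s['tool_pos'],s['tool_rot'],s['opening'],s['contact_force'])
c=cam('wrist');save(c,'w37')
c=cam('scene');save(c,'s37',(230,160,450,320),3.5)
E
```

```text
[ 0.58686626 -0.12400816  0.00457474] [3.14158304e+00 2.65294790e-04 1.53150353e+00] 0.01571731214549293 [0.33337136 4.17104278 2.5233501 ]
```

View pics/s37.png

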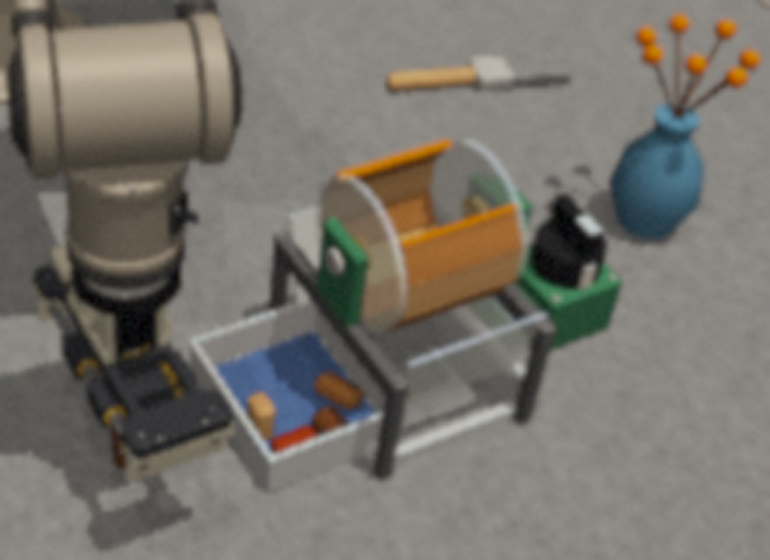

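View pics/w37.png

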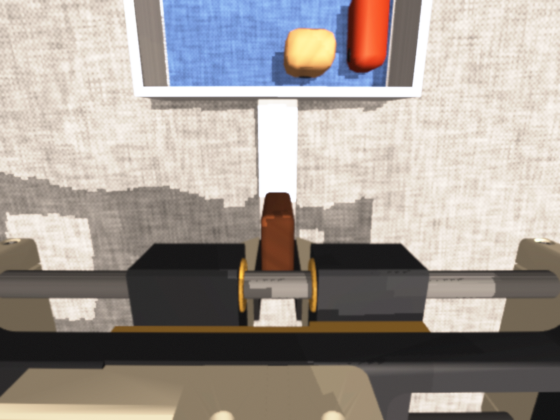

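All four blanks are in the tray: pale (260,415), mid-brown (338,388), dark (330,420) and red (292,438). Drawing it out another 10 cm.

>>> jog_arm:
  series:
    - [-1,[-0.003,0,0],[0,0,0]]
    - [-1,[-0.008,0,0],[0,0,0]]
    - [-1,[-0.015,0,0],[0,0,0]]
    - [-1,[-0.024,0,0],[0,0,0]]
    - [-1,[-0.034,0,0],[0,0,0]]
    - [-1,[-0.044,0,0],[0,0,0]]
    - [-1,[-0.054,-0.0005,0],[0,0,0]]
    - [-1,[-0.064,-0.0005,0],[0,0,0]]
    - [-1,[-0.074,-0.0005,0],[0,0,0]]
    - [-1,[-0.084,-0.0005,0],[0,0,0]]
    - [-1,[-0.092,-0.0005,0],[0,0,0]]
    - [-1,[-0.095,-0.0005,0],[0,0,0]]

```text
time: 49.72
tool_pos: [0.5828, -0.2192, 0.0046]
tool_rot: [3.141, 0.0, 1.532]
contact_force: [0.5, 4.2, 3.0]
opening: 0.0159
```

>>> jog_arm:
  series:
    - [-1,[0,0,0],[0,0,0]]
    - [0,[0,0,0],[0,0,0]]
    - [0,[0,0,0],[0,0,0]]
    - [0,[0,0,0],[0,0,0]]
    - [0,[0,0,0],[0,0,0]]
    - [0,[0,0,0],[0,0,0]]
    - [0,[0,0,-0.02],[0,0,0]]
    - [0,[0,0,-0.05],[0,0,0]]
    - [0,[0,0,-0.09],[0,0,0]]
    - [0,[0,0,-0.13],[0,0,0]]
    - [0,[0,0,-0.17],[0,0,0]]
    - [0,[0,0,-0.2],[0,0,0]]

```text
time: 50.72
tool_pos: [0.5835, -0.2176, 0.2085]
tool_rot: [3.138, 0.002, 1.533]
contact_force: [1.3, 0.1, -0.6]
opening: 0.0458
```

>>> jog_arm:
  series:
    - [0,[-0.02,-0.03,-0.02],[0,0,0]]
    - [0,[-0.04,-0.06,-0.04],[0,0,0]]
    - [0,[-0.06,-0.09,-0.05],[0,0,0]]
    - [0,[-0.06,-0.12,-0.05],[0,0,0]]
    - [0,[-0.06,-0.15,-0.05],[0,0,0]]
    - [0,[-0.06,-0.15,-0.05],[0,0,0]]
    - [0,[-0.06,-0.15,-0.05],[0,0,0]]
    - [0,[-0.06,-0.15,-0.05],[0,0,0]]

```text
time: 51.38
tool_pos: [0.4313, -0.2719, 0.2549]
tool_rot: [3.141, 0.001, 1.533]
contact_force: [-0.3, -0.1, -0.5]
opening: 0.0463
```

```bash
python3 - <<'E'
from m import *
s=status.observe();print(s['time'],s['tool_pos'],s['opening'],s['contact_force'])
c=cam('wrist');save(c,'w38');P=cloud(c)
hsv=cv2.cvtColor(c['img'],cv2.COLOR_RGB2HSV);H,S,V=[hsv[...,i].astype(int) for i in range(3)]
m=(S>120)&(H<12)&(P[...,2]>0.056)&(P[...,2]<.068)
for a,ce,mm in comp(m,(180,20,560,240),60):
    v,u=np.nonzero(mm);print('grip',a,ce.round(),rect(onz(c,np.c_[u,v],.062)))
c=cam('scene');save(c,'s38',(200,130,450,320),3.2)
c=cam('top');save(c,'t38',(60,90,460,260),2)
E
```

```text
51.3833 [ 0.43133507 -0.27190498  0.2549436 ] 0.04625740753875243 [-0.32588972 -0.08515601 -0.49241982]
grip 465 [398. 126.] (array([ 581.4, -208. ]), array([40.2, 17.2]), 87.7)
```

View pics/s38.png

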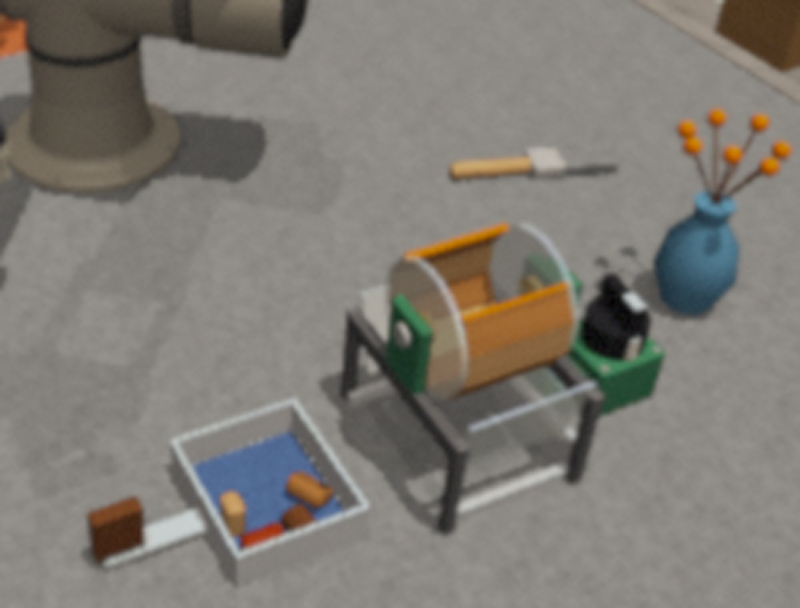

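View pics/t38.png

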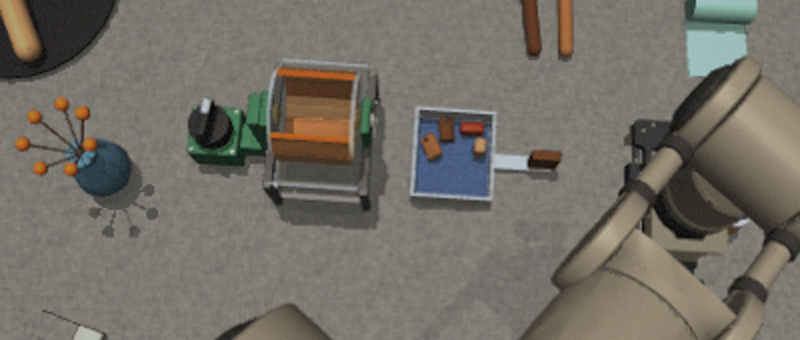

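View pics/w38.png

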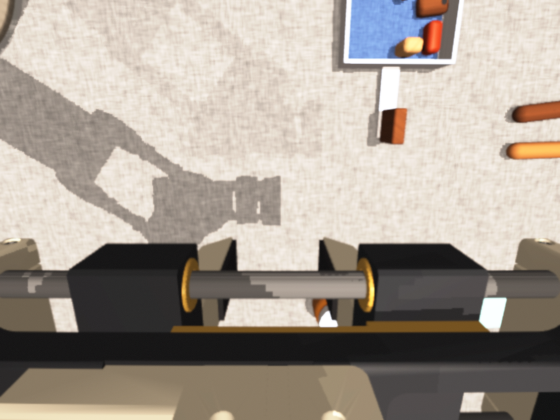

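The tray is out with all four blanks in it, and the arm is clear. Final numeric check of the handle, drum angle and bystanders.

```bash
python3 - <<'E'
from m import *
c=cam('top');c0=np.load('c_top.npy',allow_pickle=True).item()
P=cloud(c);z=P[...,2]
m=(z>.11)&(z<.13)
for a,ce,mm in comp(m,(150,130,186,170),8):
    v,u=np.nonzero(mm);print('bar',a,ce.round(1),np.median(P[v,u],0).round(4),rect(onz(c,np.c_[u,v],.119)))
m=(z>.082)&(z<.1)
for a,ce,mm in comp(m,(150,130,186,170),20):
    v,u=np.nonzero(mm);print('hub',a,np.median(P[v,u],0).round(4))
for n,cc in (('start',c0),('now',c)):
    hsv=cv2.cvtColor(cc['img'],cv2.COLOR_RGB2HSV);H,S,V=[hsv[...,i].astype(int) for i in range(3)]
    m=(S>200)&(H<14)&(V>150)
    for w in ((185,115,255,140),(185,145,255,170)):
        v,u=np.nonzero(m[w[1]:w[3],w[0]:w[2]]);q=onz(cc,np.c_[u+w[0],v+w[1]],.2);print(n,'strip x',np.median(q[:,0]).round(4),len(q))
    q=(H>90)&(H<110)&(S>100);v,u=np.nonzero(q[150:195,85:135]);print(n,'vase',u.mean()+85,v.mean()+150)
    q=(S<40)&(V>150);v,u=np.nonzero(q[175:205,405:445]);print(n,'jar cap',(u.mean()+405,v.mean()+175) if len(u) else None)
    q=(H>10)&(H<25)&(S>110);v,u=np.nonzero(q[255:282,95:145]);print(n,'brush',(u.mean()+95,v.mean()+255) if len(u) else None)
E
```

```text
bar 115 [162.  148.3] [0.6072 0.2742 0.118 ] (array([606.3, 273.9]), array([16.1, 56.7]), 82.4)
hub 216 [0.6051 0.2668 0.0908]
start strip x 0.643 40
start strip x 0.5655 59
start vase 111.15789473684211 174.7565789473684
start jar cap (np.float64(427.0808080808081), np.float64(192.84511784511784))
start brush (np.float64(124.10526315789474), np.float64(268.86315789473684))
now strip x 0.6406 81
now strip x 0.5564 74
now vase 110.90370370370371 173.9111111111111
now jar cap (np.float64(430.6666666666667), np.float64(201.0))
now brush (np.float64(124.10362694300518), np.float64(268.8704663212435))
```

```bash
python3 - <<'E'
from m import *
c=cam('scene');c0=np.load('c_scene.npy',allow_pickle=True).item()
for cc in (c0,c):
    hsv=cv2.cvtColor(cc['img'],cv2.COLOR_RGB2HSV);H,S,V=[hsv[...,i].astype(int) for i in range(3)]
    q=(S>150)&(H<25);v,u=np.nonzero(q[295:340,100:145]);print('jar',u.mean()+100,v.mean()+295,len(u))
print(job.hand_in())
E
```

```text
jar 125.31715210355986 324.6343042071197 309
jar 125.36129032258064 324.6161290322581 310
the job is handed in; nothing more can be done
None
```

I ran all four wooden blanks through the tumbler and handed the job in at about 51.5 s of the 210 s allowed. It reports no verdict, so the checks below are my own measurements.

**What I did:** I put the four blanks in the drum, pushed the tray home and seated the handle on the keyed shaft. Then I turned the drum to about 3.1 rad, where all the blanks dropped into the tray. Finally I turned it back, let go of the handle and drew the tray out.

**Last checks:**
- **Drum:** about 0 rad, port up and empty.
- **Handle:** bar top at 0.118–0.119 m and hub top at 0.091 m, which are the seated heights. It sits within about 0.1 rad of the key.
- **Tray:** centre about 189 mm to the -y side of the drum, with all four blanks seen in it. I judged it flat by eye and didn't measure its tilt.
- **Bystanders:** the jar, vase and brush are where they started. The jar is hidden in the last top view, so I checked it in the scene camera.

**What disagreed:**
- **Finger offset:** the finger ends sit about 30 mm behind the reported TCP. My first two grasps closed above the red blank because of this; I found it by probing down to the bench and corrected for it.
- **Key play:** the drum lagged the handle by more than the stated 0.2 rad, roughly 0.25 rad in the images. I turned the handle further each way to make up for it.

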